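# Pack a coupler kit and lock it lid-down in the dispatch stand

### The arm

A 6-joint arm with a two-finger parallel gripper is mounted at the origin on the work surface. World frame = base frame: x ahead of the robot, y to its left, z up, the work surface at z = 0. Lengths are in m, angles in rad, forces in N, time in s.
With the tool pointing down it reaches from about 0.35 to 0.775 m from the base axis. Payload 7.3 kg.
Tool frame: the origin (TCP) lies at the very end of the fingers, on their centre line; the grasp point (between the pads) lies 19 mm behind it; x points along the fingers, y is the direction in which the jaws open and shut, and the axes are right-handed (so a half turn about x gives the same grasp; the last joint's range is limited). The gripper opens to 92 mm and grips with 3 to 60 N. Pads are 19 mm wide; open, the fingers measure 130 mm over their backs; the gripper's body (75 mm by 190 mm) begins 47 mm behind the grasp point.
Start: joints at [-1.477, 0.342, 1.524, -0, 1.275, -0.146], TCP at [0.125, -0.51, 0.227] pointing down, gripper open.
Joint ranges: [-2.53, 2.53], [-0.77, 2.02], [0.04, 2.7], [-1, 4.14], [0.28, 2.66], [-3.11, 3.11]. Speed limits (rad/s): [2.57, 2.57, 3.14, 3.14, 3.14, 3.14].

### API

Orientations are given as [roll, pitch, yaw] about the fixed x, y, z axes, in that order (R = Rz(yaw) Ry(pitch) Rx(roll)).
In Python, from cell import robot gives the robot as it stands.
- The arm moves only by the tool play_rows, never from a script. Its argument "moves" is a list that holds one entry, the list of rows, each a list of 5 numbers: the shift along the tool's x, y, z in m, then the turn about the tool's x in degrees, then the opening, from -1 (shut) to 1 (fully open), so that 0 is half open. A call has exactly 10 rows; each row shifts and turns the pose as measured when the row begins, along the tool's axes as they then stand; what a row does not reach is not made up. A row lasts 1/10 s, in which the tool goes at most 50 mm and 8.59 degrees, less where a joint would pass 70% of its speed; a pose out of reach is approached as far as the arm can. A call with a gripper value outside its range is refused whole. The fingers move at their own pace and stop on an object; "grip_force" is the grip in N (left out, the last holds). Time passes only in rows, so rows that do not move let the fingers close, or fill a call up. It gives the time, the measured TCP pose, the force and the opening at its end, in the units of the state.
- robot.observe(): the state, without advancing time (a new reading comes with each control period).
- robot.read_camera(name): name is "scene" or "side" or "wrist"; returns the picture (420x560x3 uint8, red, green, blue); there is no depth.
- robot.get_calibration(name): a dict with "mtx" (3x3 intrinsics, pixels), "view" (4x4, takes a point from world to camera coordinates). Camera axes: x right, y up, looking along -z (the intrinsics and any distortion apply to the point x, -y, -z); pixel columns grow to the right and rows downward; lengths in m; the calibration is good to about 2 mm. A picture is of the moment at which its call begins: read the wrist's pose just before it. get_calibration takes no time and is no camera call; for the wrist camera it gives the pose at the moment of the call.
- robot.hand_in(): hands the job in, once; it reports no verdict.
Trained networks look in the newest picture that a camera, given by its name, has taken for a name from the list of things; names that differ only in an ending like _2 or _b are one class to them, and where a whole thing is asked for, a point or a joint stands for the part that bears it (a point fixed in the world has none). Each returns a list of dicts, best first, with "score" (0 to 1); they miss things now and then, are a little off and sometimes report something else, mostly with a low value. They report only what shows in the picture. A call takes as long as a camera call. They do not tell look-alikes from the thing itself.
- robot.spot_in(camera, label): "point" ([column, row] in pixels, amid what is visible of it).
The state is a dict: "time": time; "qpos": joint angles; "qvel": joint speeds; "joint_efforts": joint torques, N m; "tool_pos": TCP position; "tool_rot": TCP orientation; "contact_force": force on the tool from outside, world axes, zero at the start; "torque": the same for the moment, N m; "opening": finger opening in m.
Only numpy, scipy, OpenCV 4.12 (cv2) and the standard library are available. Lean on these libraries where they do the work, as an engineer would, in place of code of your own. Each camera call takes 0.05 s, during which the arm holds its last target.

### The job

Pack the kit for dispatch: put every pipe coupler lying on the bench into the open white box on the sloping stand and close its blue lid. The lid has no catch, so pinch it shut while you turn the box over, and lay the box back on the stand lid-down. Then slide the yellow stop across until the box is held snugly between it and the fixed blue side plate, and only then flip the red cam lever right over to lock the stop; leave the bottle, grey pipe socket and spanner alone.

Things in the scene. Friction and masses are not known exactly. Their poses are not given: they have to be found in the camera images.
- stand: The fixed stand (grey base, blue posts, aluminium rails). Origin on the bench; z up, y across, x points to the robot's right (about -70 degrees of yaw, varying). Two rails, 24 mm wide, centred at y = -54 and +54 mm (84 mm free gap for a finger), slope 55 degrees down to +x: down-slope direction (0.574, 0, -0.819), outward normal (0.819, 0, 0.574) in its frame.
- box_mid (a point): Centre of the white kit box with lid shut: 130 x 150 x 60 mm (54 without lid, walls and floor 4; box 280 g, lid 90 g). x along its 130 mm side (down-slope), y along its 150 mm side, z from underside to mouth (at first up and to the robot's right). Starts open on the rails and ledges. Turned half round about its x it lies lid-down on the same rails and ledges.
- box_lid (a joint): Angle of the blue lid (plate 127 x 150 x 6 mm over the whole mouth): 0 shut, 1.2 rad fully open, where it starts, hanging open on the stand's +x side. Swings freely, no catch. With the box on its underside in the stand it falls open beyond about 0.6 rad and shut below.
- box_hinge (a point): Middle of the lid's hinge line, on the lower (+x of the box) rim of the mouth; the hinge runs along the box's y.
- lid_edge (a point): Middle of the lid's free edge, 127 mm from the hinge, half-way through its thickness.
- coupler1_mid (a point): Centre of pipe coupler 1: 64 mm long along its x; orange round neck 24 mm across, 32 mm long, in the middle; at each end a black hexagonal collar 16 mm long, 32 mm across flats, 37 across corners. Lies on a flat, centre 16 mm up; about 60 g. Two to four couplers are present, absent ones read None.
- coupler2_mid (a point): Centre of pipe coupler 2, the same.
- coupler3_mid (a point): Centre of pipe coupler 3, the same.
- coupler4_mid (a point): Centre of pipe coupler 4, the same.
- side_stop (a joint): Travel of the yellow stop along the stand's -y, towards the box, 0 to 0.09 m; about 2 N of friction, stays where left. Starts at 0 to 0.03. Its inner face is at y = 135 mm minus the travel in the stand's frame, so the travel is about 0.063 with the box snug against the side plate.
- stop_top (a point): Middle of the top edge of the yellow stop, an upright plate 90 mm along the stand's x, 10 mm thick along its y, from 28 to 162 mm above the bench. Its outer (+y) face is clear to push on with a finger from above.
- cam_lever (a joint): Cam lever angle: starts at 0 to 0.2 rad (free: leaning about 45 degrees to the stand's +y, away from the box), 1.6 rad is locked (leaning about 45 degrees to the stand's -y). Turned against about 0.12 N m of friction, stays where left.
- lever_tip (a point): Free end of the cam lever, centre of its red grip (18 mm thick), 85 mm from the pivot.
- lever_pivot (a point): Pivot of the cam lever, 45 mm above the bench at x = 125, y = 130 mm in the stand's frame; its axis is the stand's x. Two grey cheeks, 10 x 50 mm in plan, at x = 103 and 147 mm stand to 62 mm above the bench either side of the lever.
- lube_bottle_mid (a point): Green bottle, 56 mm in diameter, 150 mm high, standing; its centre. A bystander.
- pipe_socket_mid (a point): Grey pipe socket, 80 mm in diameter, 110 mm high, standing; its centre. A bystander.
- spanner_grip (a point): Steel spanner 180 mm long lying on the bench; the middle of its handle. A bystander.
- kit_box: The white kit box itself, lid and all: origin at the centre of its underside, axes as for box_mid.
- rest (a point): Point in the rail plane where the middle of the box's underside (or lid, once turned) rests: (0, 0, 98 mm) in the stand's frame, stand's axes. 65 mm down-slope of it each rail has a ledge, 40 mm out of the rail plane, that carries the box's lower end; the rails end 48 mm up-slope of it.
- side_plate (a point): Top of the fixed blue side plate's inner face, at y = -78 mm in the stand's frame, 150 mm up. The box's sides are at y = -75 and +75 mm when it is centred at y = 0. The stand's base plate is 12 mm thick and reaches x = -80 to 170, y = -100 to 230 mm; the stop's guide bar on it is 24 mm high at x = 20 mm.
Mind the look-alikes: they are no part of the job. Of the things shaped like the kit_box, the white one is meant.

How it is judged:
On the way, in this order (a step that is already met when the one before it is completed fails the run):
1. every coupler is in the box and the lid is shut, the box still lying on its underside in the stand (x of coupler1_mid in the frame of box_mid between -0.06 and 0.06 m and y of coupler1_mid in the frame of box_mid between -0.07 and 0.07 m and z of coupler1_mid in the frame of box_mid between -0.027 and 0.027 m and x of coupler2_mid in the frame of box_mid between -0.06 and 0.06 m and y of coupler2_mid in the frame of box_mid between -0.07 and 0.07 m and z of coupler2_mid in the frame of box_mid between -0.027 and 0.027 m and x of coupler3_mid in the frame of box_mid between -0.06 and 0.06 m and y of coupler3_mid in the frame of box_mid between -0.07 and 0.07 m and z of coupler3_mid in the frame of box_mid between -0.027 and 0.027 m and x of coupler4_mid in the frame of box_mid between -0.06 and 0.06 m and y of coupler4_mid in the frame of box_mid between -0.07 and 0.07 m and z of coupler4_mid in the frame of box_mid between -0.027 and 0.027 m and x of box_mid in the frame of stand between 0.0146 and 0.0346 m and z of box_mid in the frame of stand between 0.1052 and 0.1252 m and y of box_mid in the frame of stand between -0.02 and 0.03 m and value of joint box_lid below 0.06 rad and angle between box_mid's own z axis and vertical below 1.06 rad), for 0.2 s.
2. the box lies lid-down on the rails and ledges, lid shut, couplers inside, let go (x of coupler1_mid in the frame of box_mid between -0.06 and 0.06 m and y of coupler1_mid in the frame of box_mid between -0.07 and 0.07 m and z of coupler1_mid in the frame of box_mid between -0.027 and 0.027 m and x of coupler2_mid in the frame of box_mid between -0.06 and 0.06 m and y of coupler2_mid in the frame of box_mid between -0.07 and 0.07 m and z of coupler2_mid in the frame of box_mid between -0.027 and 0.027 m and x of coupler3_mid in the frame of box_mid between -0.06 and 0.06 m and y of coupler3_mid in the frame of box_mid between -0.07 and 0.07 m and z of coupler3_mid in the frame of box_mid between -0.027 and 0.027 m and x of coupler4_mid in the frame of box_mid between -0.06 and 0.06 m and y of coupler4_mid in the frame of box_mid between -0.07 and 0.07 m and z of coupler4_mid in the frame of box_mid between -0.027 and 0.027 m and x of box_mid in the frame of stand between 0.0146 and 0.0346 m and z of box_mid in the frame of stand between 0.1052 and 0.1252 m and y of box_mid in the frame of stand between -0.02 and 0.03 m and angle between box_mid's own z axis and vertical between 2.08 and 2.28 rad and angle between box_mid's own y axis and vertical between 1.47 and 1.67 rad and value of joint box_lid below 0.06 rad and contact force between the fingers and kit_box below 0.2 N), for 0.3 s.
3. the yellow stop holds the box snugly against the side plate (x of box_mid in the frame of stand between 0.0146 and 0.0346 m and z of box_mid in the frame of stand between 0.1052 and 0.1252 m and y of box_mid in the frame of stand between -0.02 and 0.03 m and angle between box_mid's own z axis and vertical between 2.08 and 2.28 rad and angle between box_mid's own y axis and vertical between 1.47 and 1.67 rad and value of joint box_lid below 0.06 rad and value of joint side_stop above 0.058 m), for 0.2 s.
At the end, for the whole second after the job is handed in: Every coupler is inside the shut box (lid under 0.06 rad); the box lies lid-down on rails and ledges (within 10 mm, 6 degrees), let go; the yellow stop is home (travel over 0.058 m, at most 5 mm of play); the cam lever is beyond 1.35 rad (all of step 3 and x of coupler1_mid in the frame of box_mid between -0.06 and 0.06 m and y of coupler1_mid in the frame of box_mid between -0.07 and 0.07 m and z of coupler1_mid in the frame of box_mid between -0.027 and 0.027 m and x of coupler2_mid in the frame of box_mid between -0.06 and 0.06 m and y of coupler2_mid in the frame of box_mid between -0.07 and 0.07 m and z of coupler2_mid in the frame of box_mid between -0.027 and 0.027 m and x of coupler3_mid in the frame of box_mid between -0.06 and 0.06 m and y of coupler3_mid in the frame of box_mid between -0.07 and 0.07 m and z of coupler3_mid in the frame of box_mid between -0.027 and 0.027 m and x of coupler4_mid in the frame of box_mid between -0.06 and 0.06 m and y of coupler4_mid in the frame of box_mid between -0.07 and 0.07 m and z of coupler4_mid in the frame of box_mid between -0.027 and 0.027 m and contact force between the fingers and kit_box below 0.2 N and value of joint cam_lever above 1.35 rad); the robot touches nothing.
It fails at once if the lid swings open while the box is being turned over (angle between box_mid's own z axis and vertical above 1.25 rad and value of joint box_lid above 0.3 rad).
It fails at once if the lever is flipped before the stop is home (value of joint cam_lever above 0.8 rad and value of joint side_stop below 0.055 m).
It fails at once if the bottle is pushed more than 3 cm (distance of lube_bottle_mid from where it was at the start of the episode above 0.03 m).
It fails at once if the grey pipe socket is pushed more than 3 cm (distance of pipe_socket_mid from where it was at the start of the episode above 0.03 m).
It fails at once if the spanner is pushed more than 3 cm (distance of spanner_grip from where it was at the start of the episode above 0.03 m).
Of coupler1, coupler2, coupler3, coupler4 only 2 to 4 are there at a start; the rules pass over those that are not, and their reading is None.
At some moment in a run one of coupler1, coupler2, coupler3, coupler4 may be knocked a few centimetres aside while the robot is not near it.
It also fails if it takes over 208 s, if anything falls off the work surface, if the arm or the gripper's body presses on something with over 40 N, if the wrist force passes 120 N, or if a joint passes its speed limit or range.

## Working session

There is one attempt and no reset: what is moved stays moved. The work goes in short steps, Python scripts to look and compute and a tool call to move; the robot and the scene stay as the last step left them, time stands still between calls to the robot, and variables do not carry over. Pictures are saved under pics/ and viewed, and the job is handed in when it is done.

Besides the shell and the picture viewer there is one more tool, called as name([rows], argument=value, ...), one row to a line, values as JSON. play_rows: Moves the arm, as the interface text tells. Its arguments: {"type":"object","properties":{"moves":{"type":"array"},"grip_force":{"type":"number"}},"required":["moves"]}

```bash
ls -la; mkdir -p pics
cat > h.py <<'E'
import numpy as np, cv2
from cell import robot
from scipy.spatial.transform import Rotation as R
def snap(cam,name):
    im=robot.read_camera(cam); cv2.imwrite(f'pics/{name}.png',cv2.cvtColor(im,cv2.COLOR_RGB2BGR)); return im
def proj(cam,P):
    c=robot.get_calibration(cam); P=np.atleast_2d(P); V=np.array(c['view']);K=np.array(c['mtx'])
    q=(V@np.c_[P,np.ones(len(P))].T)[:3]; q=np.array([q[0],-q[1],-q[2]]); u=K@q; return (u[:2]/u[2]).T
def ray(cam,uv):
    c=robot.get_calibration(cam); V=np.array(c['view']);K=np.array(c['mtx'])
    d=np.linalg.inv(K)@np.array([uv[0],uv[1],1]); d=np.array([d[0],-d[1],-d[2]])
    Rm=V[:3,:3]; o=-Rm.T@V[:3,3]; d=Rm.T@d; return o,d/np.linalg.norm(d)
def onz(cam,uv,z):
    o,d=ray(cam,uv); return o+d*(z-o[2])/d[2]
def tri(obs):
    A=np.zeros((3,3));b=np.zeros(3)
    for cam,uv in obs:
        o,d=ray(cam,uv); M=np.eye(3)-np.outer(d,d); A+=M;b+=M@o
    return np.linalg.solve(A,b)
E
python3 - <<'E'
from h import *
print(robot.observe())
for c in ['scene','side','wrist']:
    snap(c,c+'0'); k=robot.get_calibration(c); print(c,k)
E
```

```text
total 12
drwxr-xr-x  3 agent agent 4096 Dec  7 15:15 .
drwxr-xr-x 23 root  root  4096 Dec  7 15:15 ..
drwxr-xr-x  2 agent agent 4096 Dec  7 15:15 pics
{'time': 0.0, 'qpos': array([-1.47700687e+00,  3.42706055e-01,  1.52504377e+00, -1.60625084e-05,
        1.27537824e+00, -1.46002342e-01]), 'qvel': array([ 0.00210485, -0.00048729, -0.00202357, -0.00115731, -0.0017777 ,
       -0.00020841]), 'joint_efforts': array([ 2.40490772e-03, -4.31228650e+01, -2.44224858e+01,  7.18606822e-02,
        5.59013046e-02, -1.27049298e-04]), 'tool_pos': array([ 0.1246641 , -0.50955753,  0.22604427]), 'tool_rot': array([-1.7067955 ,  1.56926084,  1.67459364]), 'contact_force': array([ 0.08627295,  0.24979523, -0.62910869]), 'torque': array([-0.01180631, -0.0235883 , -0.05293658]), 'opening': 0.09187296809439384}
scene {'mtx': array([[434.54500964,   0.        , 278.66450649],
       [  0.        , 434.54500964, 218.42590563],
       [  0.        ,   0.        ,   1.        ]]), 'view': array([[-0.55286924,  0.83305466, -0.01885559,  0.32951726],
       [-0.55343118, -0.3501882 ,  0.75569978,  0.15723361]
[... 366 characters left out ...]
    [ 0.14433095, -0.59175103,  0.79309476, -0.22300627],
       [-0.16547028,  0.77576819,  0.6089362 , -1.21535816],
       [ 0.        ,  0.        ,  0.        ,  1.        ]])}
wrist {'mtx': array([[298.68850284,   0.        , 278.72470935],
       [  0.        , 298.68850284, 207.78275134],
       [  0.        ,   0.        ,   1.        ]]), 'view': array([[ 2.37224869e-01, -9.71454255e-01, -9.96463265e-04,
        -5.23857164e-01],
       [ 9.24226417e-01,  2.26007737e-01, -3.07775946e-01,
         3.85477876e-02],
       [ 2.99215461e-01,  7.20911508e-02,  9.51458341e-01,
        -3.91438025e-01],
       [ 0.00000000e+00,  0.00000000e+00,  0.00000000e+00,
         1.00000000e+00]])}
```

Run:
```python
from h import *
names=['coupler1_mid','box_mid','box_hinge','lid_edge','stop_top','lever_tip','lever_pivot','lube_bottle_mid','pipe_socket_mid','spanner_grip','stand','kit_box']
res={}
for c in ['scene','side']:
    im=robot.read_camera(c)
    for n in names:
        r=robot.spot_in(c,n); print(c,n,[(np.round(x['point']).astype(int).tolist(),round(x['score'],2)) for x in r][:5])
for c,(x0,y0,x1,y1) in {'scene':(150,150,320,320),'side':(190,120,350,260)}.items():
    im=robot.read_camera(c)[y0:y1,x0:x1]
    cv2.imwrite(f'pics/{c}z0.png',cv2.cvtColor(cv2.resize(im,None,fx=3.5,fy=3.5,interpolation=cv2.INTER_CUBIC),cv2.COLOR_RGB2BGR))
o=robot.observe(); print(o['time'])
cc=robot.get_calibration('wrist')['view']; cp=-cc[:3,:3].T@cc[:3,3]; print('campos',cp,'tcp',o['tool_pos'])
T=R.from_euler('xyz',o['tool_rot']); print(T.as_matrix(), T.inv().apply(cp-o['tool_pos']))
```

```text
scene coupler1_mid [([349, 312], 0.71), ([196, 255], 0.38)]
scene box_mid [([210, 163], 0.96), ([234, 200], 0.59)]
scene box_hinge [([212, 162], 0.89), ([233, 203], 0.77)]
scene lid_edge [([214, 200], 0.6)]
scene stop_top [([243, 250], 0.88)]
scene lever_tip [([199, 258], 0.53)]
scene lever_pivot [([244, 267], 0.66)]
scene lube_bottle_mid [([177, 191], 0.88)]
scene pipe_socket_mid [([296, 344], 0.71)]
scene spanner_grip [([157, 227], 0.71)]
scene stand [([241, 268], 0.84)]
scene kit_box [([211, 166], 0.81), ([231, 203], 0.58)]
side coupler1_mid [([232, 300], 0.66)]
side box_mid [([288, 180], 0.8), ([368, 173], 0.6)]
side box_hinge [([368, 174], 0.82)]
side lid_edge [([291, 166], 0.7)]
side stop_top [([254, 212], 0.82)]
side lever_tip [([240, 193], 0.54)]
side lever_pivot [([265, 228], 0.77)]
side lube_bottle_mid [([314, 158], 0.91)]
side pipe_socket_mid [([177, 273], 0.74)]
side spanner_grip [([314, 155], 0.19)]
side stand [([265, 229], 0.91)]
side kit_box [([290, 181], 0.96), ([369, 172], 0.93)]
1.55
campos [ 0.20578147 -0.48951625  0.38428973] tcp [ 0.12468216 -0.50998423  0.22671809]
[[ 1.86869659e-05  2.37406982e-01 -9.71410276e-01]
 [-2.11145700e-05 -9.71410276e-01 -2.37406983e-01]
 [-1.00000000e+00  2.49473265e-05 -1.31399644e-05]] [-0.15757055 -0.00062533 -0.08364201]
```

```bash
cat >> h.py <<'E'
def S2W(st,P):
    x,y,a=st; P=np.atleast_2d(P); c,s=np.cos(a),np.sin(a)
    return np.c_[x+c*P[:,0]-s*P[:,1], y+s*P[:,0]+c*P[:,1], P[:,2]]
E
python3 - <<'E'
from h import *
from scipy.optimize import least_squares
obs=[('scene',(88,515),(170,230,12)),('scene',(440,570),(-80,230,12)),('scene',(520,248),(-80,-100,12)),
('side',(103,474),(-80,230,12)),('side',(88,290),(170,230,12)),('side',(508,437),(-80,-100,12))]
def px(c,z): return (150+z[0]/3.5,150+z[1]/3.5) if c=='scene' else (190+z[0]/3.5,120+z[1]/3.5)
def f(p):
    r=[]
    for c,z,P in obs: r+=list(proj(c,S2W(p,np.array(P)/1000))[0]-px(c,z))
    return r
s=least_squares(f,[0.3,-0.5,-1.2]); st=s.x; print(st,np.degrees(st[2]),np.round(s.fun,1))
np.save('st.npy',st)
# draw check overlay
for c,(x0,y0,x1,y1) in {'scene':(150,150,320,320),'side':(190,120,350,260)}.items():
    im=cv2.imread(f'pics/{c}0.png')
    im=cv2.resize(im[y0:y1,x0:x1],None,fx=3.5,fy=3.5,interpolation=cv2.INTER_CUBIC)
    def line(A,B,col):
        q=(proj(c,S2W(st,np.array([A,B])/1000))-[x0,y0])*3.5
        cv2.line(im,tuple(int(v) for v in q[0]),tuple(int(v) for v in q[1]),col,1)
    L=[(-80,-100,12),(170,-100,12),(170,230,12),(-80,230,12)]
    for i in range(4): line(L[i],L[(i+1)%4],(0,255,0))
    d=np.array([.574,0,-.819]);n=np.array([.819,0,.574]);yy=np.array([0,1,0]);r0=np.array([0,0,98])
    def boxl(a0,a1,b0,b1,h,col,y0b=0):
        Q=[r0+d*a+yy*(b+y0b)+n*h for a,b in[(a0,b0),(a1,b0),(a1,b1),(a0,b1)]]
        for i in range(4): line(Q[i],Q[(i+1)%4],col)
    boxl(-65,65,-75,75,0,(0,0,255)); boxl(-65,65,-75,75,54,(255,0,255))
    for t in (135,145):
        Q=[(-25,t,162),(65,t,162),(65,t,28),(-25,t,28)]
        for i in range(4): line(Q[i],Q[(i+1)%4],(255,255,0))
    line((125,130,45),(125,190,105),(0,255,255))
    cv2.imwrite(f'pics/{c}ov0.png',im)
E
```

```text
[ 0.48577102 -0.12173735 -1.18486601] -67.88782150342384 [-1.4 -0.6 -0.5 -0.6  0.1 -0.8 -1.   2.3 -1.1 -0.1  1.5  0.7]
```

play_rows([
  [[-0.03,0,-0.025,0,1],[-0.03,0,-0.025,0,1],[-0.03,0,-0.025,0,1],[-0.03,0,0,0,1],[0,0.03,0,0,1],[0,0.03,0,0,1],[0,0.03,0,0,1],[0,0.03,0,0,1],[0,0,0,0,1],[0,0,0,0,1]],
])

```text
time: 2.55
tool_pos: [0.2303, -0.6108, 0.3513]
tool_rot: [-3.111, 1.57, 0.271]
contact_force: [0.1, -0.4, -0.2]
opening: 0.0918
```

play_rows([
  [[0,0.04,-0.006,0,1],[0,0.04,-0.006,0,1],[0,0.04,-0.006,0,1],[0,0.04,-0.006,0,1],[0,0.04,-0.006,0,1],[0,0.04,-0.006,0,1],[0,0.04,-0.006,0,1],[0,0.04,-0.006,0,1],[0,0,0,0,1],[0,0,0,0,1]],
])

```text
time: 3.55
tool_pos: [0.3013, -0.7719, 0.2808]
tool_rot: [1.77, 1.499, -1.131]
contact_force: [-0.4, -1.0, 0.1]
opening: 0.0918
```

```bash
cat >> h.py <<'E'
def show():
    o=robot.observe(); T=R.from_euler('xyz',o['tool_rot']).as_matrix()
    print('t',o['time'],'q',np.round(o['qpos'],3),'p',np.round(o['tool_pos'],4)); print('X',np.round(T[:,0],3),'Y',np.round(T[:,1],3),'Z',np.round(T[:,2],3),'F',np.round(o['contact_force'],1),'op',round(o['opening'],4))
E
python3 -c "
from h import *
show()"
```

```text
t 3.55 q [-1.295  1.061  0.045  0.013  1.964  0.04 ] p [ 0.3013 -0.7719  0.2808]
X [ 0.031 -0.065 -0.997] Y [ 0.237 -0.969  0.07 ] Z [-0.971 -0.239 -0.014] F [-0.4 -1.   0.1] op 0.0918
```

play_rows([
  [[0,-0.022,-0.026,0,1],[0,-0.022,-0.026,0,1],[0,-0.022,-0.026,0,1],[-0.02,0.04,-0.006,0,1],[-0.02,0.04,-0.006,0,1],[-0.02,0.04,-0.006,0,1],[-0.02,0.04,-0.006,0,1],[-0.02,0.04,-0.006,0,1],[-0.02,0.04,-0.006,0,1],[0,0,0,0,1]],
])

```text
time: 4.55
tool_pos: [0.3702, -0.7512, 0.3176]
tool_rot: [1.809, 1.419, -1.094]
contact_force: [0.3, 0.4, 0.1]
opening: 0.0918
```

```bash
python3 -c "
from h import *
show()"
```

```text
t 4.55 q [-1.211  1.023  0.036  0.019  1.932  0.129] p [ 0.3702 -0.7512  0.3176]
X [ 0.069 -0.134 -0.989] Y [ 0.232 -0.962  0.147] Z [-0.97  -0.239 -0.036] F [0.3 0.4 0.1] op 0.0918
```

play_rows([
  [[-0.02,0.045,0,0,1],[-0.02,0.045,0,0,1],[-0.02,0.045,0,0,1],[-0.02,0.045,0,0,1],[-0.02,0.045,0,0,1],[-0.02,0.045,0,0,1],[-0.02,0.045,0,0,1],[-0.02,0.045,0,0,1],[-0.02,0.045,0,0,1],[-0.02,0.045,0,0,1]],
])

```text
time: 5.55
tool_pos: [0.311, -0.8203, 0.4534]
tool_rot: [1.757, 1.08, -1.148]
contact_force: [-0.1, -0.1, -0.9]
opening: 0.0917
```

```bash
python3 -c "
from h import *
show()"
```

```text
t 5.55 q [-1.326  0.888  0.037  0.084  1.732  0.043] p [ 0.311  -0.8203  0.4534]
X [ 0.193 -0.43  -0.882] Y [ 0.186 -0.867  0.463] Z [-0.963 -0.253 -0.087] F [-0.1 -0.1 -0.9] op 0.0917
```

Run:
```python
from h import *
print('brown',tri([('scene',(210,163)),('side',(368,173))]))
for uv in [(178,88),(262,82),(255,128),(173,120)]: print('crate',onz('scene',uv,0.1),onz('scene',uv,0.0))
for uv in [(443,120),(500,148),(508,175),(470,180)]: print('crate side',onz('side',uv,0.1),onz('side',uv,0.))
for uv in [(314,165)]: print('bottle',tri([('scene',(178,191)),('side',(314,160))]))
print('sock',tri([('scene',(298,341)),('side',(180,270))]))
print('spn',onz('scene',(157,229),0.005))
print('c',onz('scene',(348,310),0.016),onz('scene',(421,289),0.016),onz('side',(236,300),.016),onz('side',(287,353),.016))
```

```text
brown [ 0.3058846  -0.45973194  0.03369848]
crate [ 0.02333411 -0.86081519  0.1       ] [-1.32753770e-01 -1.03233694e+00 -1.11022302e-16]
crate [-0.19752097 -0.6056404   0.1       ] [-0.38363539 -0.74246965  0.        ]
crate [ 0.12227738 -0.40900878  0.1       ] [-0.02035859 -0.51910481  0.        ]
crate [ 0.22859267 -0.68989672  0.1       ] [ 0.10041089 -0.8381811   0.        ]
crate side [ 0.06605009 -0.7655401   0.1       ] [ 0.03718287 -0.97311115  0.        ]
crate side [-0.11426302 -0.60195188  0.1       ] [-0.16538594 -0.78933156  0.        ]
crate side [-0.11677801 -0.43425622  0.1       ] [-0.16821136 -0.60093754  0.        ]
crate side [ 0.00096353 -0.37705291  0.1       ] [-0.03593721 -0.53667374  0.        ]
bottle [ 0.49079018 -0.42636318  0.06463151]
sock [0.73059915 0.13998356 0.05296937]
spn [ 0.60590121 -0.41134185  0.005     ]
c [0.57497794 0.178552   0.016     ] [0.42447482 0.29776424 0.016     ] [0.57661748 0.17436772 0.016     ] [0.42196604 0.29437022 0.016     ]
```

play_rows([
  [[-0.008,-0.046,0.007,0,1],[-0.008,-0.046,0.007,0,1],[-0.008,-0.046,0.007,0,1],[-0.008,-0.046,0.007,0,1],[-0.008,-0.046,0.007,0,1],[-0.008,-0.046,0.007,0,1],[-0.008,-0.046,0.007,0,1],[-0.008,-0.046,0.007,0,1],[-0.008,-0.046,0.007,0,1],[-0.008,-0.046,0.007,0,1]],
])

```text
time: 6.55
tool_pos: [0.1616, -0.4588, 0.3285]
tool_rot: [1.748, 1.05, -1.158]
contact_force: [0.4, 0.6, 0.6]
opening: 0.0922
```

```bash
python3 -c "
from h import *
show()"
```

```text
t 6.55 q [-1.502 -0.084  1.86   0.219  0.883 -0.265] p [ 0.1616 -0.4588  0.3285]
X [ 0.199 -0.455 -0.868] Y [ 0.181 -0.853  0.489] Z [-0.963 -0.255 -0.087] F [0.4 0.6 0.6] op 0.0922
```

play_rows([
  [[-0.018,-0.035,0.005,0,1],[-0.018,-0.035,0.005,0,1],[-0.018,-0.035,0.005,0,1],[-0.018,-0.035,0.005,0,1],[-0.018,-0.035,0.005,0,1],[-0.018,-0.035,0.005,0,1],[0,0,0,0,1],[0,0,0,0,1],[0,0,0,0,1],[0,0,0,0,1]],
])

```text
time: 7.55
tool_pos: [0.0756, -0.2554, 0.3192]
tool_rot: [1.718, 1.046, -1.195]
contact_force: [0.3, 0.1, 0.2]
opening: 0.0913
```

```bash
python3 -c "
from h import *
show()"
```

```text
t 7.55 q [-2.193 -0.644  2.18   0.448  1.327 -0.898] p [ 0.0756 -0.2554  0.3192]
X [ 0.184 -0.466 -0.866] Y [ 0.178 -0.85   0.495] Z [-0.967 -0.245 -0.073] F [0.3 0.1 0.2] op 0.0913
```

```bash
cat > kin.py <<'E'
import numpy as np
from scipy.spatial.transform import Rotation as R
def fk(q,P,s):
    Z=np.array
    R1=R.from_euler('z',q[0]+P[10]); R2=R1*R.from_euler('y',q[1]+0); R3=R2*R.from_euler('y',q[2])
    R4=R3*R.from_euler('z',s[0]*q[3]); R5=R4*R.from_euler('y',q[4]); R6=R5*R.from_euler('z',s[1]*q[5]+P[11])
    p=R1.apply([P[0],P[1],P[2]])+R2.apply([P[3],0,P[4]])+R3.apply([P[5],P[6],P[7]])+R6.apply([0,P[8],P[9]])
    return p,R6
E
cat > fit.py <<'E'
from kin import *
from scipy.optimize import least_squares
D=[([-1.47700687e+00,  3.42706055e-01,  1.52504377e+00, -1.60625084e-05,1.27537824e+00, -1.46002342e-01],(.12466,-.50956,.22604),([0,0,-1],[.2374,-.9714,0])),
([-1.295,1.061,0.045,0.013,1.964,0.04],(0.3013,-0.7719,0.2808),([0.031,-0.065,-0.997],[0.237,-0.969,0.07])),
([-1.211,1.023,0.036,0.019,1.932,0.129],(0.3702,-0.7512,0.3176),([0.069,-0.134,-0.989],[0.232,-0.962,0.147])),
([-1.326,0.888,0.037,0.084,1.732,0.043],(0.311,-0.8203,0.4534),([0.193,-0.43,-0.882],[0.186,-0.867,0.463])),
([-1.502,-0.084,1.86,0.219,0.883,-0.265],(0.1616,-0.4588,0.3285),([0.199,-0.455,-0.868],[0.181,-0.853,0.489])),
([-2.193,-0.644,2.18,0.448,1.327,-0.898],(0.0756,-0.2554,0.3192),([0.184,-0.466,-0.866],[0.178,-0.85,0.495]))]
best=None
for s in [(1,1),(1,-1),(-1,1),(-1,-1)]:
  for c0 in (0,1.57,3.14,-1.57):
    def f(P):
        r=[]
        for q,p,(X,Y) in D:
            pp,Rm=fk(q,P,s); M=Rm.as_matrix()
            r+=list(pp-p)+list(.3*(M[:,2]-X))+list(.3*(M[:,1]-Y))
        return r+list(1e-3*np.array(P))
    x0=np.zeros(12); x0[[2,4,7,9,11]]=[.3,.4,.4,.25,c0]
    r=least_squares(f,x0)
    if best is None or r.cost<best[0]: best=(r.cost,s,r.x,r.fun)
print(best[0],best[1],np.round(best[2],4)); print(np.round(best[3][:54].reshape(6,9),3))
np.save('P.npy',np.r_[best[2],best[1]])
E
python3 fit.py
```

```text
2.2646752977100967e-06 (1, 1) [-4.0000e-04  3.8000e-02  2.2300e-01 -1.0000e-04  5.0600e-01  4.6300e-02
  3.8000e-02  3.7950e-01  6.0000e-04  3.1850e-01  4.0000e-04  1.5712e+00]
[[-0. -0. -0. -0.  0.  0.  0.  0. -0.]
 [ 0.  0.  0.  0. -0. -0.  0.  0.  0.]
 [-0. -0. -0.  0. -0.  0. -0.  0. -0.]
 [-0. -0. -0. -0.  0. -0.  0.  0. -0.]
 [ 0.  0.  0.  0. -0.  0.  0. -0.  0.]
 [ 0. -0.  0. -0.  0.  0. -0. -0.  0.]]
```

```bash
cat > sim.py <<'E'
from kin import *
from scipy.optimize import least_squares
PP=np.load('P.npy'); P=PP[:12]; s=PP[12:]
lo=np.array([-2.53,-.77,.04,-1,.28,-3.11]);hi=np.array([2.53,2.02,2.7,4.14,2.66,3.11])
C=np.array([[0,0,1],[0,1,0],[-1,0,0]]).T  # cols tool x=z6,y=y6,z=-x6
def fkt(q):
    p,Rm=fk(q,P,s); M=Rm.as_matrix(); return p,np.c_[M[:,2],M[:,1],-M[:,0]]
def ik(pt,Rt,q0,w=.3,dq=None):
    def f(q):
        p,M=fkt(q); return np.r_[p-pt, w*R.from_matrix(Rt@M.T).as_rotvec()]
    l=lo+1e-4;h=hi-1e-4
    r=least_squares(f,np.clip(q0,l+1e-5,h-1e-5),bounds=(l,h)); return r.x
vmax=.7*np.array([2.57,2.57,3.14,3.14,3.14,3.14])*.1
def row(q,r,w=.3):
    p,M=fkt(q); pt=p+M@np.array(r[:3]); Rt=M@R.from_euler('x',r[3],degrees=True).as_matrix()
    q1=ik(pt,Rt,q,w); d=q1-q; k=max(1,np.max(abs(d)/vmax)); return q+d/k
E
python3 - <<'E'
from sim import *
q0=[-1.211,1.023,0.041,0.019,1.932,0.129]
for w in (.05,.1,.2,.3,.5,1):
    q=q0
    for i in range(10): q=row(q,(-.02,.045,0,0),w)
    p,M=fkt(q); print(w,np.round(q,3),np.round(p,3),np.round(M[:,0],3))
E
```

```text
0.05 [-1.335  0.812  0.04   0.211  0.915  0.027] [ 0.358 -0.934  0.729] [ 0.389 -0.903 -0.182]
0.1 [-1.335  0.809  0.04   0.2    0.988  0.033] [ 0.356 -0.928  0.709] [ 0.384 -0.889 -0.25 ]
0.2 [-1.334  0.81   0.04   0.169  1.19   0.044] [ 0.349 -0.907  0.647] [ 0.359 -0.822 -0.442]
0.3 [-1.33   0.828  0.04   0.138  1.388  0.05 ] [ 0.339 -0.881  0.577] [ 0.315 -0.714 -0.625]
0.5 [-1.322  0.879  0.04   0.094  1.657  0.05 ] [ 0.322 -0.836  0.472] [ 0.223 -0.493 -0.841]
1 [-1.313  0.947  0.04   0.054  1.877  0.044] [ 0.304 -0.789  0.383] [ 0.119 -0.25  -0.961]
```

```bash
cat > search.py <<'E'
from sim import *
import sys
rng=np.random.default_rng(int(sys.argv[1]))
W=.53
qs=np.array([-2.193,-0.644,2.18,0.448,1.327,-0.898]); p0,M0=fkt(qs)
tgt=np.array([0,0,-1.])
qm=np.array([-1.502,-0.084,1.86,0.219,0.883,-0.265])
out=[]
for k in range(60):
    az=rng.uniform(-2.2,0.3) ; r=rng.uniform(.3,.8); z=rng.uniform(.2,.75)
    pt=np.array([r*np.cos(az),r*np.sin(az),z])
    q=ik(pt,M0,qm,W); p,M=fkt(q)
    if np.linalg.norm(p-pt)>.005 : continue
    u=rng.normal(size=3); u[2]=abs(u[2])*0.7 if rng.random()<.6 else u[2]; u/=np.linalg.norm(u)
    X=[]
    for i in range(14):
        p,M=fkt(q); q=row(q,list(M.T@u*.045)+[0],W); p,M=fkt(q)
        if p[2]<.18 or np.hypot(*p[:2])<.22: break
        X.append((np.degrees(np.arccos(np.clip(M[:,0]@tgt,-1,1))),i))
    if X: 
        m=min(X); out.append((m[0],m[1],pt.round(3).tolist(),u.round(2).tolist()))
out.sort(key=lambda a:a[0])
for o in out[:4]: print(o)
E
for i in 1 2 3 4 5 6 7 8; do python3 search.py $i & done; wait
```

```text
(np.float64(25.934563391312576), 13, [0.49, 0.106, 0.362], [-0.75, -0.64, 0.19])
(np.float64(26.790608250157625), 13, [0.307, -0.481, 0.317], [-0.72, 0.3, 0.63])
(np.float64(27.34897691137333), 7, [-0.105, -0.476, 0.374], [0.46, 0.87, 0.18])
(np.float64(28.79157290371638), 13, [0.371, 0.068, 0.481], [-0.35, 0.9, 0.27])
(np.float64(8.509901677221077), 13, [-0.279, -0.484, 0.562], [-0.69, 0.58, -0.42])
(np.float64(9.778465056101176), 13, [-0.312, -0.606, 0.571], [-0.58, 0.81, 0.09])
(np.float64(21.723200357480835), 13, [-0.04, -0.677, 0.337], [-0.94, 0.32, 0.14])
(np.float64(23.024055326726717), 13, [0.328, -0.271, 0.487], [-0.98, 0.07, 0.21])
(np.float64(14.582793806200929), 13, [0.011, -0.449, 0.648], [-0.78, 0.57, 0.26])
(np.float64(18.00071339717681), 12, [0.007, -0.519, 0.322], [-0.28, 0.8, 0.53])
(np.float64(21.592983648165138), 13, [0.04, -0.326, 0.616], [-0.82, 0.25, 0.52])
(np.float64(22.153441798200983), 13, [-0.106, -0.593, 0.262], [-0.11, 0.65, 0.75])
(np.float64(8.204887737578474), 13, [-0.334, -0.529, 0.318], [-0.84, 0.54, 0.04])
(np.float64(14.598826464777646), 13, [-0.0
[... 809 characters left out ...]
, [0.037, -0.348, 0.658], [-0.96, -0.19, 0.18])
(np.float64(13.969613556733888), 13, [-0.114, -0.425, 0.387], [-0.86, 0.34, 0.38])
(np.float64(17.501796077651967), 13, [0.011, -0.665, 0.526], [-0.61, 0.75, 0.24])
(np.float64(19.5966745461773), 10, [0.003, -0.541, 0.388], [-0.24, 0.95, 0.19])
(np.float64(20.22773191772179), 12, [-0.068, -0.611, 0.364], [-0.9, 0.32, -0.3])
(np.float64(15.507892970030678), 13, [-0.151, -0.744, 0.202], [-0.54, 0.84, 0.03])
(np.float64(26.003788767900275), 11, [0.481, 0.022, 0.503], [-0.58, 0.28, 0.76])
(np.float64(26.619131362898464), 13, [0.386, 0.048, 0.535], [-0.67, -0.69, 0.27])
(np.float64(28.496680989529313), 13, [0.305, -0.347, 0.607], [-0.1, 0.95, 0.29])
```

```bash
cat > search2.py <<'E'
from sim import *
import sys
W=.53
qs=np.array([-2.193,-0.644,2.18,0.448,1.327,-0.898]); p0,M0=fkt(qs)
tgt=np.array([0,0,-1.])
q0=np.array([-1.502,-0.084,1.86,0.219,0.883,-0.265])
az=float(sys.argv[1])
# move along arc
q=q0
for a in np.arange(-1.2,az,.15):
    q=ik(np.array([.6*np.cos(a),.6*np.sin(a),.4]),M0,q,W)
for z in (.35,.5):
  pt=np.array([.68*np.cos(az),.68*np.sin(az),z]); qq=ik(pt,M0,q,W); p,M=fkt(qq); 
  if np.linalg.norm(p-pt)>.005: print(az,z,'unreach',p.round(3),qq.round(2)); continue
  for da in (-.4,-0.2,0,.2,.4):
    for uz in (-.3,0,.3,.6):
      u=np.array([np.cos(az+da),np.sin(az+da),uz]); u/=np.linalg.norm(u); X=[];q2=qq
      for i in range(20):
        p,M=fkt(q2); q2=row(q2,list(M.T@u*.045)+[0],W); p,M=fkt(q2); X.append((round(np.degrees(np.arccos(np.clip(M[:,0]@tgt,-1,1))),1),i))
      m=min(X)
      if m[0]<6: print(az,z,da,uz,m)
E
for a in 0.9 1.2 1.5 1.8 2.0; do python3 search2.py $a & done; wait
```

```text
1.2 0.35 unreach [0.244 0.625 0.346] [ 1.24  1.03  0.04 -0.51  2.41  2.26]
1.2 0.5 unreach [0.232 0.572 0.455] [ 1.24  0.89  0.04 -0.6   2.49  2.14]
1.5 0.35 unreach [0.048 0.653 0.338] [ 1.49  1.04  0.04 -0.37  2.48  2.58]
1.5 0.5 unreach [0.05  0.599 0.445] [ 1.49  0.9   0.04 -0.46  2.58  2.48]
1.8 0.35 unreach [-0.146  0.63   0.334] [ 1.73  1.05  0.04 -0.19  2.54  2.95]
1.8 0.5 unreach [-0.132  0.577  0.44 ] [ 1.73  0.9   0.04 -0.23  2.64  2.89]
2.0 0.35 unreach [-0.251  0.592  0.335] [ 1.88  1.04  0.04 -0.11  2.56  3.11]
2.0 0.5 unreach [-0.235  0.542  0.439] [ 1.88  0.9   0.04 -0.11  2.66  3.11]
0.9 0.5 unreach [0.403 0.495 0.469] [ 0.98  0.87  0.04 -0.67  2.39  1.85]
```

```bash
sed -i 's/\.68\*np/.56*np/g; s/for z in (.35,.5)/for z in (.3,.4)/' search2.py; sed -i 's/^q0=.*/q0=np.array([-1.502,-0.084,1.86,0.219,0.883,-0.265]); M0=M0@R.from_euler("x",-90 if len(sys.argv)<3 else float(sys.argv[2]),degrees=True).as_matrix()/' search2.py
for a in 0.9 1.2 1.5 1.8 2.0; do python3 search2.py $a & done; wait
```

```text
1.8 0.3 0 -0.3 (np.float64(4.7), 19)
1.8 0.3 0 0 (np.float64(5.2), 18)
1.8 0.3 0 0.3 (np.float64(5.8), 18)
1.8 0.3 0.2 -0.3 (np.float64(1.7), 19)
1.8 0.3 0.2 0 (np.float64(2.2), 18)
1.8 0.3 0.2 0.3 (np.float64(2.6), 18)
1.8 0.3 0.2 0.6 (np.float64(3.0), 19)
1.8 0.3 0.4 -0.3 (np.float64(1.9), 19)
1.8 0.3 0.4 0 (np.float64(1.5), 19)
1.8 0.3 0.4 0.3 (np.float64(1.3), 19)
1.8 0.3 0.4 0.6 (np.float64(1.8), 19)
1.8 0.4 0 -0.3 (np.float64(5.0), 19)
1.8 0.4 0 0 (np.float64(5.7), 18)
1.8 0.4 0.2 -0.3 (np.float64(2.0), 19)
1.8 0.4 0.2 0 (np.float64(2.5), 18)
1.8 0.4 0.2 0.3 (np.float64(2.9), 18)
1.8 0.4 0.2 0.6 (np.float64(3.3), 19)
1.8 0.4 0.4 -0.3 (np.float64(2.2), 19)
1.8 0.4 0.4 0 (np.float64(1.4), 19)
1.8 0.4 0.4 0.3 (np.float64(1.0), 19)
1.8 0.4 0.4 0.6 (np.float64(1.2), 19)
2.0 0.3 -0.4 -0.3 (np.float64(4.6), 19)
2.0 0.3 -0.4 0 (np.float64(4.9), 18)
2.0 0.3 -0.4 0.3 (np.float64(5.2), 18)
2.0 0.3 -0.4 0.6 (np.float64(5.3), 19)
2.0 0.3 -0.2 -0.3 (np.float64(1.5), 19)
2.0 0.3 -0.2 0 (np.float64(1.7), 18)
2.0 0.3 -0.2 0.3 (np.float64(1.9), 18)
2.0 0.3 -0.2 0.6 (np.float64(1.7), 19)
2.0 0.3 
[... 189 characters left out ...]
np.float64(5.1), 18)
2.0 0.3 0.2 0.3 (np.float64(5.4), 18)
2.0 0.3 0.2 0.6 (np.float64(5.6), 19)
2.0 0.4 -0.4 -0.3 (np.float64(4.8), 19)
2.0 0.4 -0.4 0 (np.float64(5.1), 18)
2.0 0.4 -0.4 0.3 (np.float64(5.3), 18)
2.0 0.4 -0.4 0.6 (np.float64(5.4), 19)
2.0 0.4 -0.2 -0.3 (np.float64(1.6), 19)
2.0 0.4 -0.2 0 (np.float64(1.8), 18)
2.0 0.4 -0.2 0.3 (np.float64(1.7), 18)
2.0 0.4 -0.2 0.6 (np.float64(1.7), 19)
2.0 0.4 0 -0.3 (np.float64(1.9), 19)
2.0 0.4 0 0 (np.float64(1.9), 18)
2.0 0.4 0 0.3 (np.float64(2.0), 18)
2.0 0.4 0 0.6 (np.float64(2.2), 19)
2.0 0.4 0.2 -0.3 (np.float64(5.0), 19)
2.0 0.4 0.2 0 (np.float64(5.3), 18)
2.0 0.4 0.2 0.3 (np.float64(5.6), 18)
2.0 0.4 0.2 0.6 (np.float64(5.8), 18)
```

```bash
cat > plan.py <<'E'
from h import *
from sim import *
W=.53
def plan(wps,turn=0,step=.045,op=1,q=None,pushdir=None):
    """wps list of world points; turn total deg spread over; prints rows"""
    if q is None:
        o=robot.observe(); q=np.array(o['qpos'])
    p,M=fkt(q); rows=[]; left=turn
    for w in wps:
        w=np.array(w,float); n=int(np.ceil(np.linalg.norm(w-p)/step)) or 1
        p0=p.copy()
        for i in range(n):
            tgt=p0+(w-p0)*(i+1)/n
            t=np.clip(left,-8.5,8.5); left-=t
            r=np.r_[np.round(M.T@(tgt-p),3),round(t,1)]
            q=row(q,r,W); p,M=fkt(q); rows.append(r)
    while abs(left)>.05:
        t=np.clip(left,-8.5,8.5); left-=t; r=np.array([0,0,0,round(t,1)]); q=row(q,r,W); p,M=fkt(q); rows.append(r)
    out(rows,op); print('end',p.round(4),'X',M[:,0].round(3),'Y',M[:,1].round(3),'q',q.round(2))
    return q
def out(rows,op):
    for k in range(0,len(rows),10):
        ch=[list(map(float,r))+[op] for r in rows[k:k+10]]
        while len(ch)<10: ch.append([0,0,0,0,op])
        print('CALL [['+', '.join('['+', '.join(f'{v:g}' for v in r)+']' for r in ch)+']]')
E
python3 - <<'E'
from plan import *
plan([(.3,-.3,.4),(.45,0,.4),(.3,.35,.4),(-.18,.53,.33)],turn=-90)
print(proj('scene',[(-.3,.7,.3),(-.3,.7,0)]),proj('side',[(-.3,.7,.3)]))
E
```

```text
CALL [[[-0.001, 0.02, -0.035, -8.5, 1], [-0.003, 0.037, -0.056, -8.5, 1], [-0.005, 0.054, -0.075, -8.5, 1], [-0.006, 0.069, -0.091, -8.5, 1], [-0.008, 0.078, -0.102, -8.5, 1], [-0.009, 0.082, -0.104, -8.5, 1], [-0.011, -0.013, -0.038, -8.5, 1], [-0.011, -0.006, -0.04, -8.5, 1], [-0.011, -0.001, -0.04, -8.5, 1], [-0.011, 0.005, -0.04, -8.5, 1]]]
CALL [[[-0.011, 0.011, -0.039, -5, 1], [-0.011, 0.014, -0.038, 0, 1], [-0.01, 0.014, -0.038, 0, 1], [-0.011, 0.014, -0.037, 0, 1], [-0.011, 0.015, -0.038, 0, 1], [-0.018, -0.027, -0.028, 0, 1], [-0.017, -0.027, -0.027, 0, 1], [-0.018, -0.027, -0.028, 0, 1], [-0.018, -0.027, -0.027, 0, 1], [-0.017, -0.026, -0.028, 0, 1]]]
CALL [[[-0.018, -0.027, -0.027, 0, 1], [-0.017, -0.027, -0.028, 0, 1], [-0.018, -0.027, -0.027, 0, 1], [-0.018, -0.027, -0.028, 0, 1], [-0.007, -0.043, 0, 0, 1], [-0.006, -0.042, 0.001, 0, 1], [-0.007, -0.043, 0, 0, 1], [-0.007, -0.042, 0.001, 0, 1], [-0.006, -0.043, -0, 0, 1], [-0.007, -0.043, 0, 0, 1]]]
CALL [[[-0.007, -0.042, 0.001, 0, 1], [-0.006, -0.043, 0, 0, 1], [-0.007, -0.042, 0.001, 0, 1], [-0.006, -0.043, -0, 0, 1], [-0.007, -0.043, 0, 0, 1], [-0.007, -0.042, 0.001, 0, 1], [0, 0, 0, 0, 1], [0, 0, 0, 0, 1], [0, 0, 0, 0, 1], [0, 0, 0, 0, 1]]]
end [-0.18    0.5299  0.3303] X [ 0.154 -0.387 -0.909] Y [ 0.911 -0.3    0.282] q [ 1.8   0.65  0.82 -0.07  2.1   2.14]
[[687.95984886 102.12917513]
 [629.60819376 193.00240506]] [[958.94569696 684.16424344]]
```

play_rows([
  [[0,0.02,-0.035,0,1],[0,0.025,-0.04,0,1],[0,0.025,-0.04,0,1],[0,0.025,-0.04,0,1],[-0.005,0.025,-0.04,-8,1],[-0.005,0.02,-0.04,-8,1],[-0.005,0.015,-0.04,-8,1],[-0.01,0.01,-0.04,-8,1],[-0.01,0.005,-0.04,-8,1],[-0.01,0,-0.04,-8,1]],
])

```text
time: 8.55
tool_pos: [0.3625, -0.1907, 0.3919]
tool_rot: [0.936, 1.087, -1.166]
contact_force: [0.7, -1.6, 0.1]
opening: 0.0916
```

Run:
```python
from plan import *
show()
plan([(.42,0,.4),(.3,.35,.4),(-.18,.53,.33)],turn=-42)
```

```text
t 8.55 q [-0.428 -0.158  1.737 -0.341  1.212  0.167] p [ 0.3625 -0.1907  0.3919]
X [ 0.183 -0.428 -0.885] Y [ 0.826 -0.422  0.375] Z [-0.533 -0.8    0.276] F [ 0.7 -1.6  0.1] op 0.0916
CALL [[[-0.016, -0.006, -0.036, -8.5, 1], [-0.015, -0.001, -0.037, -8.5, 1], [-0.016, 0.005, -0.036, -8.5, 1], [-0.016, 0.01, -0.036, -8.5, 1], [-0.015, 0.016, -0.033, -8, 1], [-0.019, -0.004, -0.036, 0, 1], [-0.019, -0.005, -0.036, 0, 1], [-0.019, -0.004, -0.037, 0, 1], [-0.019, -0.004, -0.036, 0, 1], [-0.02, -0.005, -0.036, 0, 1]]]
CALL [[[-0.019, -0.004, -0.036, 0, 1], [-0.019, -0.004, -0.036, 0, 1], [-0.019, -0.005, -0.036, 0, 1], [-0.019, -0.004, -0.037, 0, 1], [-0.009, -0.036, -0.022, 0, 1], [-0.008, -0.036, -0.022, 0, 1], [-0.009, -0.036, -0.022, 0, 1], [-0.008, -0.036, -0.022, 0, 1], [-0.009, -0.036, -0.022, 0, 1], [-0.009, -0.036, -0.022, 0, 1]]]
CALL [[[-0.008, -0.036, -0.022, 0, 1], [-0.009, -0.036, -0.022, 0, 1], [-0.008, -0.037, -0.022, 0, 1], [-0.009, -0.036, -0.022, 0, 1], [-0.009, -0.036, -0.022, 0, 1], [-0.008, -0.036, -0.022, 0, 1], [0, 0, 0, 0, 1], [0, 0, 0, 0, 1], [0, 0, 0, 0, 1], [0, 0, 0, 0, 1]]]
end [-0.1803  0.5298  0.3299] X [ 0.183 -0.428 -0.885] Y [0.971 0.222 0.094] q [ 1.81  0.69  0.77 -0.09  2.16  1.57]
```

Works very well (it moved faster than simulated). Continue.

play_rows([
  [[-0.016,-0.006,-0.036,-8.5,1],[-0.015,0,-0.037,-8.5,1],[-0.016,0.005,-0.036,-8.5,1],[-0.016,0.01,-0.036,-8.5,1],[-0.015,0.016,-0.033,-8,1],[-0.019,-0.004,-0.036,0,1],[-0.019,-0.004,-0.036,0,1],[-0.019,-0.004,-0.036,0,1],[-0.019,-0.004,-0.036,0,1],[-0.02,-0.005,-0.036,0,1]],
])

```text
time: 9.55
tool_pos: [0.3555, 0.2408, 0.3912]
tool_rot: [0.2, 1.086, -1.108]
contact_force: [1.1, -0.1, -0.4]
opening: 0.0919
```

play_rows([
  [[-0.019,-0.004,-0.036,0,1],[-0.019,-0.004,-0.036,0,1],[-0.019,-0.005,-0.036,0,1],[-0.019,-0.004,-0.037,0,1],[-0.009,-0.036,-0.022,0,1],[-0.008,-0.036,-0.022,0,1],[-0.009,-0.036,-0.022,0,1],[-0.008,-0.036,-0.022,0,1],[-0.009,-0.036,-0.022,0,1],[-0.009,-0.036,-0.022,0,1]],
])

```text
time: 10.55
tool_pos: [0.007, 0.4927, 0.3367]
tool_rot: [0.193, 1.076, -1.05]
contact_force: [0.2, 1.4, 0.1]
opening: 0.0919
```

play_rows([
  [[-0.008,-0.036,-0.022,0,1],[-0.009,-0.036,-0.022,0,1],[-0.008,-0.037,-0.022,0,1],[-0.009,-0.036,-0.022,0,1],[-0.009,-0.036,-0.022,0,1],[-0.008,-0.036,-0.022,0,1],[0,0,0,0,1],[0,0,0,0,1],[0,0,0,0,1],[0,0,0,0,1]],
])

```text
time: 11.55
tool_pos: [-0.2936, 0.5416, 0.2765]
tool_rot: [0.194, 1.061, -0.986]
contact_force: [-0.0, -0.2, 0.2]
opening: 0.0919
```

```bash
cat > push.py <<'E'
from plan import *
import sys
show()
o=robot.observe(); q0=np.array(o['qpos']); tgt=np.array(eval(sys.argv[1]),float); tgt/=np.linalg.norm(tgt)
n=int(sys.argv[3]); az0=float(sys.argv[2])
best=[]
for da in np.arange(-.5,.51,.1):
  for uz in eval(sys.argv[4]) if len(sys.argv)>4 else (-.2,.2,.5):
    u=np.array([np.cos(az0+da),np.sin(az0+da),uz]); u/=np.linalg.norm(u); q=q0; rows=[]
    for i in range(n):
        p,M=fkt(q); r=np.r_[np.round(M.T@u*.045,3),0]; q=row(q,r,W); rows.append(r); p,M=fkt(q)
        e=np.degrees(np.arccos(np.clip(M[:,0]@tgt,-1,1))); best.append((e,i+1,round(az0+da,2),uz,list(rows),p.round(3),M[:,0].round(3),q.round(2)))
best.sort(key=lambda b:b[0])
for b in best[:3]: print(b[:4],b[5:])
out(best[0][4],1)
E
python3 push.py "[0,0,-1]" 2.0 24
```

```text
t 11.55 q [ 1.986  0.863  0.58  -0.102  2.2    1.557] p [-0.2936  0.5416  0.2765]
X [ 0.269 -0.407 -0.873] Y [0.911 0.401 0.094] Z [ 0.311 -0.821  0.479] F [-0.  -0.2  0.2] op 0.0919
(np.float64(0.2705650237873795), 18, np.float64(2.3), 0.5) (array([-0.457,  0.618,  0.347]), array([ 0.005, -0.001, -1.   ]), array([ 2.11,  0.98,  0.04, -0.  ,  2.13,  1.71]))
(np.float64(0.6618852089312954), 18, np.float64(2.3), -0.2) (array([-0.528,  0.703,  0.008]), array([ 0.002, -0.011, -1.   ]), array([2.13, 1.38, 0.04, 0.  , 1.73, 1.73]))
(np.float64(0.7007407017272327), 18, np.float64(2.3), 0.2) (array([-0.5  ,  0.67 ,  0.217]), array([-0.008,  0.009, -1.   ]), array([2.12, 1.14, 0.04, 0.  , 1.95, 1.73]))
CALL [[[-0.037, -0.011, -0.023, 0, 1], [-0.037, -0.01, -0.023, 0, 1], [-0.037, -0.01, -0.024, 0, 1], [-0.036, -0.011, -0.025, 0, 1], [-0.035, -0.011, -0.026, 0, 1], [-0.035, -0.011, -0.027, 0, 1], [-0.034, -0.011, -0.028, 0, 1], [-0.033, -0.011, -0.029, 0, 1], [-0.032, -0.011, -0.03, 0, 1], [-0.031, -0.011, -0.03, 0, 1]]]
CALL [[[-0.03, -0.012, -0.031, 0, 1], [-0.029, -0.012, -0.032, 0, 1], [-0.028, -0.012, -0.033, 0, 1], [-0.027, -0.012, -0.034, 0, 1], [-0.026, -0.012, -0.035, 0, 1], [-0.024, -0.013, -0.036, 0, 1], [-0.023, -0.013, -0.037, 0, 1], [-0.022, -0.013, -0.037, 0, 1], [0, 0, 0, 0, 1], [0, 0, 0, 0, 1]]]
```

play_rows([
  [[-0.037,-0.01,-0.023,0,1],[-0.037,-0.01,-0.023,0,1],[-0.037,-0.01,-0.024,0,1],[-0.036,-0.01,-0.025,0,1],[-0.035,-0.01,-0.026,0,1],[-0.035,-0.01,-0.027,0,1],[-0.034,-0.01,-0.028,0,1],[-0.033,-0.01,-0.029,0,1],[-0.032,-0.01,-0.03,0,1],[-0.031,-0.01,-0.03,0,1]],
])

```text
time: 12.55
tool_pos: [-0.3423, 0.5172, 0.3509]
tool_rot: [0.121, 0.973, -1.084]
contact_force: [0.1, -0.1, 0.1]
opening: 0.0919
```

```bash
python3 push.py "[0,0,-1]" 2.3 14
```

```text
t 12.55 q [ 2.038  1.046  0.037 -0.024  2.657  1.653] p [-0.3423  0.5172  0.3509]
X [ 0.264 -0.498 -0.826] Y [0.924 0.377 0.068] Z [ 0.278 -0.781  0.559] F [ 0.1 -0.1  0.1] op 0.0919
(np.float64(11.391697468165374), 14, np.float64(2.0), 0.2) (array([-0.361,  0.663,  0.259]), array([ 0.072, -0.184, -0.98 ]), array([1.97, 1.1 , 0.04, 0.01, 2.2 , 1.61]))
(np.float64(11.529174555342884), 14, np.float64(2.1), 0.2) (array([-0.403,  0.64 ,  0.259]), array([ 0.054, -0.192, -0.98 ]), array([2.02, 1.1 , 0.04, 0.04, 2.2 , 1.69]))
(np.float64(11.560461404861327), 14, np.float64(1.9), 0.2) (array([-0.318,  0.683,  0.26 ]), array([ 0.091, -0.179, -0.98 ]), array([ 1.92,  1.1 ,  0.04, -0.03,  2.21,  1.54]))
CALL [[[-0.032, -0.001, -0.032, 0, 1], [-0.031, -0.001, -0.032, 0, 1], [-0.031, -0.002, -0.033, 0, 1], [-0.03, -0.002, -0.034, 0, 1], [-0.029, -0.002, -0.034, 0, 1], [-0.028, -0.002, -0.035, 0, 1], [-0.027, -0.002, -0.036, 0, 1], [-0.026, -0.002, -0.037, 0, 1], [-0.025, -0.002, -0.037, 0, 1], [-0.024, -0.003, -0.038, 0, 1]]]
CALL [[[-0.023, -0.003, -0.039, 0, 1], [-0.021, -0.003, -0.04, 0, 1], [-0.02, -0.003, -0.04, 0, 1], [-0.019, -0.003, -0.041, 0, 1], [0, 0, 0, 0, 1], [0, 0, 0, 0, 1], [0, 0, 0, 0, 1], [0, 0, 0, 0, 1], [0, 0, 0, 0, 1], [0, 0, 0, 0, 1]]]
```

```bash
python3 push.py "[0,0,-1]" 2.1 10 "(-.9,-.6,-.3,0)"
```

```text
t 12.55 q [ 2.038  1.046  0.037 -0.024  2.657  1.653] p [-0.3423  0.5172  0.3509]
X [ 0.264 -0.498 -0.826] Y [0.924 0.377 0.068] Z [ 0.278 -0.781  0.559] F [ 0.1 -0.1  0.1] op 0.0919
(np.float64(19.056835874203635), 10, np.float64(2.1), 0) (array([-0.393,  0.622,  0.216]), array([ 0.128, -0.301, -0.945]), array([2.02, 1.16, 0.04, 0.02, 2.27, 1.68]))
(np.float64(19.0628315904939), 10, np.float64(2.0), 0) (array([-0.362,  0.639,  0.217]), array([ 0.137, -0.296, -0.945]), array([ 1.99,  1.16,  0.04, -0.01,  2.27,  1.62]))
(np.float64(19.21223587995778), 10, np.float64(1.9), 0) (array([-0.329,  0.655,  0.217]), array([ 0.147, -0.294, -0.944]), array([ 1.95,  1.16,  0.04, -0.04,  2.27,  1.56]))
CALL [[[-0.025, -0.006, -0.037, 0, 1], [-0.024, -0.006, -0.037, 0, 1], [-0.024, -0.007, -0.038, 0, 1], [-0.023, -0.007, -0.038, 0, 1], [-0.022, -0.007, -0.039, 0, 1], [-0.021, -0.007, -0.039, 0, 1], [-0.019, -0.007, -0.04, 0, 1], [-0.018, -0.007, -0.04, 0, 1], [-0.017, -0.007, -0.041, 0, 1], [-0.016, -0.007, -0.041, 0, 1]]]
```

play_rows([
  [[-0.02,-0.006,-0.042,0,1],[-0.02,-0.006,-0.042,0,1],[-0.02,-0.006,-0.042,0,1],[-0.02,-0.006,-0.042,0,1],[-0.02,-0.006,-0.042,0,1],[-0.02,-0.006,-0.042,0,1],[-0.018,-0.006,-0.042,0,1],[-0.018,-0.006,-0.042,0,1],[-0.017,-0.006,-0.042,0,1],[-0.016,-0.006,-0.042,0,1]],
])

```text
time: 13.55
tool_pos: [-0.3339, 0.5381, 0.2506]
tool_rot: [0.073, 0.812, -1.145]
contact_force: [-0.6, -0.3, -0.2]
opening: 0.0922
```

```bash
python3 push.py "[0,0,-1]" 2.1 14 "(-.9,-.6,-.3,0,.3)"
```

```text
t 13.55 q [2.003 1.206 0.037 0.01  2.657 1.657] p [-0.3339  0.5381  0.2506]
X [ 0.284 -0.627 -0.726] Y [0.93  0.364 0.05 ] Z [ 0.232 -0.689  0.686] F [-0.6 -0.3 -0.2] op 0.0922
(np.float64(20.68364851038016), 14, np.float64(2.0), 0) (array([-0.358,  0.666,  0.12 ]), array([ 0.102, -0.338, -0.936]), array([1.95, 1.28, 0.04, 0.04, 2.18, 1.63]))
(np.float64(20.71449837737945), 14, np.float64(1.9), 0) (array([-0.313,  0.686,  0.121]), array([ 0.122, -0.332, -0.935]), array([ 1.9 ,  1.28,  0.04, -0.01,  2.18,  1.56]))
(np.float64(20.914916963073363), 14, np.float64(2.1), 0) (array([-0.401,  0.643,  0.12 ]), array([ 0.085, -0.347, -0.934]), array([2.  , 1.28, 0.04, 0.08, 2.18, 1.71]))
CALL [[[-0.031, -0.003, -0.033, 0, 1], [-0.03, -0.003, -0.033, 0, 1], [-0.029, -0.003, -0.034, 0, 1], [-0.029, -0.003, -0.035, 0, 1], [-0.028, -0.003, -0.035, 0, 1], [-0.027, -0.003, -0.036, 0, 1], [-0.026, -0.003, -0.037, 0, 1], [-0.025, -0.004, -0.038, 0, 1], [-0.023, -0.004, -0.038, 0, 1], [-0.022, -0.004, -0.039, 0, 1]]]
CALL [[[-0.021, -0.004, -0.04, 0, 1], [-0.02, -0.004, -0.04, 0, 1], [-0.018, -0.004, -0.041, 0, 1], [-0.017, -0.004, -0.041, 0, 1], [0, 0, 0, 0, 1], [0, 0, 0, 0, 1], [0, 0, 0, 0, 1], [0, 0, 0, 0, 1], [0, 0, 0, 0, 1], [0, 0, 0, 0, 1]]]
```

```bash
cat > sim2.py <<'E'
from sim import *
def jac(q,w):
    p,M=fkt(q); J=np.zeros((6,6)); e=1e-5
    for i in range(6):
        d=q.copy(); d[i]+=e; p2,M2=fkt(d); J[:3,i]=(p2-p)/e; J[3:,i]=w*R.from_matrix(M2@M.T).as_rotvec()/e
    return p,M,J
def ik2(pt,Rt,q0,w,lam,N,free):
    q=q0.copy()
    for _ in range(N):
        p,M,J=jac(q,w); e=np.r_[pt-p,w*R.from_matrix(Rt@M.T).as_rotvec()]
        if np.linalg.norm(e)<1e-5: break
        dq=J.T@np.linalg.solve(J@J.T+lam**2*np.eye(6),e)
        if free:
            bl=((q<=lo+1e-6)&(dq<0))|((q>=hi-1e-6)&(dq>0))
            if bl.any():
                Jf=J.copy(); Jf[:,bl]=0; dq=Jf.T@np.linalg.solve(Jf@Jf.T+lam**2*np.eye(6),e)
        q=np.clip(q+np.clip(dq,-.2,.2),lo,hi)
    return q
def row2(q,r,w,lam,N,free=False):
    q=np.array(q,float);p,M=fkt(q); pt=p+M@np.array(r[:3]); Rt=M@R.from_euler('x',r[3],degrees=True).as_matrix()
    q1=ik2(pt,Rt,q,w,lam,N,free); d=q1-q; k=max(1,np.max(abs(d)/vmax)); return q+d/k
A=[(-.037,-.01,-.023),(-.037,-.01,-.023),(-.037,-.01,-.024),(-.036,-.01,-.025),(-.035,-.01,-.026),(-.035,-.01,-.027),(-.034,-.01,-.028),(-.033,-.01,-.029),(-.032,-.01,-.03),(-.031,-.01,-.03)]
B=[(-.02,-.006,-.042)]*10
Cc=[(-.02,.045,0)]*10
tests=[([1.986,.863,.58,-.102,2.2,1.557],A,[2.038,1.046,.037,-.024,2.657,1.653]),([2.038,1.046,.04,-.024,2.657,1.653],B,[2.003,1.206,.037,.01,2.657,1.657]),([-1.211,1.023,.04,.019,1.932,.129],Cc,[-1.326,.888,.037,.084,1.732,.043])]
if __name__=='__main__':
  for w in (.1,.3,.6,1):
    for lam in (.01,.05,.1,.2):
      for N in (10,50):
       for fr in (0,1):
        E=[];Q=[]
        for q0,rows,qe in tests:
            q=q0
            for r in rows: q=row2(q,list(r)+[0],w,lam,N,fr)
            E.append(np.abs(np.array(q)-qe).max());Q.append(q[[1,2,4]].round(2))
        if max(E)<.25: print(w,lam,N,fr,np.round(E,3),*Q)
E
python3 sim2.py
```

```text
0.6 0.2 10 0 [0.126 0.2   0.181] [1.17 0.04 2.53] [1.38 0.04 2.46] [1.07 0.04 1.9 ]
0.6 0.2 50 0 [0.137 0.2   0.181] [1.18 0.04 2.54] [1.38 0.04 2.46] [1.07 0.04 1.9 ]
```

```bash
cat > sim3.py <<'E'
from sim2 import *
def ik3(pt,Rt,q0,w,lam,N,mode,stepc):
    q=q0.copy()
    for _ in range(N):
        p,M,J=jac(q,w); e=np.r_[pt-p,w*R.from_matrix(Rt@M.T).as_rotvec()]
        if np.linalg.norm(e)<1e-4: break
        dq=J.T@np.linalg.solve(J@J.T+lam**2*np.eye(6),e)
        m=np.abs(dq).max()
        if m>stepc: dq*=stepc/m
        q=q+dq
        if mode==0: q=np.clip(q,lo,hi)
    return np.clip(q,lo,hi)
def row3(q,r,a):
    q=np.array(q,float);p,M=fkt(q); pt=p+M@np.array(r[:3]); Rt=M@R.from_euler('x',r[3],degrees=True).as_matrix()
    q1=ik3(pt,Rt,q,*a); d=q1-q; k=max(1,np.max(abs(d)/vmax)); return q+d/k
if __name__=='__main__':
  res=[]
  import itertools
  for a in itertools.product((.1,.2,.3,.5,1),(.003,.01,.03,.06,.1,.2),(1,2,5,20),(0,1),(.1,.5)):
        E=[];Q=[]
        for q0,rows,qe in tests:
            q=q0
            for r in rows: q=row3(q,list(r)+[0],a)
            E.append(np.abs(np.array(q)-qe).max());Q.append(q[[1,2,4]].round(2))
        res.append((max(E),a,np.round(E,3),*Q))
  res.sort(key=lambda x:x[0])
  for r in res[:6]: print(*r)
E
timeout 500 python3 sim3.py
```

```text
0.2243069914725524 (0.3, 0.003, 2, 1, 0.5) [0.208 0.224 0.222] [1.17 0.21 2.45] [1.27 0.04 2.43] [1.   0.04 1.95]
0.22463904490304554 (0.5, 0.003, 2, 1, 0.5) [0.206 0.223 0.225] [1.17 0.21 2.45] [1.27 0.04 2.43] [1.   0.04 1.96]
0.22566129654096567 (1, 0.003, 2, 1, 0.5) [0.206 0.223 0.226] [1.17 0.21 2.45] [1.27 0.04 2.43] [1.   0.04 1.96]
0.22669549144031365 (0.2, 0.003, 2, 1, 0.5) [0.21  0.227 0.218] [1.16 0.21 2.45] [1.27 0.04 2.43] [0.99 0.04 1.95]
0.22837934503448798 (1, 0.01, 2, 1, 0.5) [0.208 0.228 0.223] [1.17 0.21 2.45] [1.27 0.04 2.43] [1.   0.04 1.96]
0.23395351694614508 (0.5, 0.01, 2, 1, 0.5) [0.214 0.234 0.212] [1.16 0.21 2.44] [1.27 0.04 2.42] [0.99 0.04 1.94]
```

```bash
python3 - <<'E'
from h import *
snap('wrist','w1')
E
python3 - <<'E'
from plan import *
show()
q=plan([(-.24,.5,.13)],step=.04)
u=np.array([np.cos(2.05),np.sin(2.05),0])
for i in range(20):
    p,M=fkt(q); r=np.r_[M.T@u*.04,0]; q=row(q,r,W)
    if i%4==3: p,M=fkt(q); print(i,r.round(3),p.round(3),M[:,0].round(3),q.round(2))
E
```

```text
t 13.6 q [2.002 1.21  0.039 0.01  2.656 1.657] p [-0.3336  0.5382  0.2479]
X [ 0.285 -0.63  -0.722] Y [0.93  0.363 0.05 ] Z [ 0.231 -0.686  0.69 ] F [ 0.4 -0.3 -2. ] op 0.0917
CALL [[[0.034, 0.017, -0.009, 0, 1], [0.05, 0.023, -0.01, 0, 1], [0.053, 0.025, -0.01, 0, 1], [0.044, 0.021, -0.009, 0, 1], [0, 0, 0, 0, 1], [0, 0, 0, 0, 1], [0, 0, 0, 0, 1], [0, 0, 0, 0, 1], [0, 0, 0, 0, 1], [0, 0, 0, 0, 1]]]
end [-0.2403  0.5     0.1301] X [ 0.283 -0.631 -0.723] Y [0.932 0.36  0.05 ] q [ 1.91  0.97  0.87 -0.06  2.06  1.56]
3 [-0.028 -0.004 -0.029  0.   ] [-0.29   0.596  0.126] [ 0.277 -0.616 -0.737] [ 1.93  1.35  0.04 -0.07  2.5   1.54]
7 [-0.025 -0.005 -0.031  0.   ] [-0.305  0.617  0.105] [ 0.24  -0.545 -0.803] [ 1.93  1.35  0.04 -0.04  2.39  1.56]
11 [-0.021 -0.005 -0.034  0.   ] [-0.322  0.642  0.085] [ 0.197 -0.462 -0.864] [ 1.94  1.35  0.04 -0.02  2.28  1.58]
15 [-0.017 -0.005 -0.036  0.   ] [-0.34   0.671  0.065] [ 0.148 -0.368 -0.918] [ 1.94  1.35  0.04 -0.01  2.16  1.6 ]
19 [-0.012 -0.005 -0.038  0.   ] [-0.36   0.703  0.047] [ 0.095 -0.265 -0.96 ] [1.94 1.35 0.04 0.01 2.03 1.61]
```

play_rows([
  [[0.034,0.017,-0.009,0,1],[0.044,0.021,-0.009,0,1],[0.044,0.021,-0.009,0,1],[0.04,0.02,-0.009,0,1],[-0.028,-0.004,-0.029,0,1],[-0.028,-0.004,-0.029,0,1],[-0.028,-0.004,-0.029,0,1],[-0.028,-0.004,-0.029,0,1],[-0.028,-0.004,-0.029,0,1],[-0.028,-0.004,-0.029,0,1]],
])

```text
time: 14.6
tool_pos: [-0.2824, 0.5587, 0.131]
tool_rot: [0.049, 0.621, -1.173]
contact_force: [-0.6, 0.1, -0.2]
opening: 0.0923
```

Run:
```python
from plan import *
show()
```

```text
t 14.6 q [ 1.932  1.396  0.04  -0.064  2.655  1.542] p [-0.2824  0.5587  0.131 ]
X [ 0.315 -0.75  -0.582] Y [0.932 0.361 0.04 ] Z [ 0.18  -0.555  0.812] F [-0.6  0.1 -0.2] op 0.0923
```

Run:
```python
import sim
from sim import *
q=np.array([1.932,1.396,0.04,-0.064,2.655,1.542]); p,M=fkt(q)
q0=np.array([-1.5,-.084,1.86,.2,.883,-.265]); 
sim.lo[4]=-2; sim.lo[1]=-2.5; sim.hi[2]=3.5
for tilt in (54,40,25,10):
  X=np.array([np.sin(np.radians(tilt))*np.cos(-1.16),np.sin(np.radians(tilt))*np.sin(-1.16),-np.cos(np.radians(tilt))])
  Z=np.cross(X,[np.sin(1.16),np.cos(1.16),0]); Y=np.array([np.sin(1.16),np.cos(1.16),0]); Mt=np.c_[X,Y,np.cross(X,Y)]
  for r in (.35,.45,.55,.65):
    for z in (.2,.35,.5):
      a=-1.1; pt=np.array([r*np.cos(a),r*np.sin(a),z]); qq=ik(pt,Mt,np.array([-1.3,0,1.8,0,max(.3,2.9-np.radians(tilt)-1.8),1.3]),.5); p,_=fkt(qq)
      print(tilt,r,z,'err',round(np.linalg.norm(p-pt),3),'q2,3,4,5',qq[1:5].round(2))
```

```text
54 0.35 0.2 err 0.012 q2,3,4,5 [-0.22  2.75 -1.   -0.48]
54 0.35 0.35 err 0.0 q2,3,4,5 [-0.68  2.34  0.79  0.86]
54 0.35 0.5 err 0.0 q2,3,4,5 [-0.68  1.94  0.62  1.16]
54 0.45 0.2 err 0.0 q2,3,4,5 [ 0.01  2.54 -0.58 -0.4 ]
54 0.45 0.35 err 0.0 q2,3,4,5 [-0.34  2.23  0.6   0.39]
54 0.45 0.5 err 0.0 q2,3,4,5 [-0.42  1.86  0.3   0.79]
54 0.55 0.2 err 0.0 q2,3,4,5 [ 0.19  2.32 -0.39 -0.32]
54 0.55 0.35 err 0.0 q2,3,4,5 [-0.1   2.06  0.48  0.27]
54 0.55 0.5 err 0.0 q2,3,4,5 [-0.19  1.73  0.2   0.68]
54 0.65 0.2 err 0.0 q2,3,4,5 [ 0.34  2.07 -0.36 -0.22]
54 0.65 0.35 err 0.0 q2,3,4,5 [0.11 1.86 0.33 0.25]
54 0.65 0.5 err 0.0 q2,3,4,5 [0.01 1.55 0.13 0.65]
40 0.35 0.2 err 0.0 q2,3,4,5 [-0.31  2.51  0.75  0.38]
40 0.35 0.35 err 0.0 q2,3,4,5 [-0.52  2.15  0.34  0.88]
40 0.35 0.5 err 0.0 q2,3,4,5 [-0.51  1.75  0.27  1.26]
40 0.45 0.2 err 0.0 q2,3,4,5 [-0.04  2.33  0.68  0.21]
40 0.45 0.35 err 0.0 q2,3,4,5 [-0.26  2.02  0.21  0.7 ]
40 0.45 0.5 err 0.0 q2,3,4,5 [-0.29  1.65  0.15  1.1 ]
40 0.55 0.2 err 0.0 q2,3,4,5 [0.15 2.12 0.43 0.2 ]
40 0.55 0.35 err 0.0 q2,3,4,5 [-0.04  1.85  0.14  0.64]
40 
[... 769 characters left out ...]
[0.27 1.37 0.04 1.07]
25 0.65 0.5 err 0.0 q2,3,4,5 [0.27 0.97 0.03 1.46]
10 0.35 0.2 err 0.0 q2,3,4,5 [-0.06  2.11  0.04  0.93]
10 0.35 0.35 err 0.0 q2,3,4,5 [-0.18  1.78  0.03  1.37]
10 0.35 0.5 err 0.0 q2,3,4,5 [-0.17  1.38  0.03  1.76]
10 0.45 0.2 err 0.0 q2,3,4,5 [0.14 1.9  0.03 0.94]
10 0.45 0.35 err 0.0 q2,3,4,5 [0.02 1.6  0.02 1.35]
10 0.45 0.5 err 0.0 q2,3,4,5 [0.03 1.2  0.02 1.74]
10 0.55 0.2 err 0.0 q2,3,4,5 [0.32 1.65 0.02 1.  ]
10 0.55 0.35 err 0.0 q2,3,4,5 [0.22 1.37 0.02 1.38]
10 0.55 0.5 err 0.0 q2,3,4,5 [0.24 0.95 0.02 1.78]
10 0.65 0.2 err 0.0 q2,3,4,5 [0.5  1.37 0.01 1.1 ]
10 0.65 0.35 err 0.0 q2,3,4,5 [0.42 1.08 0.01 1.46]
10 0.65 0.5 err 0.0 q2,3,4,5 [0.48 0.58 0.01 1.9 ]
```

play_rows([
  [[-0.026,0.002,0.037,0,1],[-0.026,0.002,0.037,0,1],[-0.026,0.002,0.037,0,1],[-0.026,0.002,0.037,0,1],[-0.026,0.002,0.037,0,1],[-0.026,0.002,0.037,0,1],[-0.026,0.002,0.037,0,1],[-0.026,0.002,0.037,0,1],[-0.026,0.002,0.037,0,1],[-0.026,0.002,0.037,0,1]],
])

```text
time: 15.6
tool_pos: [-0.2576, 0.5507, 0.3907]
tool_rot: [0.135, 1.024, -1.062]
contact_force: [0.3, -0.5, -0.1]
opening: 0.0921
```

Run:
```python
from plan import *
show()
```

```text
t 15.6 q [ 1.925  0.983  0.038 -0.173  2.656  1.42 ] p [-0.2576  0.5507  0.3907]
X [ 0.253 -0.454 -0.854] Y [0.921 0.382 0.07 ] Z [ 0.295 -0.805  0.515] F [ 0.3 -0.5 -0.1] op 0.0921
```

play_rows([
  [[-0.03,-0.03,0.018,0,1],[-0.03,-0.03,0.018,0,1],[-0.03,-0.03,0.018,0,1],[-0.038,0.003,0.023,0,1],[-0.038,0.003,0.022,0,1],[-0.039,0.003,0.02,0,1],[-0.04,0.003,0.019,0,1],[-0.041,0.003,0.017,0,1],[-0.042,0.003,0.015,0,1],[-0.043,0.003,0.013,0,1]],
])

```text
time: 16.6
tool_pos: [-0.2865, 0.4208, 0.5981]
tool_rot: [0.309, 1.402, -0.88]
contact_force: [-0.6, 0.8, 0.4]
opening: 0.0922
```

Run:
```python
from plan import *
show()
```

```text
t 16.6 q [ 2.041  0.612  0.037 -0.079  2.656  1.593] p [-0.2865  0.4208  0.5981]
X [ 0.107 -0.13  -0.986] Y [0.925 0.376 0.051] Z [ 0.364 -0.918  0.16 ] F [-0.6  0.8  0.4] op 0.0922
```

play_rows([
  [[-0.005,-0.036,0.005,0,1],[-0.005,-0.036,0.005,0,1],[-0.005,-0.036,0.005,0,1],[-0.043,0.002,0.007,0,1],[-0.043,0.002,0.006,0,1],[-0.044,0.002,0.005,0,1],[-0.02,0,0,0,1],[0,0,0,0,1],[0,0,0,0,1],[0,0,0,0,1]],
])

```text
time: 17.6
tool_pos: [-0.3321, 0.3118, 0.6637]
tool_rot: [0.285, 1.545, -0.909]
contact_force: [-0.9, 0.2, -0.3]
opening: 0.0918
```

Run:
```python
from plan import *
show()
```

```text
t 17.6 q [ 2.219e+00  4.740e-01  3.600e-02 -1.000e-03  2.657e+00  1.842e+00] p [-0.3321  0.3118  0.6637]
X [ 0.016 -0.02  -1.   ] Y [0.93  0.368 0.007] Z [ 0.367 -0.93   0.025] F [-0.9  0.2 -0.3] op 0.0918
```

Run:
```python
from plan import *
for a,b in (((340,318),(355,303)),((410,286),(433,293))):
    A=onz('scene',a,.016);B=onz('scene',b,.016); print('scene ax',(A+B)[:2]/2,np.degrees(np.arctan2(*(B-A)[1::-1])))
for a,b in (((225,298),(246,303)),((289,342),(285,364))):
    A=onz('side',a,.016);B=onz('side',b,.016); print('side ax',(A+B)[:2]/2,np.degrees(np.arctan2(*(B-A)[1::-1])),np.linalg.norm(A-B))
plan([(-.25,.43,.55),(0.05,.52,.42),(.4,.26,.3)],step=.048)
```

```text
scene ax [0.57643053 0.17830168] 170.2224050915488
scene ax [0.42536075 0.29907838] 99.24060017870669
side ax [0.57746764 0.17617297] 176.42890251470968 0.05486825054928696
side ax [0.42200554 0.29375061] 93.64779535111609 0.05757818822578792
CALL [[[0.028, 0.029, -0.021, 0, 1], [0.037, 0.038, -0.025, 0, 1], [0.032, 0.033, -0.022, 0, 1], [0.028, 0.03, -0.021, 0, 1], [0.017, 0.039, 0.003, 0, 1], [0.016, 0.039, 0.003, 0, 1], [0.017, 0.039, 0.003, 0, 1], [0.016, 0.038, 0.003, 0, 1], [0.017, 0.039, 0.002, 0, 1], [0.017, 0.039, 0.003, 0, 1]]]
CALL [[[0.016, 0.039, 0.003, 0, 1], [0.017, 0.039, 0.003, 0, 1], [0.013, 0.023, 0.037, 0, 1], [0.013, 0.023, 0.037, 0, 1], [0.013, 0.023, 0.036, 0, 1], [0.013, 0.023, 0.037, 0, 1], [0.013, 0.022, 0.037, 0, 1], [0.013, 0.023, 0.037, 0, 1], [0.013, 0.023, 0.036, 0, 1], [0.013, 0.023, 0.037, 0, 1]]]
CALL [[[0.013, 0.023, 0.037, 0, 1], [0.013, 0.023, 0.037, 0, 1], [0, 0, 0, 0, 1], [0, 0, 0, 0, 1], [0, 0, 0, 0, 1], [0, 0, 0, 0, 1], [0, 0, 0, 0, 1], [0, 0, 0, 0, 1], [0, 0, 0, 0, 1], [0, 0, 0, 0, 1]]]
end [0.4003 0.2596 0.3004] X [ 0.016 -0.02  -1.   ] Y [0.93  0.368 0.007] q [ 0.43  0.2   1.51 -0.03  1.42  0.06]
```

play_rows([
  [[0.028,0.029,-0.021,0,1],[0.03,0.03,-0.022,0,1],[0.03,0.03,-0.022,0,1],[0.028,0.03,-0.021,0,1],[0.017,0.039,0.003,0,1],[0.016,0.039,0.003,0,1],[0.017,0.039,0.003,0,1],[0.016,0.038,0.003,0,1],[0.017,0.039,0.002,0,1],[0.017,0.039,0.003,0,1]],
])

```text
time: 18.6
tool_pos: [-0.0271, 0.5063, 0.4377]
tool_rot: [-0.029, 1.535, -1.216]
contact_force: [-1.0, 1.0, -0.3]
opening: 0.0918
```

Run:
```python
from plan import *
show()
plan([(.4,.25,.3)],step=.046,turn=15)
```

```text
t 18.6 q [ 1.483  0.264  1.069 -0.016  1.84   1.095] p [-0.0271  0.5063  0.4377]
X [ 0.012 -0.033 -0.999] Y [ 0.927  0.375 -0.001] Z [ 0.374 -0.927  0.035] F [-1.   1.  -0.3] op 0.0918
CALL [[[0.013, 0.025, 0.033, 8.5, 1], [0.012, 0.029, 0.028, 6.5, 1], [0.013, 0.033, 0.025, 0, 1], [0.012, 0.033, 0.025, 0, 1], [0.013, 0.032, 0.025, 0, 1], [0.013, 0.033, 0.026, 0, 1], [0.012, 0.032, 0.025, 0, 1], [0.013, 0.033, 0.025, 0, 1], [0.012, 0.032, 0.025, 0, 1], [0.013, 0.033, 0.025, 0, 1]]]
CALL [[[0.013, 0.033, 0.025, 0, 1], [0.012, 0.032, 0.025, 0, 1], [0, 0, 0, 0, 1], [0, 0, 0, 0, 1], [0, 0, 0, 0, 1], [0, 0, 0, 0, 1], [0, 0, 0, 0, 1], [0, 0, 0, 0, 1], [0, 0, 0, 0, 1], [0, 0, 0, 0, 1]]]
end [0.3998 0.25   0.3002] X [ 0.012 -0.033 -0.999] Y [0.992 0.122 0.008] q [ 0.42  0.2   1.52 -0.04  1.43  0.3 ]
```

play_rows([
  [[0.013,0.025,0.033,8.5,1],[0.012,0.029,0.028,6.5,1],[0.013,0.033,0.025,0,1],[0.012,0.033,0.025,0,1],[0.013,0.032,0.025,0,1],[0.013,0.033,0.026,0,1],[0.012,0.032,0.025,0,1],[0.013,0.033,0.025,0,1],[0.012,0.032,0.025,0,1],[0.01,0.015,0.01,0,1]],
])

```text
time: 19.6
tool_pos: [0.3228, 0.2928, 0.3064]
tool_rot: [-0.11, 1.512, -1.575]
contact_force: [-0.3, 1.0, -0.1]
opening: 0.0919
```

Run:
```python
from plan import *
show()
snap('wrist','w2'); snap('side','s2'); snap('scene','sc2')
for c in ('wrist','scene','side'):
    print(c,[(x['point'],round(x['score'],2)) for x in robot.spot_in(c,'coupler1_mid')])
```

```text
t 19.6 q [ 0.596  0.145  1.569 -0.049  1.462  0.497] p [0.3228 0.2928 0.3064]
X [-0.    -0.059 -0.998] Y [ 0.994  0.105 -0.006] Z [ 0.106 -0.993  0.058] F [-0.3  1.  -0.1] op 0.0919
wrist [([427.2, 245.1], 0.7)]
scene [([350.4, 311.1], 0.93), ([294.5, 344.1], 0.74)]
side [([253.0, 214.4], 0.6), ([236.8, 301.4], 0.54)]
```

Run:
```python
from plan import *
show()
for a,b in (((348,148),(346,179)),((413,241),(440,246))):
    A=onz('wrist',a,.016);B=onz('wrist',b,.016); print('wr',(A+B)/2,np.degrees(np.arctan2(*(B-A)[1::-1])))
q=plan([(.424,.296,.12)],step=.046)
```

```text
t 19.9 q [ 0.604  0.141  1.567 -0.047  1.464  0.5  ] p [0.3199 0.2956 0.3083]
X [ 0.001 -0.056 -0.998] Y [ 0.994  0.109 -0.005] Z [ 0.109 -0.992  0.056] F [-0.1  0.1 -0.1] op 0.0918
wr [0.42113909 0.29921752 0.016     ] -82.66934214888838
wr [0.5786613  0.18095753 0.016     ] -4.951729093830799
CALL [[[0.038, 0.021, -0, 0, 1], [0.037, 0.021, -0, 0, 1], [0.038, 0.021, -0, 0, 1], [0.037, 0.02, -0, 0, 1], [0.038, 0.021, -0, 0, 1], [0, 0, 0, 0, 1], [0, 0, 0, 0, 1], [0, 0, 0, 0, 1], [0, 0, 0, 0, 1], [0, 0, 0, 0, 1]]]
end [0.4238 0.2959 0.12  ] X [ 0.001 -0.056 -0.998] Y [ 0.994  0.109 -0.005] q [ 0.49  0.46  1.67 -0.06  1.04  0.41]
```

play_rows([
  [[0.038,0.021,0,0,1],[0.037,0.021,0,0,1],[0.038,0.021,0,0,1],[0.037,0.02,0,0,1],[0.038,0.021,0,0,1],[0,0,0,0,1],[0,0,0,0,1],[0,0,0,0,1],[0,0,0,0,1],[0,0,0,0,1]],
])

```text
time: 20.9
tool_pos: [0.4235, 0.31, 0.1262]
tool_rot: [0.296, 1.524, -1.147]
contact_force: [0.7, -0.0, -0.0]
opening: 0.0918
```

Run:
```python
from plan import *
snap('wrist','w3'); 
show()
q=plan([(.4225,.2965,.007)],step=.028)
```

```text
t 20.95 q [ 0.514  0.451  1.658 -0.054  1.037  0.414] p [0.4237 0.31   0.1263]
X [ 0.02  -0.042 -0.999] Y [0.992 0.128 0.014] Z [ 0.127 -0.991  0.044] F [-0.4  1.1  0.4] op 0.0919
CALL [[[0.024, -0.001, 0.002, 0, 1], [0.024, -0.001, 0.001, 0, 1], [0.024, -0.001, 0.002, 0, 1], [0.024, -0.001, 0.001, 0, 1], [0.024, -0.001, 0.002, 0, 1], [0, 0, 0, 0, 1], [0, 0, 0, 0, 1], [0, 0, 0, 0, 1], [0, 0, 0, 0, 1], [0, 0, 0, 0, 1]]]
end [0.4224 0.296  0.0066] X [ 0.02  -0.042 -0.999] Y [0.992 0.128 0.014] q [ 0.49  0.61  1.79 -0.07  0.74  0.42]
```

Run:
```python
from plan import *
print(onz('wrist',(276,214.5),.016))
```

```text
[0.42409167 0.29591603 0.016     ]
```

play_rows([
  [[0.024,0,0.002,0,1],[0.024,0,0.002,0,1],[0.024,0,0.002,0,1],[0.024,0,0.001,0,1],[0.022,0,0.001,0,1],[0,0,0,0,1],[0,0,0,0,-1],[0,0,0,0,-1],[0,0,0,0,-1],[0,0,0,0,-1]],
], grip_force=25)

```text
time: 21.95
tool_pos: [0.4326, 0.3013, 0.0171]
tool_rot: [0.766, 1.521, -0.676]
contact_force: [0.1, 0.7, 0.2]
opening: 0.0645
```

Run:
```python
from plan import *
show()
st=np.load('st.npy'); t=S2W(st,[(.050,-.036,.30),(.050,-.036,.19)]); print(t)
q=plan([(.42,.29,.3),t[0]],turn=74,op=-1)
```

```text
t 21.95 q [ 0.491  0.602  1.77  -0.068  0.75   0.411] p [0.4326 0.3013 0.0171]
X [ 0.039 -0.031 -0.999] Y [0.991 0.129 0.035] Z [ 0.128 -0.991  0.036] F [0.1 0.7 0.2] op 0.0645
[[ 0.47123993 -0.18161095  0.3       ]
 [ 0.47123993 -0.18161095  0.19      ]]
CALL [[[-0.04, -0.001, 0.003, 8.5, -1], [-0.041, 0, 0.003, 8.5, -1], [-0.04, 0, 0.002, 8.5, -1], [-0.041, 0.001, 0.003, 8.5, -1], [-0.04, 0.001, 0.003, 8.5, -1], [-0.04, 0.001, 0.002, 8.5, -1], [-0.041, 0.002, 0.002, 8.5, -1], [0.002, 0.037, 0.023, 8.5, -1], [0.001, 0.039, 0.017, 6, -1], [0.002, 0.041, 0.013, 0, -1]]]
CALL [[[0.001, 0.042, 0.012, 0, -1], [0.002, 0.041, 0.013, 0, -1], [0.001, 0.041, 0.013, 0, -1], [0.002, 0.041, 0.013, 0, -1], [0.001, 0.041, 0.012, 0, -1], [0.002, 0.042, 0.013, 0, -1], [0.001, 0.041, 0.013, 0, -1], [0.002, 0.041, 0.013, 0, -1], [0, 0, 0, 0, -1], [0, 0, 0, 0, -1]]]
end [ 0.4711 -0.1816  0.3   ] X [ 0.039 -0.031 -0.999] Y [ 0.396 -0.917  0.044] q [-0.51  0.23  1.48 -0.01  1.38  0.65]
```

play_rows([
  [[0.005,-0.006,0.002,0,0.4],[0.005,-0.003,0.001,0,0.4],[0,0,0,0,-1],[0,0,0,0,-1],[0,0,0,0,-1],[0,0,0,0,-1],[0,0,0,0,-1],[0,0,0,0,-1],[0,0,0,0,-1],[0,0,0,0,-1]],
])

```text
time: 22.95
tool_pos: [0.4241, 0.2968, 0.0071]
tool_rot: [0.796, 1.52, -0.646]
contact_force: [-0.4, -0.5, -0.8]
opening: 0.0236
```

Run:
```python
from plan import *
show()
snap('wrist','w4')
```

```text
t 22.95 q [ 0.491  0.607  1.805 -0.071  0.71   0.415] p [0.4241 0.2968 0.0071]
X [ 0.041 -0.031 -0.999] Y [0.991 0.129 0.036] Z [ 0.128 -0.991  0.036] F [-0.4 -0.5 -0.8] op 0.0236
```

play_rows([
  [[-0.04,0,0.002,0,-1],[-0.04,0,0.002,8.5,-1],[-0.04,0,0.002,8.5,-1],[-0.04,0,0.002,8.5,-1],[-0.04,0,0.002,8.5,-1],[-0.04,0,0.002,8.5,-1],[-0.04,0.001,0.002,8.5,-1],[0.001,0.035,0.023,8.5,-1],[0.001,0.037,0.017,8.5,-1],[0.002,0.041,0.013,6,-1]],
])

```text
time: 24.0
tool_pos: [0.4353, 0.169, 0.2992]
tool_rot: [2.103, 1.52, -0.649]
contact_force: [0.8, -0.4, -1.1]
opening: 0.023
```

```bash
cat > go.py <<'E'
from plan import *
import sys
st=np.load('st.npy')
show()
a=eval(sys.argv[1]); t=S2W(st,a); o=robot.observe(); T=R.from_euler('xyz',o['tool_rot']).as_matrix()
c,s=np.cos(st[2]),np.sin(st[2]); Ri=np.array([[c,s,0],[-s,c,0],[0,0,1]])
print('tcp in stand',(Ri@(o['tool_pos']-[st[0],st[1],0])).round(4),'Y ang rel stand',np.degrees(np.arctan2(T[1,1],T[0,1]))-np.degrees(st[2]), 'X in stand',(Ri@T[:,0]).round(3),'Y',(Ri@T[:,1]).round(3))
plan(t,turn=float(sys.argv[2]) if len(sys.argv)>2 else 0,op=float(sys.argv[3]) if len(sys.argv)>3 else -1,step=float(sys.argv[4]) if len(sys.argv)>4 else .042)
E
python3 go.py "[(.05,-.036,.3)]"
```

```text
t 24.0 q [ 0.233  0.168  1.559 -0.04   1.382  1.421] p [0.4353 0.169  0.2992]
X [ 0.04  -0.031 -0.999] Y [ 0.379 -0.924  0.044] Z [-0.924 -0.38  -0.026] F [ 0.8 -0.4 -1.1] op 0.023
tcp in stand [-0.2884  0.0627  0.2992] Y ang rel stand 0.18978237134541587 X in stand [ 0.044  0.026 -0.999] Y [0.999 0.003 0.044]
CALL [[[0.001, 0.037, 0.011, 0, -1], [0.001, 0.038, 0.011, 0, -1], [0.002, 0.037, 0.011, 0, -1], [0.001, 0.038, 0.011, 0, -1], [0.001, 0.037, 0.011, 0, -1], [0.001, 0.038, 0.011, 0, -1], [0.002, 0.037, 0.011, 0, -1], [0.001, 0.038, 0.012, 0, -1], [0.001, 0.037, 0.011, 0, -1], [0, 0, 0, 0, -1]]]
end [ 0.4708 -0.1818  0.3002] X [ 0.04  -0.031 -0.999] Y [ 0.379 -0.924  0.044] q [-0.51  0.23  1.48 -0.01  1.38  0.67]
```

play_rows([
  [[0.001,0.037,0.011,0,-1],[0.001,0.038,0.011,0,-1],[0.002,0.037,0.011,0,-1],[0.001,0.038,0.011,0,-1],[0.001,0.037,0.011,0,-1],[0.001,0.038,0.011,0,-1],[0.002,0.037,0.011,0,-1],[0.001,0.038,0.012,0,-1],[0.001,0.037,0.011,0,-1],[0,0,0,0,-1]],
])

```text
time: 25.0
tool_pos: [0.4677, -0.1994, 0.3001]
tool_rot: [2.106, 1.519, -0.654]
contact_force: [1.8, 0.6, -1.6]
opening: 0.0236
```

```bash
python3 go.py "[(.05,-.036,.2),(.05,-.036,.13)]" 0 -1 .022; python3 -c "
from h import *
snap('scene','sc5')"
```

```text
t 25.0 q [-0.55   0.233  1.475 -0.005  1.382  0.639] p [ 0.4677 -0.1994  0.3001]
X [ 0.041 -0.032 -0.999] Y [ 0.372 -0.927  0.045] Z [-0.927 -0.373 -0.027] F [ 1.8  0.6 -1.6] op 0.0236
tcp in stand [ 0.0652 -0.046   0.3001] Y ang rel stand -0.26120076651739055 X in stand [ 0.045  0.026 -0.999] Y [ 0.999 -0.005  0.045]
CALL [[[0.02, -0.004, -0.002, 0, -1], [0.02, -0.004, -0.001, 0, -1], [0.02, -0.004, -0.002, 0, -1], [0.02, -0.004, -0.001, 0, -1], [0.019, -0.004, -0.002, 0, -1], [0.018, -0.001, 0.001, 0, -1], [0.017, -0.001, 0, 0, -1], [0.018, -0, 0.001, 0, -1], [0.017, -0.001, 0, 0, -1], [0, 0, 0, 0, -1]]]
end [ 0.4714 -0.1817  0.1304] X [ 0.041 -0.032 -0.999] Y [ 0.372 -0.927  0.045] q [-0.51  0.38  1.76 -0.01  0.95  0.68]
```

play_rows([
  [[0.02,-0.004,-0.002,0,-1],[0.02,-0.004,-0.001,0,-1],[0.02,-0.004,-0.002,0,-1],[0.02,-0.003,-0.001,0,-1],[0.018,-0.003,-0.002,0,-1],[0.016,0,0,0,-1],[0.015,0,0,0,-1],[0,0,0,0,-1],[0,0,0,0,-1],[0,0,0,0,-1]],
])

```text
time: 26.05
tool_pos: [0.473, -0.1692, 0.1686]
tool_rot: [2.193, 1.52, -0.558]
contact_force: [0.6, -0.1, -1.0]
opening: 0.0231
```

```bash
python3 go.py "[(.048,-.036,.128)]" 0 -1 .02; python3 -c "
from h import *
snap('scene','sc6');snap('side','s6')"; python3 -c "
import cv2
a=cv2.imread('pics/sc6.png')[120:320,130:340];b=cv2.imread('pics/s6.png')[90:260,190:400]
cv2.imwrite('pics/z6.png',cv2.hconcat([cv2.resize(a,(400,380)),cv2.resize(b,(400,380))]))"
```

```text
t 26.05 q [-0.494  0.331  1.716 -0.004  1.044  0.687] p [ 0.473  -0.1692  0.1686]
X [ 0.043 -0.027 -0.999] Y [ 0.38  -0.924  0.041] Z [-0.924 -0.382 -0.03 ] F [ 0.6 -0.1 -1. ] op 0.0231
tcp in stand [ 0.0391 -0.0297  0.1686] Y ang rel stand 0.26227722641112905 X in stand [ 0.041  0.03  -0.999] Y [0.999 0.005 0.041]
CALL [[[0.014, 0.002, 0.002, 0, -1], [0.013, 0.003, 0.003, 0, -1], [0.014, 0.002, 0.002, 0, -1], [0, 0, 0, 0, -1], [0, 0, 0, 0, -1], [0, 0, 0, 0, -1], [0, 0, 0, 0, -1], [0, 0, 0, 0, -1], [0, 0, 0, 0, -1], [0, 0, 0, 0, -1]]]
end [ 0.4707 -0.1799  0.1276] X [ 0.043 -0.027 -0.999] Y [ 0.38  -0.924  0.041] q [-0.51  0.38  1.77 -0.    0.94  0.67]
```

play_rows([
  [[0.014,0.002,0.002,0,-1],[0.013,0.003,0.002,0,-1],[0.012,0.002,0.002,0,-1],[0,0,0,0,-1],[0,0,0,0,-1],[0,0,0,0,-0.1],[0,0,0,0,-0.1],[0,0,0,0,-0.1],[0,0,0,0,-0.1],[0,0,0,0,-0.1]],
])

```text
time: 27.15
tool_pos: [0.4762, -0.1826, 0.1361]
tool_rot: [2.184, 1.503, -0.567]
contact_force: [0.4, -1.6, -0.9]
opening: 0.041
```

```bash
python3 go.py "[(.048,-.036,.3)]" 0 -.1 .035; python3 -c "
from h import *
snap('scene','sc7');snap('side','s7')"; python3 -c "
import cv2
a=cv2.imread('pics/sc7.png')[120:320,130:340];b=cv2.imread('pics/s7.png')[90:260,190:400]
cv2.imwrite('pics/z7.png',cv2.hconcat([cv2.resize(a,(400,380)),cv2.resize(b,(400,380))]))"
```

```text
t 27.15 q [-0.514  0.375  1.753 -0.004  0.946  0.668] p [ 0.4762 -0.1826  0.1361]
X [ 0.057 -0.036 -0.998] Y [ 0.379 -0.924  0.055] Z [-0.924 -0.382 -0.039] F [ 0.4 -1.6 -0.9] op 0.041
tcp in stand [ 0.0527 -0.0318  0.1361] Y ang rel stand 0.21453699487143751 X in stand [ 0.055  0.039 -0.998] Y [0.998 0.004 0.055]
CALL [[[-0.033, 0.001, -0.001, 0, -0.1], [-0.033, 0.001, -0, 0, -0.1], [-0.032, 0, -0.001, 0, -0.1], [-0.033, 0.001, -0, 0, -0.1], [-0.033, 0.001, -0.001, 0, -0.1], [0, 0, 0, 0, -0.1], [0, 0, 0, 0, -0.1], [0, 0, 0, 0, -0.1], [0, 0, 0, 0, -0.1], [0, 0, 0, 0, -0.1]]]
end [ 0.4709 -0.1797  0.3   ] X [ 0.057 -0.036 -0.998] Y [ 0.379 -0.924  0.055] q [-0.51  0.21  1.5  -0.    1.36  0.67]
```

play_rows([
  [[-0.035,0,0,0,-0.1],[-0.035,0,0,0,-0.1],[-0.035,0,0,0,-0.1],[-0.035,0,0,0,0.3],[-0.02,0,-0.03,8,1],[0,-0.015,-0.04,8,1],[0,-0.015,-0.04,8,1],[0,-0.02,-0.035,4,1],[0,-0.02,-0.035,0,1],[0,-0.02,-0.035,0,1]],
])

```text
time: 28.25
tool_pos: [0.6785, -0.0643, 0.3119]
tool_rot: [2.78, 1.512, -0.484]
contact_force: [0.7, 0.1, 0.0]
opening: 0.0904
```

Run:
```python
from plan import *
snap('wrist','w8');snap('scene','sc8')
show(); plan([(.577,.14,.2),(.577,.178,.12)],op=1,step=.04)
print([(x['point'],x['score']) for x in robot.spot_in('scene','coupler1_mid')])
```

```text
t 28.35 q [-0.197  0.587  0.909 -0.015  1.591  1.492] p [ 0.6804 -0.0626  0.3085]
X [ 0.05  -0.025 -0.998] Y [-0.119 -0.993  0.019] Z [-0.992  0.118 -0.052] F [-0.9  0.4 -0.7] op 0.0913
CALL [[[0.014, -0.027, 0.019, 0, 1], [0.014, -0.028, 0.019, 0, 1], [0.014, -0.027, 0.018, 0, 1], [0.014, -0.028, 0.019, 0, 1], [0.014, -0.027, 0.019, 0, 1], [0.014, -0.027, 0.019, 0, 1], [0.014, -0.028, 0.019, 0, 1], [0.026, -0.013, 0.003, 0, 1], [0.027, -0.013, 0.002, 0, 1], [0.026, -0.013, 0.003, 0, 1]]]
end [0.5772 0.178  0.1199] X [ 0.05  -0.025 -0.998] Y [-0.119 -0.993  0.019] q [ 0.19  0.56  1.48 -0.04  1.06  1.9 ]
[([225.8, 205.9], 0.72), ([347.9, 310.6], 0.58)]
```

play_rows([
  [[0.005,-0.027,0.019,0,1],[0.01,-0.028,0.019,0,1],[0.014,-0.027,0.018,0,1],[0.014,-0.028,0.019,0,1],[0.014,-0.027,0.019,0,1],[0.02,-0.027,0.016,0,1],[0.02,-0.022,0.01,0,1],[0.02,-0.01,0,0,1],[0.02,0,0,0,1],[0,0,0,0,1]],
])

```text
time: 29.4
tool_pos: [0.5752, 0.1445, 0.1603]
tool_rot: [2.745, 1.52, -0.523]
contact_force: [0.2, -0.4, -0.1]
opening: 0.0916
```

Run:
```python
from plan import *
snap('wrist','w9')
show()
```

```text
t 29.45 q [ 0.134  0.501  1.459 -0.034  1.138  1.844] p [0.5762 0.1446 0.162 ]
X [ 0.047 -0.025 -0.999] Y [-0.126 -0.992  0.019] Z [-0.991  0.125 -0.049] F [0.2 0.6 0.6] op 0.092
```

Run:
```python
from plan import *
c=onz('wrist',(244.5,204),.016); print(c); A=onz('wrist',(244,180),.016);B=onz('wrist',(245.5,228),.016); print(np.degrees(np.arctan2(*(B-A)[1::-1])))
show(); plan([(c[0],c[1],.1),(c[0],c[1],.007)],op=1,step=.025)
```

```text
[0.57736859 0.17872289 0.016     ]
172.78673308515675
t 29.45 q [ 0.134  0.501  1.459 -0.034  1.138  1.844] p [0.5762 0.1446 0.162 ]
X [ 0.047 -0.025 -0.999] Y [-0.126 -0.992  0.019] Z [-0.991  0.125 -0.049] F [0.2 0.6 0.6] op 0.092
CALL [[[0.02, -0.012, 0.002, 0, 1], [0.021, -0.012, 0.002, 0, 1], [0.02, -0.012, 0.002, 0, 1], [0.023, -0, 0.001, 0, 1], [0.023, -0.001, 0.001, 0, 1], [0.024, -0, 0.001, 0, 1], [0.023, -0.001, 0.001, 0, 1], [0, 0, 0, 0, 1], [0, 0, 0, 0, 1], [0, 0, 0, 0, 1]]]
end [0.5777 0.1788 0.0069] X [ 0.047 -0.025 -0.999] Y [-0.126 -0.992  0.019] q [ 0.19  0.71  1.57 -0.05  0.82  1.92]
```

play_rows([
  [[0.02,-0.012,0.002,0,1],[0.021,-0.012,0.002,0,1],[0.02,-0.012,0.002,0,1],[0.023,0,0.001,0,1],[0.023,0,0.001,0,1],[0.02,0,0.001,0,1],[0.01,0,0,0,1],[0,0,0,0,1],[0,0,0,0,1],[0,0,0,0,1]],
])

```text
time: 30.45
tool_pos: [0.5875, 0.1751, 0.0381]
tool_rot: [2.992, 1.497, -0.285]
contact_force: [-0.1, 0.6, -0.8]
opening: 0.0919
```

Run:
```python
from plan import *
show(); plan([(.5772,.1785,.008)],op=1,step=.012)
```

```text
t 30.45 q [ 0.182  0.667  1.549 -0.044  0.86   1.915] p [0.5875 0.1751 0.0381]
X [ 0.071 -0.021 -0.997] Y [-0.135 -0.991  0.011] Z [-0.988  0.134 -0.073] F [-0.1  0.6 -0.8] op 0.0919
CALL [[[0.01, -0.001, 0.004, 0, 1], [0.009, -0.001, 0.004, 0, 1], [0.01, -0.001, 0.004, 0, 1], [0, 0, 0, 0, 1], [0, 0, 0, 0, 1], [0, 0, 0, 0, 1], [0, 0, 0, 0, 1], [0, 0, 0, 0, 1], [0, 0, 0, 0, 1], [0, 0, 0, 0, 1]]]
end [0.5776 0.1782 0.0081] X [ 0.071 -0.021 -0.997] Y [-0.135 -0.991  0.011] q [ 0.19  0.7   1.59 -0.05  0.79  1.93]
```

play_rows([
  [[0.01,-0.001,0.004,0,1],[0.009,-0.001,0.004,0,1],[0.01,-0.001,0.004,0,-1],[0,0,0,0,-1],[0,0,0,0,-1],[0,0,0,0,-1],[0,0,0,0,-1],[0,0,0,0,-1],[0,0,0,0,-1],[0,0,0,0,-1]],
])

```text
time: 31.45
tool_pos: [0.5786, 0.1799, 0.0081]
tool_rot: [3.015, 1.493, -0.261]
contact_force: [0.2, 0.2, -0.2]
opening: 0.0324
```

play_rows([
  [[0,0,0,0,-1],[0,0,0,0,-1],[-0.03,0,0,0,-1],[-0.04,0,0,-8,-1],[-0.04,0,0,-8,-1],[-0.04,0,0,-8,-1],[-0.04,0,0,-4,-1],[-0.04,0,0,0,-1],[-0.04,0,0,0,-1],[0,0,0,0,-1]],
])

```text
time: 32.45
tool_pos: [0.5564, 0.185, 0.2858]
tool_rot: [2.474, 1.499, -0.293]
contact_force: [-0.1, -0.2, -0.1]
opening: 0.0231
```

```bash
python3 go.py "[(.05,.036,.27)]" 0 -1 .042; python3 -c "
from h import *
snap('scene','sc10');snap('wrist','w10')"
```

```text
t 32.45 q [ 0.209  0.386  1.297 -0.035  1.395  1.411] p [0.5564 0.185  0.2858]
X [ 0.069 -0.021 -0.997] Y [ 0.364 -0.93   0.045] Z [-0.929 -0.367 -0.057] F [-0.1 -0.2 -0.1] op 0.0231
tcp in stand [-0.2576  0.1809  0.2858] Y ang rel stand -0.7173067225013341 X in stand [ 0.045  0.056 -0.997] Y [ 0.999 -0.013  0.045]
CALL [[[0.002, 0.034, 0.016, 0, -1], [0.003, 0.034, 0.016, 0, -1], [0.002, 0.035, 0.015, 0, -1], [0.003, 0.034, 0.016, 0, -1], [0.002, 0.034, 0.016, 0, -1], [0.002, 0.034, 0.016, 0, -1], [0.003, 0.034, 0.015, 0, -1], [0.002, 0.035, 0.016, 0, -1], [0.002, 0.034, 0.016, 0, -1], [0, 0, 0, 0, -1]]]
end [ 0.5379 -0.1548  0.2704] X [ 0.069 -0.021 -0.997] Y [ 0.364 -0.93   0.045] q [-0.42  0.33  1.41  0.01  1.32  0.77]
```

Second coupler held. Carry it over the box.

play_rows([
  [[0,0.034,0.016,0,-1],[0,0.034,0.016,0,-1],[0.002,0.035,0.015,0,-1],[0.002,0.034,0.016,0,-1],[0.002,0.034,0.016,0,-1],[0.002,0.034,0.016,0,-1],[0.002,0.034,0.015,0,-1],[0.002,0.03,0.014,0,-1],[0.002,0.02,0.01,0,-1],[0,0,0,0,-1]],
])

```text
time: 33.55
tool_pos: [0.5263, -0.1438, 0.2475]
tool_rot: [2.109, 1.546, -0.655]
contact_force: [0.6, 0.8, -0.6]
opening: 0.0235
```

```bash
python3 go.py "[(.05,.036,.13)]" 0 -1 .02; python3 -c "
from h import *
snap('scene','sc11');snap('side','s11')"; python3 -c "
import cv2
a=cv2.imread('pics/sc11.png')[120:320,130:340];b=cv2.imread('pics/s11.png')[90:260,190:400]
cv2.imwrite('pics/z11.png',cv2.hconcat([cv2.resize(a,(400,380)),cv2.resize(b,(400,380))]))"
```

```text
t 33.55 q [-0.404  0.351  1.452 -0.006  1.314  0.792] p [ 0.5263 -0.1438  0.2475]
X [ 0.02  -0.015 -1.   ] Y [ 0.368 -0.93   0.021] Z [-0.93  -0.368 -0.013] F [ 0.6  0.8 -0.6] op 0.0235
tcp in stand [0.0357 0.0292 0.2475] Y ang rel stand -0.5235101178774499 X in stand [ 0.021  0.012 -1.   ] Y [ 1.    -0.009  0.021]
CALL [[[0.02, 0.002, -0.001, 0, -1], [0.019, 0.002, -0.001, 0, -1], [0.02, 0.002, -0.001, 0, -1], [0.019, 0.002, -0.001, 0, -1], [0.02, 0.001, -0.001, 0, -1], [0.02, 0.002, -0.001, 0, -1], [0, 0, 0, 0, -1], [0, 0, 0, 0, -1], [0, 0, 0, 0, -1], [0, 0, 0, 0, -1]]]
end [ 0.5379 -0.1542  0.1297] X [ 0.02  -0.015 -1.   ] Y [ 0.368 -0.93   0.021] q [-0.41  0.49  1.59 -0.01  1.05  0.79]
```

Run:
```python
from plan import *
st=np.load('st.npy');c,s=np.cos(st[2]),np.sin(st[2]); Ri=np.array([[c,s,0],[-s,c,0],[0,0,1]])
for z in (.065,.08,.1,.12): print(z,(Ri@(onz('scene',(248,207),z)-[st[0],st[1],0])).round(3))
im=cv2.imread('pics/sc11.png')[185:235,225:285]; cv2.imwrite('pics/z12.png',cv2.resize(im,None,fx=10,fy=10,interpolation=cv2.INTER_CUBIC))
```

```text
0.065 [ 0.059 -0.07   0.065]
0.08 [ 0.054 -0.052  0.08 ]
0.1 [ 0.046 -0.029  0.1  ]
0.12 [ 0.039 -0.005  0.12 ]
```

play_rows([
  [[0.02,0.002,0,0,-1],[0.02,0.002,0,0,-1],[0.02,0.002,0,0,-1],[0.019,0.002,-0.001,0,-1],[0.018,0.001,0,0,-1],[0.014,0.001,0,0,-1],[0,0,0,0,-1],[0,0,0,0,-1],[0,0,0,0,-1],[0,0,0,0,-1]],
])

```text
time: 34.65
tool_pos: [0.5389, -0.1464, 0.1342]
tool_rot: [2.002, 1.531, -0.745]
contact_force: [-1.7, -7.1, 0.9]
opening: 0.0229
```

```bash
python3 go.py "[(.048,.038,.13)]" 0 -1 .02
```

```text
t 34.65 q [-0.395  0.472  1.595 -0.016  1.037  0.789] p [ 0.5389 -0.1464  0.1342]
X [ 0.029 -0.027 -0.999] Y [ 0.384 -0.922  0.036] Z [-0.923 -0.385 -0.017] F [-1.7 -7.1  0.9] op 0.0229
tcp in stand [0.0428 0.0399 0.1342] Y ang rel stand 0.5145921911603324 X in stand [ 0.036  0.017 -0.999] Y [0.999 0.009 0.036]
CALL [[[0.004, 0.005, 0.002, 0, -1], [0, 0, 0, 0, -1], [0, 0, 0, 0, -1], [0, 0, 0, 0, -1], [0, 0, 0, 0, -1], [0, 0, 0, 0, -1], [0, 0, 0, 0, -1], [0, 0, 0, 0, -1], [0, 0, 0, 0, -1], [0, 0, 0, 0, -1]]]
end [ 0.5388 -0.1525  0.1303] X [ 0.029 -0.027 -0.999] Y [ 0.384 -0.922  0.036] q [-0.4   0.48  1.6  -0.02  1.03  0.78]
```

play_rows([
  [[0,0.008,0.001,0,-1],[0,0.007,0.001,0,-1],[0,0,0,0,-1],[0,0,0,0,-1],[0,0,0,0,-0.15],[0,0,0,0,-0.15],[0,0,0,0,-0.15],[0,0,0,0,-0.15],[0,0,0,0,-0.15],[0,0,0,0,-0.15]],
])

```text
time: 35.65
tool_pos: [0.5433, -0.157, 0.1338]
tool_rot: [2.031, 1.534, -0.711]
contact_force: [0.4, 0.3, 0.3]
opening: 0.039
```

```bash
python3 go.py "[(.06,.038,.3)]" 0 -.15 .035;  python3 -c "
from h import *
snap('scene','sc13');snap('side','s13')"; python3 -c "
import cv2
a=cv2.imread('pics/sc13.png')[120:320,130:340];b=cv2.imread('pics/s13.png')[90:260,190:400]
cv2.imwrite('pics/z13.png',cv2.hconcat([cv2.resize(a,(400,380)),cv2.resize(b,(400,380))]))"
```

```text
t 35.65 q [-0.411  0.485  1.574 -0.013  1.047  0.767] p [ 0.5433 -0.157   0.1338]
X [ 0.028 -0.024 -0.999] Y [ 0.389 -0.921  0.033] Z [-0.921 -0.389 -0.016] F [0.4 0.3 0.3] op 0.039
tcp in stand [0.0543 0.04   0.1338] Y ang rel stand 0.7712273747627592 X in stand [ 0.033  0.017 -0.999] Y [0.999 0.013 0.033]
CALL [[[-0.033, 0.002, -0, 0, -0.15], [-0.033, 0.002, -0, 0, -0.15], [-0.034, 0.002, -0.001, 0, -0.15], [-0.033, 0.003, 0, 0, -0.15], [-0.033, 0.002, -0, 0, -0.15], [0, 0, 0, 0, -0.15], [0, 0, 0, 0, -0.15], [0, 0, 0, 0, -0.15], [0, 0, 0, 0, -0.15], [0, 0, 0, 0, -0.15]]]
end [ 0.5435 -0.1633  0.2999] X [ 0.028 -0.024 -0.999] Y [ 0.389 -0.921  0.033] q [-0.42  0.36  1.3  -0.01  1.45  0.75]
```

play_rows([
  [[-0.034,0,0,0,-0.15],[-0.034,0,0,0,-0.15],[-0.034,0,0,0,-0.15],[-0.034,0,0,0,-1],[-0.02,0.02,0,0,-1],[0,0.035,0.01,0,-1],[0,0.035,0.01,0,-1],[0,0.03,0.01,0,-1],[0,0,0,-8.5,-1],[0,0,0,-8.5,-1]],
])

```text
time: 36.75
tool_pos: [0.5579, -0.2796, 0.2999]
tool_rot: [1.711, 1.533, -0.725]
contact_force: [0.1, -0.2, 0.6]
opening: 0.0004
```

```bash
python3 go.py "[(.185,0,.24),(.185,0,.2)]" -73 -1 .02;  python3 -c "
from h import *
snap('scene','sc14');snap('side','s14')"; python3 -c "
import cv2
a=cv2.imread('pics/sc14.png')[120:320,130:340];b=cv2.imread('pics/s14.png')[90:260,190:400]
cv2.imwrite('pics/z14.png',cv2.hconcat([cv2.resize(a,(400,380)),cv2.resize(b,(400,380))]))"
```

```text
t 36.75 q [-0.585  0.47   1.126 -0.005  1.508  0.281] p [ 0.5579 -0.2796  0.2999]
X [ 0.028 -0.025 -0.999] Y [ 0.648 -0.761  0.037] Z [-0.761 -0.649 -0.005] F [ 0.1 -0.2  0.6] op 0.0004
tcp in stand [0.1734 0.0074 0.2999] Y ang rel stand 18.322402412907515 X in stand [ 0.034  0.017 -0.999] Y [0.949 0.314 0.037]
CALL [[[0.015, 0.002, 0.003, -8.5, -1], [0.015, 0.001, 0.002, -8.5, -1], [0.015, 0, 0.003, -8.5, -1], [0.015, 0.001, 0.004, -8.5, -1], [0.013, -0.001, -0, -8.5, -1], [0.014, 0, -0.001, -8.5, -1], [0.013, -0, -0, -8.5, -1], [0, 0, 0, -8.5, -1], [0, 0, 0, -5, -1], [0, 0, 0, 0, -1]]]
end [ 0.5558 -0.2933  0.2   ] X [ 0.028 -0.025 -0.999] Y [0.917 0.398 0.016] q [-0.61  0.53  1.29 -0.    1.28 -1.01]
```

play_rows([
  [[0.015,0.002,0.003,-8.5,-1],[0.015,0.001,0.003,-8.5,-1],[0.015,0,0.003,-8.5,-1],[0.015,0,0.004,-8.5,-1],[0.013,0,0,-8.5,-1],[0.014,0,0,-8.5,-1],[0.013,0,0,-8.5,-1],[0,0,0,-8.5,-1],[0,0,0,-5,-1],[0,0,0,0,-1]],
])

```text
time: 37.85
tool_pos: [0.5556, -0.2907, 0.1967]
tool_rot: [0.458, 1.533, -0.7]
contact_force: [-0.8, 0.1, -0.4]
opening: 0.0005
```

```bash
python3 go.py "[(.185,0,.165)]" 0 -1 .02;  python3 -c "
from h import *
snap('wrist','w15')"
```

```text
t 37.85 q [-0.602  0.532  1.305 -0.004  1.267 -1.015] p [ 0.5556 -0.2907  0.1967]
X [ 0.029 -0.024 -0.999] Y [0.916 0.402 0.017] Z [ 0.401 -0.915  0.034] F [-0.8  0.1 -0.4] op 0.0005
tcp in stand [0.1828 0.0011 0.1967] Y ang rel stand 91.57858294466568 X in stand [ 0.033  0.017 -0.999] Y [-0.028  0.999  0.017]
CALL [[[0.016, -0.001, 0.001, 0, -1], [0.016, -0.001, 0, 0, -1], [0, 0, 0, 0, -1], [0, 0, 0, 0, -1], [0, 0, 0, 0, -1], [0, 0, 0, 0, -1], [0, 0, 0, 0, -1], [0, 0, 0, 0, -1], [0, 0, 0, 0, -1], [0, 0, 0, 0, -1]]]
end [ 0.5551 -0.2928  0.1646] X [ 0.029 -0.024 -0.999] Y [0.916 0.402 0.017] q [-0.61  0.56  1.35 -0.    1.2  -1.02]
```

play_rows([
  [[0.016,0,0,0,-1],[0.016,0,0,0,-1],[0,0,-0.012,0,-1],[0,0,-0.014,0,-1],[0,0,-0.014,0,-1],[0,0,-0.014,0,-1],[0,0,-0.012,0,-1],[0,0,-0.01,0,-1],[0,0,0,0,-1],[0,0,0,0,-1]],
])

```text
time: 38.9
tool_pos: [0.5285, -0.2186, 0.1636]
tool_rot: [0.517, 1.526, -0.682]
contact_force: [-0.0, -0.2, 1.1]
opening: 0.0002
```

```bash
python3 go.py "[(.08,0,.165)]" 0 -1 .01;  python3 -c "
from h import *
snap('wrist','w16');snap('scene','sc16');snap('side','s16')"; python3 -c "
import cv2
a=cv2.imread('pics/sc16.png')[120:320,130:340];b=cv2.imread('pics/s16.png')[90:260,190:400]
cv2.imwrite('pics/z16.png',cv2.hconcat([cv2.resize(a,(400,380)),cv2.resize(b,(400,380))]))"
```

```text
t 38.9 q [-0.522  0.459  1.526 -0.008  1.112 -0.89 ] p [ 0.5285 -0.2186  0.1636]
X [ 0.035 -0.028 -0.999] Y [0.931 0.363 0.022] Z [ 0.362 -0.931  0.039] F [-0.  -0.2  1.1] op 0.0002
tcp in stand [0.1058 0.0032 0.1636] Y ang rel stand 89.18792509630192 X in stand [ 0.04   0.022 -0.999] Y [0.014 1.    0.022]
CALL [[[-0.001, -0.001, -0.008, 0, -1], [-0.001, -0.001, -0.009, 0, -1], [-0.001, -0.002, -0.008, 0, -1], [0, 0, 0, 0, -1], [0, 0, 0, 0, -1], [0, 0, 0, 0, -1], [0, 0, 0, 0, -1], [0, 0, 0, 0, -1], [0, 0, 0, 0, -1], [0, 0, 0, 0, -1]]]
end [ 0.5157 -0.1964  0.1654] X [ 0.035 -0.028 -0.999] Y [0.931 0.363 0.022] q [-0.5   0.42  1.58 -0.01  1.09 -0.87]
```

Lid is almost vertical. Push past.

play_rows([
  [[0,0,-0.01,0,-1],[0,0,-0.01,0,-1],[0,0,-0.01,0,-1],[0,0,-0.008,0,-1],[0,0,0,0,-1],[0,0,0,0,-1],[0,0,0,0,-1],[0,0,0,0,-1],[0,0,0,0,-1],[0,0,0,0,-1]],
])

```text
time: 40.05
tool_pos: [0.5137, -0.1812, 0.1616]
tool_rot: [0.515, 1.526, -0.685]
contact_force: [-0.4, -0.5, -0.1]
opening: 0.0006
```

```bash
python3 go.py "[(.08,0,.3)]" 0 -1 .04;  python3 -c "
from h import *
snap('scene','sc17');snap('side','s17')"; python3 -c "
import cv2
a=cv2.imread('pics/sc17.png')[120:320,130:340];b=cv2.imread('pics/s17.png')[90:260,190:400]
cv2.imwrite('pics/z17.png',cv2.hconcat([cv2.resize(a,(400,380)),cv2.resize(b,(400,380))]))"
```

```text
t 40.05 q [-0.474  0.415  1.605 -0.011  1.077 -0.839] p [ 0.5137 -0.1812  0.1616]
X [ 0.035 -0.028 -0.999] Y [0.932 0.362 0.022] Z [ 0.361 -0.932  0.039] F [-0.4 -0.5 -0.1] op 0.0006
tcp in stand [0.0656 0.0035 0.1616] Y ang rel stand 89.10999796170982 X in stand [ 0.039  0.022 -0.999] Y [0.016 1.    0.022]
CALL [[[-0.034, -0, 0.005, 0, -1], [-0.035, -0, 0.005, 0, -1], [-0.034, -0, 0.005, 0, -1], [-0.035, -0, 0.005, 0, -1], [0, 0, 0, 0, -1], [0, 0, 0, 0, -1], [0, 0, 0, 0, -1], [0, 0, 0, 0, -1], [0, 0, 0, 0, -1], [0, 0, 0, 0, -1]]]
end [ 0.5162 -0.1957  0.3001] X [ 0.035 -0.028 -0.999] Y [0.932 0.362 0.022] q [-0.5   0.32  1.35 -0.01  1.42 -0.87]
```

```bash
python3 -c "
from h import *
im=snap('scene','sc18')
cv2.imwrite('pics/z18.png',cv2.cvtColor(cv2.resize(im[160:260,215:300],None,fx=7,fy=6,interpolation=cv2.INTER_CUBIC),cv2.COLOR_RGB2BGR))"
cat > grasp.py <<'E'
from plan import *
st=np.load('st.npy'); c,s=np.cos(st[2]),np.sin(st[2]); RS=np.array([[c,-s,0],[s,c,0],[0,0,1]])
d=RS@[np.sin(np.radians(35)),0,-np.cos(np.radians(35))]; n=RS@[np.cos(np.radians(35)),0,np.sin(np.radians(35))]; ys=RS@[0,1,0]; O=np.array([st[0],st[1],0])
def pt(a,y,h): return O+np.array([0,0,.098])+d*a+ys*y+n*h
E
python3 - <<'E'
from grasp import *
print('d',d.round(3),'n',n.round(3))
for nm,Y in (('+n',n),('-n',-n),('+y',ys),('-y',-ys)):
    M=np.c_[d,Y,np.cross(d,Y)]
    for lab,p in (('grasp',pt(-.015,0,.03)),('pre',pt(-.12,0,.03)),('lift',pt(-.015,0,.03)+[0,0,.2])):
        best=None
        for q6 in (-2,-1,0,1,2):
            q=ik(p,M,np.array([-.5,.2,1.6,0.,1.0,q6]),.5); pp,MM=fkt(q); e=np.linalg.norm(pp-p)+np.linalg.norm(MM-M)
            if best is None or e<best[0]: best=(e,q)
        print(nm,lab,p.round(3),'err',round(best[0],4),best[1].round(2))
E
```

```text
d [ 0.216 -0.531 -0.819] n [ 0.308 -0.759  0.574]
+n grasp [ 0.492 -0.137  0.127] err 0.0 [-0.1   0.38  1.99 -0.93  0.68  1.8 ]
+n pre [ 0.469 -0.081  0.214] err 0.0 [ 0.03  0.22  1.92 -0.75  0.92  1.66]
+n lift [ 0.492 -0.137  0.327] err 0.0 [-0.1   0.12  1.7  -0.61  1.09  1.31]
-n grasp [ 0.492 -0.137  0.127] err 0.0 [-0.1   0.38  1.99 -0.93  0.68 -1.34]
-n pre [ 0.469 -0.081  0.214] err 0.0 [ 0.03  0.22  1.92 -0.74  0.92 -1.49]
-n lift [ 0.492 -0.137  0.327] err 0.0 [-0.1   0.12  1.69 -0.61  1.09 -1.84]
+y grasp [ 0.492 -0.137  0.127] err 0.0 [-0.1   0.38  2.   -0.93  0.68  0.23]
+y pre [ 0.469 -0.081  0.214] err 0.0 [ 0.03  0.21  1.92 -0.74  0.92  0.09]
+y lift [ 0.492 -0.137  0.327] err 0.0 [-0.1   0.12  1.7  -0.61  1.09 -0.27]
-y grasp [ 0.492 -0.137  0.127] err 0.0 [-0.1   0.38  1.99 -0.93  0.68 -2.91]
-y pre [ 0.469 -0.081  0.214] err 0.0 [ 0.03  0.22  1.92 -0.74  0.92 -3.06]
-y lift [ 0.492 -0.137  0.327] err 0.0 [-0.1   0.12  1.69 -0.61  1.09  2.88]
```

Run:
```python
from plan import *
plan([(.52,-.22,.3),(.46,-.45,.34),(.38,-.70,.34)],op=-1,step=.045)
```

```text
CALL [[[-0.034, -0.001, 0.011, 0, -1], [-0.035, -0.002, 0.011, 0, -1], [-0.034, -0.001, 0.011, 0, -1], [-0.034, -0.001, 0.011, 0, -1], [-0.006, -0.023, 0.032, 0, -1], [-0.006, -0.023, 0.033, 0, -1], [-0.006, -0.023, 0.032, 0, -1], [-0.006, -0.023, 0.033, 0, -1], [-0.006, -0.023, 0.032, 0, -1], [-0.006, -0.024, 0.032, 0, -1]]]
CALL [[[0.001, -0.027, 0.034, 0, -1], [0.001, -0.028, 0.034, 0, -1], [0, -0.027, 0.034, 0, -1], [0.001, -0.028, 0.034, 0, -1], [0.001, -0.027, 0.034, 0, -1], [0.001, -0.028, 0.034, 0, -1], [0, 0, 0, 0, -1], [0, 0, 0, 0, -1], [0, 0, 0, 0, -1], [0, 0, 0, 0, -1]]]
end [ 0.3818 -0.6881  0.3385] X [ 0.037 -0.032 -0.999] Y [0.932 0.362 0.023] q [-1.17  0.96  0.11  0.02  2.03 -1.53]
```

play_rows([
  [[-0.034,0,0.008,0,-1],[-0.035,0,0.008,0,-1],[-0.034,0,0.008,0,-1],[-0.034,0,0.008,0,-1],[-0.006,-0.023,0.032,0,-1],[-0.006,-0.023,0.033,0,-1],[-0.006,-0.023,0.032,0,-1],[-0.006,-0.023,0.033,0,-1],[-0.006,-0.023,0.032,0,-1],[-0.006,-0.024,0.032,0,-1]],
])

```text
time: 41.2
tool_pos: [0.4596, -0.4411, 0.3467]
tool_rot: [0.517, 1.528, -0.674]
contact_force: [0.8, 0.0, 0.1]
opening: 0.0002
```

Run:
```python
from plan import *
show()
for cam in ('scene','side'):
    im=snap(cam,cam+'19'); z=(im[160:260,215:300] if cam=='scene' else im[160:240,240:340])
    cv2.imwrite(f'pics/z19{cam}.png',cv2.cvtColor(cv2.resize(z,(590,600),interpolation=cv2.INTER_CUBIC),cv2.COLOR_RGB2BGR))
```

```text
t 41.2 q [-0.89   0.486  0.979  0.009  1.635 -1.268] p [ 0.4596 -0.4411  0.3467]
X [ 0.034 -0.027 -0.999] Y [0.929 0.37  0.021] Z [ 0.37  -0.928  0.037] F [0.8 0.  0.1] op 0.0002
```

play_rows([
  [[0,-0.027,0.034,0,1],[0,-0.028,0.034,0,1],[0,-0.027,0.034,0,1],[0,-0.028,0.034,0,1],[0,-0.027,0.034,0,1],[0,-0.022,0.03,0,1],[-0.02,-0.002,0.04,0,1],[-0.02,-0.002,0.04,0,1],[-0.02,-0.002,0.04,0,1],[-0.02,-0.002,0.04,0,1]],
])

```text
time: 42.3
tool_pos: [0.3736, -0.7211, 0.3573]
tool_rot: [0.258, 1.428, -0.936]
contact_force: [0.3, -0.1, 0.8]
opening: 0.0755
```

```bash
sed -i 's/out(best\[0\]\[4\],1)/out(best[0][4],1)/' push.py; python3 push.py "[.216,-.531,-.819]" -1.2 18 "(.2,.4,.6,.9)"
```

```text
t 42.3 q [-1.202  0.97   0.037  0.041  1.995 -1.559] p [ 0.3736 -0.7211  0.3573]
X [ 0.085 -0.115 -0.99 ] Y [0.928 0.37  0.036] Z [ 0.362 -0.922  0.138] F [ 0.3 -0.1  0.8] op 0.0755
(np.float64(0.23158755758725372), 14, np.float64(-1.6), 0.2) (array([ 0.241, -0.975,  0.295]), array([ 0.22 , -0.53 , -0.819]), array([-1.45,  1.12,  0.04,  0.16,  1.39, -1.8 ]))
(np.float64(0.34533894756822636), 14, np.float64(-1.7), 0.4) (array([ 0.19 , -0.944,  0.38 ]), array([ 0.211, -0.534, -0.819]), array([-1.51,  1.01,  0.04,  0.18,  1.5 , -1.83]))
(np.float64(0.47719657222510364), 14, np.float64(-1.7), 0.6) (array([ 0.197, -0.905,  0.448]), array([ 0.219, -0.538, -0.814]), array([-1.5 ,  0.92,  0.04,  0.18,  1.58, -1.8 ]))
CALL [[[-0.004, -0.017, 0.041, 0, 1], [-0.003, -0.017, 0.042, 0, 1], [-0.001, -0.017, 0.042, 0, 1], [0, -0.017, 0.042, 0, 1], [0.001, -0.017, 0.042, 0, 1], [0.003, -0.017, 0.042, 0, 1], [0.004, -0.017, 0.041, 0, 1], [0.006, -0.017, 0.041, 0, 1], [0.007, -0.017, 0.041, 0, 1], [0.009, -0.017, 0.041, 0, 1]]]
CALL [[[0.01, -0.017, 0.04, 0, 1], [0.012, -0.017, 0.04, 0, 1], [0.013, -0.017, 0.04, 0, 1], [0.014, -0.017, 0.039, 0, 1], [0, 0, 0, 0, 1], [0, 0, 0, 0, 1], [0, 0, 0, 0, 1], [0, 0, 0, 0, 1], [0, 0, 0, 0, 1], [0, 0, 0, 0, 1]]]
```

play_rows([
  [[-0.018,-0.016,0.04,0,1],[-0.017,-0.016,0.04,0,1],[-0.016,-0.016,0.04,0,1],[-0.015,-0.016,0.04,0,1],[-0.014,-0.016,0.04,0,1],[-0.013,-0.016,0.04,0,1],[-0.012,-0.016,0.04,0,1],[-0.01,-0.016,0.04,0,1],[0,0,0,0,1],[0,0,0,0,1]],
])

```text
time: 43.3
tool_pos: [0.2601, -0.827, 0.4121]
tool_rot: [0.094, 1.177, -1.107]
contact_force: [0.7, 0.2, -0.3]
opening: 0.092
```

```bash
python3 push.py "[.216,-.531,-.819]" -1.3 14 "(-.1,.2,.4,.6,.9)"
```

```text
t 43.3 q [-1.394  0.926  0.037  0.112  1.798 -1.718] p [ 0.2601 -0.827   0.4121]
X [ 0.172 -0.343 -0.923] Y [0.929 0.368 0.036] Z [ 0.328 -0.864  0.382] F [ 0.7  0.2 -0.3] op 0.092
(np.float64(0.1221721156284567), 6, np.float64(-1.6), 0.6) (array([ 0.219, -0.899,  0.445]), array([ 0.218, -0.53 , -0.82 ]), array([-1.47,  0.92,  0.04,  0.16,  1.59, -1.78]))
(np.float64(0.22469132933906844), 6, np.float64(-1.5), 0.4) (array([ 0.238, -0.916,  0.411]), array([ 0.219, -0.529, -0.82 ]), array([-1.45,  0.97,  0.04,  0.15,  1.54, -1.77]))
(np.float64(0.22930532501466216), 6, np.float64(-1.6), 0.9) (array([ 0.219, -0.872,  0.483]), array([ 0.219, -0.528, -0.82 ]), array([-1.47,  0.87,  0.04,  0.16,  1.64, -1.77]))
CALL [[[-0.008, -0.014, 0.042, 0, 1], [-0.007, -0.014, 0.042, 0, 1], [-0.005, -0.014, 0.042, 0, 1], [-0.004, -0.014, 0.042, 0, 1], [-0.002, -0.014, 0.043, 0, 1], [-0, -0.014, 0.043, 0, 1], [0, 0, 0, 0, 1], [0, 0, 0, 0, 1], [0, 0, 0, 0, 1], [0, 0, 0, 0, 1]]]
```

play_rows([
  [[-0.008,-0.014,0.042,0,1],[-0.007,-0.014,0.042,0,1],[-0.005,-0.014,0.042,0,1],[-0.004,-0.014,0.042,0,1],[-0.002,-0.014,0.043,0,1],[0,-0.014,0.043,0,1],[0,0,0,0,1],[0,0,0,0,1],[0,0,0,0,1],[0,0,0,0,1]],
])

```text
time: 44.3
tool_pos: [0.2175, -0.8944, 0.4353]
tool_rot: [0.034, 0.992, -1.169]
contact_force: [0.8, -0.3, -0.4]
opening: 0.0917
```

```bash
cat > gp.py <<'E'
from grasp import *
import sys
def st8():
    o=robot.observe(); T=R.from_euler('xyz',o['tool_rot']).as_matrix(); X=T[:,0]
    r=o['tool_pos']-pt(0,0,0)
    print('t',o['time'],'a,y,h',(r@d).round(4),(r@ys).round(4),(r@n).round(4),'X err deg: to y',np.degrees(X@ys).round(2),'to n',np.degrees(X@n).round(2),'Y·(d,y,n)',(T[:,1]@d).round(3),(T[:,1]@ys).round(3),(T[:,1]@n).round(3),'F',o['contact_force'].round(1),'op',round(o['opening'],4),'q',o['qpos'].round(2),'p',o['tool_pos'].round(4))
E
python3 -c "
from gp import *
st8()
plan([(.3,-.6,.42),(.42,-.25,.42),pt(-.16,0,.03)],turn=90)
"
```

```text
t 44.3 a,y,h 0.0763 -0.5394 0.6971 X err deg: to y 0.49 to n -1.85 Y·(d,y,n) -0.008 1.0 0.022 F [ 0.8 -0.3 -0.4] op 0.0917 q [-1.47  0.93  0.04  0.16  1.61 -1.78] p [ 0.2175 -0.8944  0.4353]
CALL [[[-0.017, 0.026, -0.031, 8.5, 1], [-0.025, 0.035, -0.053, 8.5, 1], [-0.028, 0.036, -0.066, 8.5, 1], [-0.029, 0.029, -0.068, 8.5, 1], [-0.023, 0.018, -0.057, 8.5, 1], [-0.017, 0.008, -0.04, 8.5, 1], [-0.017, 0.003, -0.04, 8.5, 1], [-0.017, -0.001, -0.038, 8.5, 1], [-0.016, -0.006, -0.037, 8.5, 1], [-0.017, -0.011, -0.036, 8.5, 1]]]
CALL [[[-0.018, -0.017, -0.035, 5, 1], [-0.016, -0.02, -0.033, 0, 1], [-0.017, -0.019, -0.032, 0, 1], [-0.017, -0.019, -0.032, 0, 1], [-0.016, -0.019, -0.032, 0, 1], [-0.017, -0.019, -0.033, 0, 1], [0.01, -0.033, -0.026, 0, 1], [0.009, -0.034, -0.026, 0, 1], [0.01, -0.033, -0.027, 0, 1], [0.01, -0.033, -0.026, 0, 1]]]
CALL [[[0.009, -0.034, -0.026, 0, 1], [0.01, -0.033, -0.026, 0, 1], [0, 0, 0, 0, 1], [0, 0, 0, 0, 1], [0, 0, 0, 0, 1], [0, 0, 0, 0, 1], [0, 0, 0, 0, 1], [0, 0, 0, 0, 1], [0, 0, 0, 0, 1], [0, 0, 0, 0, 1]]]
end [ 0.4603 -0.0596  0.2465] X [ 0.216 -0.503 -0.837] Y [ 0.515 -0.67   0.535] q [ 0.06  0.15  1.88 -0.66  1.    1.35]
```

play_rows([
  [[-0.017,0.024,-0.031,0,1],[-0.017,0.024,-0.036,0,1],[-0.017,0.024,-0.036,0,1],[-0.017,0.024,-0.036,0,1],[-0.017,0.024,-0.036,0,1],[-0.017,0.024,-0.036,0,1],[-0.017,0.024,-0.036,0,1],[-0.017,0.018,-0.036,0,1],[-0.017,0.018,-0.036,0,1],[-0.017,0.018,-0.036,0,1]],
])

```text
time: 45.3
tool_pos: [0.2794, -0.4818, 0.3873]
tool_rot: [0.041, 0.993, -1.161]
contact_force: [1.2, 0.6, 0.9]
opening: 0.0917
```

```bash
python3 -c "
from gp import *
st8()
plan([(.43,-.2,.42),pt(-.17,0,.03)],turn=90,step=.04)
"
```

```text
t 45.3 a,y,h -0.0902 -0.3268 0.3755 X err deg: to y 0.74 to n -1.89 Y·(d,y,n) -0.012 1.0 0.022 F [1.2 0.6 0.9] op 0.0917 q [-1.19  0.    1.64  0.02  0.92 -1.57] p [ 0.2794 -0.4818  0.3873]
CALL [[[-0.015, 0.027, -0.018, 8.5, 1], [-0.017, 0.027, -0.023, 8.5, 1], [-0.017, 0.025, -0.028, 8.5, 1], [-0.019, 0.023, -0.032, 8.5, 1], [-0.02, 0.019, -0.036, 8.5, 1], [-0.02, 0.016, -0.039, 8.5, 1], [-0.02, 0.012, -0.042, 8.5, 1], [-0.021, 0.007, -0.042, 8.5, 1], [-0.02, 0.002, -0.042, 8.5, 1], [0.011, -0.022, -0.029, 8.5, 1]]]
CALL [[[0.013, -0.03, -0.029, 5, 1], [0.012, -0.027, -0.023, 0, 1], [0.011, -0.028, -0.023, 0, 1], [0.012, -0.028, -0.024, 0, 1], [0.011, -0.028, -0.023, 0, 1], [0, 0, 0, 0, 1], [0, 0, 0, 0, 1], [0, 0, 0, 0, 1], [0, 0, 0, 0, 1], [0, 0, 0, 0, 1]]]
end [ 0.4583 -0.0537  0.2548] X [ 0.216 -0.495 -0.842] Y [ 0.562 -0.642  0.522] q [ 0.07  0.14  1.86 -0.64  1.03  1.28]
```

play_rows([
  [[-0.015,0.027,-0.018,8.5,1],[-0.017,0.027,-0.023,8.5,1],[-0.017,0.025,-0.028,8.5,1],[-0.019,0.023,-0.032,8.5,1],[-0.02,0.019,-0.036,8.5,1],[-0.02,0.016,-0.039,8.5,1],[-0.02,0.012,-0.042,8.5,1],[-0.021,0.007,-0.042,8.5,1],[-0.02,0.002,-0.042,8.5,1],[0,0,0,8.5,1]],
])

```text
time: 46.3
tool_pos: [0.426, -0.1971, 0.4234]
tool_rot: [1.25, 0.994, -1.141]
contact_force: [0.7, -0.8, -0.6]
opening: 0.092
```

```bash
python3 -c "
from gp import *
st8()
plan([pt(-.2,0,.03)],turn=0,step=.04)
"
```

```text
t 46.3 a,y,h -0.2394 -0.0838 0.2253 X err deg: to y 1.36 to n -1.98 Y·(d,y,n) 0.024 0.35 0.936 F [ 0.7 -0.8 -0.6] op 0.092 q [-0.33 -0.07  1.61 -0.44  1.21  0.57] p [ 0.426  -0.1971  0.4234]
CALL [[[0.008, -0.026, -0.024, 0, 1], [0.008, -0.025, -0.025, 0, 1], [0.008, -0.026, -0.024, 0, 1], [0.008, -0.025, -0.024, 0, 1], [0.008, -0.026, -0.024, 0, 1], [0.008, -0.025, -0.025, 0, 1], [0, 0, 0, 0, 1], [0, 0, 0, 0, 1], [0, 0, 0, 0, 1], [0, 0, 0, 0, 1]]]
end [ 0.4521 -0.0381  0.279 ] X [ 0.227 -0.496 -0.838] Y [ 0.618 -0.592  0.518] q [ 0.11  0.11  1.83 -0.62  1.09  1.2 ]
```

```bash
python3 -c "
from gp import *
plan([pt(-.2,0,.03)],turn=20.5,step=.03)
"
```

```text
CALL [[[0.006, -0.019, -0.018, 8.5, 1], [0.006, -0.022, -0.016, 8.5, 1], [0.006, -0.025, -0.012, 3.5, 1], [0.006, -0.024, -0.011, 0, 1], [0.006, -0.024, -0.011, 0, 1], [0.006, -0.025, -0.01, 0, 1], [0.006, -0.024, -0.011, 0, 1], [0.006, -0.024, -0.011, 0, 1], [0, 0, 0, 0, 1], [0, 0, 0, 0, 1]]]
end [ 0.4521 -0.0378  0.2793] X [ 0.227 -0.496 -0.838] Y [ 0.325 -0.773  0.545] q [ 0.12  0.11  1.83 -0.62  1.09  1.55]
```

play_rows([
  [[0.006,-0.019,-0.018,8.5,1],[0.006,-0.022,-0.016,8.5,1],[0.006,-0.025,-0.012,3.5,1],[0.006,-0.024,-0.011,0,1],[0.006,-0.024,-0.011,0,1],[0.006,-0.025,-0.01,0,1],[0.006,-0.024,-0.011,0,1],[0.006,-0.02,-0.01,0,1],[0,0,0,0,1],[0,0,0,0,1]],
])

```text
time: 47.3
tool_pos: [0.4551, -0.0301, 0.2823]
tool_rot: [1.623, 0.988, -1.114]
contact_force: [-0.4, 0.2, 0.6]
opening: 0.0922
```

```bash
python3 -c "
from gp import *
st8()
snap('wrist','w20');snap('scene','sc20');snap('side','s20')
plan([pt(-.1,0,.03)],step=.02)
a=cv2.imread('pics/sc20.png')[100:300,150:360];b=cv2.imread('pics/s20.png')[70:270,190:400]
cv2.imwrite('pics/z20.png',cv2.hconcat([cv2.resize(a,(400,380)),cv2.resize(b,(400,380))]))"
```

```text
t 47.3 a,y,h -0.2063 0.0061 0.0267 X err deg: to y 2.23 to n -1.68 Y·(d,y,n) 0.029 0.007 1.0 F [-0.4  0.2  0.6] op 0.0922 q [ 0.13  0.11  1.83 -0.63  1.09  1.56] p [ 0.4551 -0.0301  0.2823]
CALL [[[0.018, 0.001, 0.002, 0, 1], [0.017, 0.001, 0.001, 0, 1], [0.018, 0, 0.002, 0, 1], [0.017, 0.001, 0.001, 0, 1], [0.018, 0.001, 0.002, 0, 1], [0.018, 0.001, 0.002, 0, 1], [0, 0, 0, 0, 1], [0, 0, 0, 0, 1], [0, 0, 0, 0, 1], [0, 0, 0, 0, 1]]]
end [ 0.4732 -0.0921  0.1969] X [ 0.243 -0.494 -0.835] Y [ 0.318 -0.772  0.55 ] q [-0.03  0.22  1.96 -0.73  0.81  1.62]
```

```bash
python3 -c "
from gp import *
for y in (-.075,.075):
  for h in (0,.054,.06): print(y,h,proj('wrist',[pt(-.065,y,h)])[0].round(1))
"
python3 -c "
import cv2
im=cv2.imread('pics/w20.png')[110:290,220:360]; cv2.imwrite('pics/z20w.png',cv2.resize(im,None,fx=3.3,fy=3.3,interpolation=cv2.INTER_CUBIC))"
```

```text
-0.075 0 [258.1 270.5]
-0.075 0.054 [306.4 271.4]
-0.075 0.06 [311.8 271.5]
0.075 0 [255.9 132.5]
0.075 0.054 [310.9 132.8]
0.075 0.06 [317.1 132.8]
```

play_rows([
  [[0.018,0.001,0.002,0,1],[0.018,0.001,0.001,0,1],[0.018,0,0.001,0,1],[0.018,0.001,0.001,0,1],[0.018,0.001,0.001,0,1],[0.014,0.001,0.001,0,1],[0,0,0,0,1],[0,0,0,0,1],[0,0,0,0,1],[0,0,0,0,1]],
])

```text
time: 48.45
tool_pos: [0.4791, -0.0967, 0.2061]
tool_rot: [1.656, 0.979, -1.098]
contact_force: [0.1, -0.5, 0.6]
opening: 0.0915
```

```bash
python3 -c "
from gp import *
st8()
plan([pt(-.02,0,.0305)],step=.015)
snap('wrist','w21')
for y in (-.075,.075):
  for h in (0,.06): print(y,h,proj('wrist',[pt(-.065,y,h)])[0].round(1))
"
```

```text
t 48.45 a,y,h -0.1033 0.0032 0.0409 X err deg: to y 2.77 to n -1.17 Y·(d,y,n) 0.021 -0.013 1.0 F [ 0.1 -0.5  0.6] op 0.0915 q [-0.04  0.21  1.95 -0.73  0.82  1.61] p [ 0.4791 -0.0967  0.2061]
CALL [[[0.014, -0.002, 0.001, 0, 1], [0.014, -0.001, 0.001, 0, 1], [0.014, -0.002, 0.001, 0, 1], [0.013, -0.001, 0.002, 0, 1], [0.014, -0.002, 0.001, 0, 1], [0.014, -0.001, 0.001, 0, 1], [0, 0, 0, 0, 1], [0, 0, 0, 0, 1], [0, 0, 0, 0, 1], [0, 0, 0, 0, 1]]]
end [ 0.491  -0.1346  0.1321] X [ 0.254 -0.497 -0.83 ] Y [ 0.301 -0.775  0.556] q [-0.13  0.34  2.02 -0.91  0.62  1.78]
-0.075 0 [229.8 331.1]
-0.075 0.06 [306.3 331.3]
0.075 0 [217.2 134.4]
0.075 0.06 [309.1 133.3]
```

play_rows([
  [[0,-0.006,0,0,1],[0,-0.005,0,0,1],[0.012,-0.001,0.001,0,1],[0.013,0,0.001,0,1],[0.013,0,0.001,0,1],[0,0,0,0,1],[0,0,0,0,1],[0,0,0,0,1],[0,0,0,0,1],[0,0,0,0,1]],
])

```text
time: 49.5
tool_pos: [0.4827, -0.1057, 0.1651]
tool_rot: [1.658, 0.979, -1.092]
contact_force: [-0.2, 0.2, -0.2]
opening: 0.0915
```

```bash
python3 -c "
from gp import *
st8()
plan([pt(-.02,0,.0305)],step=.015)
"
```

```text
t 49.5 a,y,h -0.0642 0.0032 0.0254 X err deg: to y 2.96 to n -1.2 Y·(d,y,n) 0.022 -0.01 1.0 F [-0.2  0.2 -0.2] op 0.0915 q [-0.06  0.28  2.   -0.82  0.71  1.71] p [ 0.4827 -0.1057  0.1651]
CALL [[[0.015, 0.002, 0.002, 0, 1], [0.014, 0.002, 0.001, 0, 1], [0.015, 0.001, 0.002, 0, 1], [0, 0, 0, 0, 1], [0, 0, 0, 0, 1], [0, 0, 0, 0, 1], [0, 0, 0, 0, 1], [0, 0, 0, 0, 1], [0, 0, 0, 0, 1], [0, 0, 0, 0, 1]]]
end [ 0.4909 -0.1342  0.1314] X [ 0.257 -0.495 -0.83 ] Y [ 0.304 -0.774  0.556] q [-0.13  0.34  2.02 -0.92  0.62  1.78]
```

play_rows([
  [[0.014,0.002,0.001,0,1],[0.014,0.002,0.001,0,1],[0.014,0.001,0.001,0,1],[0,0,0,0,1],[0,0,0,0,1],[0,0,0,0,1],[0,0,0,0,1],[0,0,0,0,1],[0,0,0,0,1],[0,0,0,0,1]],
])

```text
time: 50.5
tool_pos: [0.4948, -0.1301, 0.1367]
tool_rot: [1.67, 0.974, -1.078]
contact_force: [-0.8, 0.0, 0.3]
opening: 0.0921
```

```bash
python3 -c "
from gp import *
st8()
snap('scene','sc22');snap('side','s22')
a=cv2.imread('pics/sc22.png')[100:300,150:360];b=cv2.imread('pics/s22.png')[70:270,190:400]
cv2.imwrite('pics/z22.png',cv2.hconcat([cv2.resize(a,(400,380)),cv2.resize(b,(400,380))]))"
```

```text
t 50.5 a,y,h -0.0253 0.0052 0.0314 X err deg: to y 3.44 to n -0.97 Y·(d,y,n) 0.018 -0.011 1.0 F [-0.8  0.   0.3] op 0.0921 q [-0.12  0.34  2.02 -0.91  0.62  1.77] p [ 0.4948 -0.1301  0.1367]
```

play_rows([
  [[0.002,0,0.005,0,1],[0,0,0,0,0.6],[0,0,0,0,0.5],[0,0,0,0,-1],[0,0,0,0,-1],[0,0,0,0,-1],[0,0,0,0,-1],[0,0,0,0,-1],[0,0,0,0,-1],[0,0,0,0,-1]],
], grip_force=50)

```text
time: 51.6
tool_pos: [0.4901, -0.1337, 0.1345]
tool_rot: [1.668, 0.974, -1.079]
contact_force: [0.4, -0.0, 0.1]
opening: 0.059
```

```bash
python3 -c "
from gp import *
st8()
o=robot.observe(); np.save('graspp.npy',np.r_[o['tool_pos'],o['tool_rot']])
plan([o['tool_pos']+[0,0,.2]],step=.025,op=-1)
"
```

```text
t 51.6 a,y,h -0.0226 -0.0005 0.0314 X err deg: to y 3.39 to n -0.96 Y·(d,y,n) 0.017 -0.01 1.0 F [ 0.4 -0.   0.1] op 0.059 q [-0.13  0.33  2.03 -0.92  0.61  1.78] p [ 0.4901 -0.1337  0.1345]
CALL [[[-0.021, 0.014, -0.001, 0, -1], [-0.02, 0.014, -0.002, 0, -1], [-0.021, 0.014, -0.001, 0, -1], [-0.021, 0.014, -0.002, 0, -1], [-0.021, 0.013, -0.001, 0, -1], [-0.02, 0.014, -0.002, 0, -1], [-0.021, 0.014, -0.001, 0, -1], [-0.021, 0.014, -0.001, 0, -1], [0, 0, 0, 0, -1], [0, 0, 0, 0, -1]]]
end [ 0.4897 -0.1336  0.3347] X [ 0.265 -0.495 -0.827] Y [ 0.302 -0.772  0.559] q [-0.13  0.08  1.72 -0.56  1.04  1.26]
```

play_rows([
  [[-0.01,0.007,0,0,-1],[-0.016,0.011,-0.001,0,-1],[-0.021,0.014,-0.001,0,-1],[-0.021,0.014,-0.001,0,-1],[-0.021,0.014,-0.001,0,-1],[-0.021,0.014,-0.001,0,-1],[-0.021,0.014,-0.001,0,-1],[-0.021,0.014,-0.001,0,-1],[-0.021,0.014,-0.001,0,-1],[-0.01,0.006,0,0,-1]],
])

```text
time: 52.6
tool_pos: [0.4806, -0.1308, 0.3487]
tool_rot: [1.644, 1.002, -1.102]
contact_force: [0.4, -0.5, -3.3]
opening: 0.0595
```

```bash
python3 -c "
from gp import *
st8()
snap('scene','sc23');snap('side','s23')
a=cv2.imread('pics/sc23.png')[60:300,150:390];b=cv2.imread('pics/s23.png')[30:270,190:430]
cv2.imwrite('pics/z23.png',cv2.hconcat([cv2.resize(a,(400,400)),cv2.resize(b,(400,400))]))"
```

```text
t 52.6 a,y,h -0.2016 -0.0082 0.1491 X err deg: to y 2.54 to n -2.52 Y·(d,y,n) 0.044 -0.004 0.999 F [ 0.4 -0.5 -3.3] op 0.0595 q [-0.14  0.06  1.68 -0.52  1.11  1.21] p [ 0.4806 -0.1308  0.3487]
```

play_rows([
  [[0,0,0,-4,-1],[0,0,0,-8,-1],[0,0,0,-8,-1],[0,0,0,-8,-1],[0,0,0,-8,-1],[0,0,0,-8,-1],[0,0,0,-8,-1],[0,0,0,-8,-1],[0,0,0,-8,-1],[0,0,0,-8,-1]],
])

```text
time: 53.7
tool_pos: [0.4719, -0.1273, 0.3253]
tool_rot: [0.215, 1.032, -1.15]
contact_force: [0.0, -0.6, -3.8]
opening: 0.0594
```

```bash
python3 -c "
from gp import *
st8()
snap('scene','sc24');snap('side','s24')
a=cv2.imread('pics/sc24.png')[60:300,150:390];b=cv2.imread('pics/s24.png')[30:270,190:430]
cv2.imwrite('pics/z24.png',cv2.hconcat([cv2.resize(a,(400,400)),cv2.resize(b,(400,400))]))"
```

```text
t 53.7 a,y,h -0.1862 -0.015 0.1303 X err deg: to y 1.03 to n -4.12 Y·(d,y,n) -0.004 0.983 0.185 F [ 0.  -0.6 -3.8] op 0.0594 q [-0.14  0.08  1.72 -0.51  1.1  -0.16] p [ 0.4719 -0.1273  0.3253]
```

play_rows([
  [[-0.003,0,0,-8,-1],[-0.003,0,0,-8,-1],[-0.003,0,0,-8,-1],[-0.003,0,0,-8,-1],[-0.003,0,0,-8,-1],[-0.003,0,0,-8,-1],[-0.003,0,0,-8,-1],[-0.003,0,0,-8,-1],[-0.003,0,0,-8,-1],[-0.003,0,0,-8,-1]],
])

```text
time: 54.8
tool_pos: [0.461, -0.111, 0.3388]
tool_rot: [-1.216, 1.048, -1.18]
contact_force: [-0.2, 0.4, -5.0]
opening: 0.0597
```

```bash
python3 -c "
from gp import *
st8()
"
```

```text
t 54.8 a,y,h -0.2083 -0.0189 0.1223 X err deg: to y 0.15 to n -5.03 Y·(d,y,n) -0.083 0.344 -0.935 F [-0.2  0.4 -5. ] op 0.0597 q [-0.1   0.06  1.69 -0.5   1.17 -1.56] p [ 0.461  -0.111   0.3388]
```

play_rows([
  [[-0.003,0,0,-8,-1],[-0.003,0,0,-8,-1],[-0.003,0,0,-4,-1],[-0.002,0,0,0,-1],[-0.002,0,0,0,-1],[-0.002,0,0,0,-1],[-0.002,0,0,0,-1],[-0.002,0,0,0,-1],[-0.002,0,0,0,-1],[-0.002,0,0,0,-1]],
])

```text
time: 55.8
tool_pos: [0.4544, -0.0988, 0.3536]
tool_rot: [-1.568, 1.055, -1.194]
contact_force: [0.1, -0.2, -5.3]
opening: 0.0591
```

```bash
python3 -c "
from gp import *
st8()
snap('scene','sc25');snap('side','s25')
a=cv2.imread('pics/sc25.png')[60:300,150:390];b=cv2.imread('pics/s25.png')[30:270,190:430]
cv2.imwrite('pics/z25.png',cv2.hconcat([cv2.resize(a,(400,400)),cv2.resize(b,(400,400))]))"
```

```text
t 55.8 a,y,h -0.2283 -0.0204 0.1195 X err deg: to y -0.26 to n -5.46 Y·(d,y,n) -0.095 0.011 -0.995 F [ 0.1 -0.2 -5.3] op 0.0591 q [-0.07  0.04  1.66 -0.49  1.23 -1.9 ] p [ 0.4544 -0.0988  0.3536]
```

```bash
python3 -c "
from gp import *
plan([pt(-.06,.012,.10),pt(-.034,.012,.06)],op=-1,step=.022)
"
```

```text
CALL [[[0.021, 0, 0.004, 0, -1], [0.021, 0.001, 0.004, 0, -1], [0.021, 0, 0.005, 0, -1], [0.022, 0.001, 0.004, 0, -1], [0.021, 0, 0.004, 0, -1], [0.021, 0.001, 0.004, 0, -1], [0.021, 0, 0.004, 0, -1], [0.021, 0, 0.004, 0, -1], [0.01, 0.013, 0, 0, -1], [0.01, 0.012, 0, 0, -1]]]
CALL [[[0.01, 0.013, 0, 0, -1], [0, 0, 0, 0, -1], [0, 0, 0, 0, -1], [0, 0, 0, 0, -1], [0, 0, 0, 0, -1], [0, 0, 0, 0, -1], [0, 0, 0, 0, -1], [0, 0, 0, 0, -1], [0, 0, 0, 0, -1], [0, 0, 0, 0, -1]]]
end [ 0.5079 -0.1446  0.1601] X [ 0.182 -0.458 -0.87 ] Y [-0.317  0.81  -0.493] q [-0.17  0.34  1.87 -0.66  0.76 -1.67]
```

play_rows([
  [[0.02,0,0.004,0,-1],[0.021,0,0.004,0,-1],[0.021,0,0.005,0,-1],[0.021,0,0.004,0,-1],[0.02,0,0.004,0,-1],[0.02,0,0.004,0,-1],[0.018,0,0.004,0,-1],[0.01,0,0.003,0,-1],[-0.001,0,0,0,-1],[-0.001,0,0,0,-1]],
])

```text
time: 56.9
tool_pos: [0.5152, -0.1575, 0.2211]
tool_rot: [-1.559, 1.053, -1.186]
contact_force: [0.1, 0.4, -4.9]
opening: 0.0595
```

```bash
python3 -c "
from gp import *
st8()
plan([pt(-.036,.012,.06)],op=-1,step=.015)
snap('scene','sc26');snap('side','s26')
a=cv2.imread('pics/sc26.png')[60:300,150:390];b=cv2.imread('pics/s26.png')[30:270,190:430]
cv2.imwrite('pics/z26.png',cv2.hconcat([cv2.resize(a,(400,400)),cv2.resize(b,(400,400))]))"
```

```text
t 56.9 a,y,h -0.0755 0.0138 0.1068 X err deg: to y -0.02 to n -5.33 Y·(d,y,n) -0.093 0.013 -0.996 F [ 0.1  0.4 -4.9] op 0.0595 q [-0.19  0.27  1.78 -0.57  0.88 -1.82] p [ 0.5152 -0.1575  0.2211]
CALL [[[0.009, 0.008, -0, 0, -1], [0.008, 0.009, -0.001, 0, -1], [0.009, 0.008, -0, 0, -1], [0.009, 0.009, -0, 0, -1], [0.008, 0.008, -0.001, 0, -1], [0, 0, 0, 0, -1], [0, 0, 0, 0, -1], [0, 0, 0, 0, -1], [0, 0, 0, 0, -1], [0, 0, 0, 0, -1]]]
end [ 0.5075 -0.1438  0.1625] X [ 0.186 -0.459 -0.869] Y [-0.315  0.81  -0.495] q [-0.17  0.33  1.87 -0.66  0.76 -1.67]
```

play_rows([
  [[0.007,0.008,0,0,-1],[0.008,0.008,0,0,-1],[0.008,0.008,0,0,-1],[0.007,0.008,0,0,-1],[0.004,0.006,0,0,-1],[-0.001,0,0,0,-1],[-0.001,0,0,0,-1],[-0.001,0,0,0,-1],[-0.001,0,0,0,-1],[-0.001,0,0,0,-1]],
])

```text
time: 58.0
tool_pos: [0.5089, -0.137, 0.1767]
tool_rot: [-1.547, 1.05, -1.172]
contact_force: [0.3, -0.2, -4.6]
opening: 0.0589
```

```bash
python3 -c "
from gp import *
st8()
plan([pt(-.032,.012,.042)],op=-1,step=.01)
"
```

```text
t 58.0 a,y,h -0.0514 0.0156 0.0639 X err deg: to y 0.36 to n -5.15 Y·(d,y,n) -0.09 0.013 -0.996 F [ 0.3 -0.2 -4.6] op 0.0589 q [-0.15  0.31  1.86 -0.64  0.79 -1.68] p [ 0.5089 -0.137   0.1767]
CALL [[[0.007, 0.006, -0.001, 0, -1], [0.007, 0.007, -0.001, 0, -1], [0.007, 0.006, -0.002, 0, -1], [0, 0, 0, 0, -1], [0, 0, 0, 0, -1], [0, 0, 0, 0, -1], [0, 0, 0, 0, -1], [0, 0, 0, 0, -1], [0, 0, 0, 0, -1], [0, 0, 0, 0, -1]]]
end [ 0.5027 -0.1326  0.1486] X [ 0.193 -0.459 -0.867] Y [-0.314  0.808 -0.498] q [-0.14  0.34  1.91 -0.69  0.73 -1.6 ]
```

play_rows([
  [[0.007,0.006,-0.001,0,-1],[0.007,0.006,-0.001,0,-1],[0.005,0.006,-0.001,0,-1],[0,0.002,0,0,-1],[-0.001,0,0,0,-1],[-0.001,0,0,0,-1],[-0.001,0,0,0,-1],[-0.001,0,0,0,-1],[-0.001,0,0,0,-1],[-0.001,0,0,0,-1]],
])

```text
time: 59.0
tool_pos: [0.5023, -0.1273, 0.1542]
tool_rot: [-1.544, 1.049, -1.169]
contact_force: [0.2, -0.9, -4.4]
opening: 0.0593
```

```bash
python3 -c "
from gp import *
st8()
snap('scene','sc27');snap('side','s27')
a=cv2.imread('pics/sc27.png')[100:300,150:360];b=cv2.imread('pics/s27.png')[70:270,190:400]
cv2.imwrite('pics/z27.png',cv2.hconcat([cv2.resize(a,(400,380)),cv2.resize(b,(400,380))]))"
```

```text
t 59.0 a,y,h -0.0395 0.0132 0.0416 X err deg: to y 0.44 to n -5.1 Y·(d,y,n) -0.089 0.014 -0.996 F [ 0.2 -0.9 -4.4] op 0.0593 q [-0.13  0.33  1.91 -0.69  0.74 -1.6 ] p [ 0.5023 -0.1273  0.1542]
```

play_rows([
  [[0.005,0.003,0,0,-1],[0.005,0.003,0,0,-1],[0.004,0.002,0,0,-1],[0,0,0,0,-1],[-0.001,0,0,0,-1],[-0.001,0,0,0,-1],[-0.001,0,0,0,-1],[-0.001,0,0,0,-1],[-0.001,0,0,0,-1],[-0.001,0,0,0,-1]],
])

```text
time: 60.1
tool_pos: [0.5058, -0.1278, 0.1469]
tool_rot: [-1.538, 1.037, -1.157]
contact_force: [1.1, -2.7, -4.5]
opening: 0.059
```

```bash
python3 -c "
from gp import *
st8()
"
```

```text
t 60.1 a,y,h -0.0325 0.0163 0.0388 X err deg: to y 0.8 to n -4.4 Y·(d,y,n) -0.077 0.009 -0.997 F [ 1.1 -2.7 -4.5] op 0.059 q [-0.13  0.35  1.92 -0.72  0.72 -1.56] p [ 0.5058 -0.1278  0.1469]
```

play_rows([
  [[0.004,0.001,0,0,-1],[0.004,0.001,0,0,-1],[0.004,0.001,0,0,-1],[0.002,0,0,0,-1],[0,0,0,0,-1],[0,0,0,0,-1],[0,0,0,0,-1],[0,0,0,0,-1],[0,0,0,0,-1],[0,0,0,0,-1]],
])

```text
time: 61.1
tool_pos: [0.5146, -0.1293, 0.1387]
tool_rot: [-1.504, 1.029, -1.123]
contact_force: [-0.4, 0.5, 1.5]
opening: 0.0586
```

```bash
python3 -c "
from gp import *
st8()
"
```

```text
t 61.1 a,y,h -0.0231 0.0239 0.038 X err deg: to y 1.83 to n -4.01 Y·(d,y,n) -0.07 0.014 -0.997 F [-0.4  0.5  1.5] op 0.0586 q [-0.13  0.37  1.92 -0.75  0.68 -1.53] p [ 0.5146 -0.1293  0.1387]
```

play_rows([
  [[-0.002,0,-0.006,0,-1],[-0.001,0,-0.006,0,-1],[0,0,-0.004,0,-1],[0,0,0,0,-1],[0,0,0,0,-1],[0,0,0,0,-1],[0,0,0,0,-1],[0,0,0,0,-1],[0,0,0,0,-1],[0,0,0,0,-1]],
])

```text
time: 62.1
tool_pos: [0.4986, -0.1345, 0.1405]
tool_rot: [-1.5, 1.029, -1.119]
contact_force: [1.7, -2.4, -1.6]
opening: 0.0588
```

```bash
python3 -c "
from gp import *
st8()
snap('scene','sc28');snap('side','s28');snap('wrist','w28')
a=cv2.imread('pics/sc28.png')[100:300,150:360];b=cv2.imread('pics/s28.png')[70:270,190:400]
cv2.imwrite('pics/z28.png',cv2.hconcat([cv2.resize(a,(400,380)),cv2.resize(b,(400,380))]))"
```

```text
t 62.1 a,y,h -0.0252 0.0071 0.038 X err deg: to y 1.94 to n -4.03 Y·(d,y,n) -0.071 0.014 -0.997 F [ 1.7 -2.4 -1.6] op 0.0588 q [-0.15  0.34  1.96 -0.76  0.66 -1.53] p [ 0.4986 -0.1345  0.1405]
```

play_rows([
  [[0.001,0,0,0,0.32],[0,0.001,0,0,0.36],[0,0.001,0,0,0.4],[0,0,0,0,0.45],[0,0,0,0,0.5],[0,0,0,0,0.6],[0,0,0,0,0.7],[0,0,0,0,0.8],[0,0,0,0,1],[0,0,0,0,1]],
], grip_force=10)

```text
time: 63.25
tool_pos: [0.4971, -0.1328, 0.1382]
tool_rot: [-1.501, 1.031, -1.122]
contact_force: [-0.0, 0.1, -0.3]
opening: 0.0908
```

```bash
python3 -c "
from gp import *
st8()
snap('scene','sc29');snap('side','s29');snap('wrist','w29')
a=cv2.imread('pics/sc29.png')[100:300,150:360];b=cv2.imread('pics/s29.png')[70:270,190:400]
cv2.imwrite('pics/z29.png',cv2.hconcat([cv2.resize(a,(400,380)),cv2.resize(b,(400,380))]))"
```

```text
t 63.25 a,y,h -0.0246 0.0064 0.0349 X err deg: to y 1.86 to n -4.11 Y·(d,y,n) -0.072 0.016 -0.997 F [-0.   0.1 -0.3] op 0.0908 q [-0.15  0.34  1.97 -0.77  0.66 -1.52] p [ 0.4971 -0.1328  0.1382]
```

```bash
python3 -c "
from gp import *
for y in (-.075,-.07,-.065):
  print(y,[proj('wrist',[pt(-.065,y,h)])[0].round(1).tolist() for h in (0,.006,.06)], [proj('wrist',[pt(.065,y,h)])[0].round(1).tolist() for h in (0.06,)])
im=cv2.imread('pics/w29.png')[80:300,190:420]; cv2.imwrite('pics/z29w.png',cv2.resize(im,None,fx=2.6,fy=2.6,interpolation=cv2.INTER_CUBIC))
plan([pt(-.12,.006,.035)],step=.015)
"
```

```text
-0.075 [[373.2, 119.8], [357.6, 120.1], [212.5, 123.2]] [[235.3, 111.6]]
-0.07 [[372.0, 133.4], [356.7, 133.7], [213.7, 137.1]] [[235.7, 118.4]]
-0.065 [[370.9, 146.6], [355.7, 147.0], [214.9, 150.7]] [[236.1, 125.0]]
CALL [[[-0.014, 0.001, 0, 0, 1], [-0.013, 0.001, 0.001, 0, 1], [-0.014, 0.001, 0, 0, 1], [-0.013, 0.001, 0.001, 0, 1], [-0.014, 0, 0, 0, 1], [-0.014, 0.001, 0.001, 0, 1], [-0.013, 0.001, 0, 0, 1], [0, 0, 0, 0, 1], [0, 0, 0, 0, 1], [0, 0, 0, 0, 1]]]
end [ 0.4763 -0.0827  0.2162] X [ 0.223 -0.463 -0.858] Y [-0.308  0.801 -0.513] q [-0.03  0.2   1.9  -0.63  0.88 -1.61]
```

play_rows([
  [[-0.014,0.001,0,0,1],[-0.014,0.001,0,0,1],[-0.014,0.001,0,0,1],[-0.014,0.001,0,0,1],[-0.014,0.001,0,0,1],[-0.014,0.001,0,0,1],[-0.02,0.001,0,0,1],[-0.03,0,0,0,1],[-0.03,0,0,0,1],[-0.03,0,0,0,1]],
])

```text
time: 64.4
tool_pos: [0.4455, -0.0306, 0.31]
tool_rot: [-1.506, 1.038, -1.126]
contact_force: [-0.5, 0.1, 0.5]
opening: 0.0918
```

```bash
python3 -c "
from gp import *
st8()
snap('scene','sc30');snap('side','s30')
a=cv2.imread('pics/sc30.png')[140:300,170:330];b=cv2.imread('pics/s30.png')[110:270,200:360]
cv2.imwrite('pics/z30.png',cv2.hconcat([cv2.resize(a,(400,400),interpolation=cv2.INTER_CUBIC),cv2.resize(b,(400,400),interpolation=cv2.INTER_CUBIC)]))
plan([(.4,.15,.42),(.15,.45,.4),(-.24,.54,.37)],step=.045)
"
```

```text
t 64.4 a,y,h -0.2308 -0.003 0.04 X err deg: to y 1.72 to n -4.53 Y·(d,y,n) -0.08 0.014 -0.997 F [-0.5  0.1  0.5] op 0.0918 q [ 0.1   0.06  1.77 -0.55  1.17 -1.67] p [ 0.4455 -0.0306  0.31  ]
CALL [[[-0.037, 0.021, 0.006, 0, 1], [-0.037, 0.021, 0.006, 0, 1], [-0.037, 0.021, 0.006, 0, 1], [-0.037, 0.02, 0.006, 0, 1], [-0.037, 0.021, 0.006, 0, 1], [-0.02, 0.037, -0.013, 0, 1], [-0.019, 0.036, -0.013, 0, 1], [-0.02, 0.037, -0.013, 0, 1], [-0.02, 0.036, -0.013, 0, 1], [-0.019, 0.037, -0.013, 0, 1]]]
CALL [[[-0.02, 0.036, -0.013, 0, 1], [-0.02, 0.037, -0.014, 0, 1], [-0.019, 0.036, -0.013, 0, 1], [-0.02, 0.037, -0.013, 0, 1], [-0.012, 0.023, -0.036, 0, 1], [-0.011, 0.023, -0.037, 0, 1], [-0.012, 0.023, -0.036, 0, 1], [-0.011, 0.023, -0.036, 0, 1], [-0.012, 0.024, -0.037, 0, 1], [-0.011, 0.023, -0.036, 0, 1]]]
CALL [[[-0.012, 0.023, -0.036, 0, 1], [-0.011, 0.023, -0.036, 0, 1], [-0.012, 0.023, -0.037, 0, 1], [0, 0, 0, 0, 1], [0, 0, 0, 0, 1], [0, 0, 0, 0, 1], [0, 0, 0, 0, 1], [0, 0, 0, 0, 1], [0, 0, 0, 0, 1], [0, 0, 0, 0, 1]]]
end [-0.2403  0.5402  0.3704] X [ 0.226 -0.457 -0.86 ] Y [-0.309  0.804 -0.509] q [ 1.9   0.84  0.39 -0.11  2.44 -0.12]
```

play_rows([
  [[-0.037,0.021,0.006,0,1],[-0.037,0.021,0.006,0,1],[-0.037,0.021,0.006,0,1],[-0.037,0.02,0.006,0,1],[-0.037,0.021,0.006,0,1],[-0.02,0.037,-0.013,0,1],[-0.02,0.036,-0.013,0,1],[-0.02,0.037,-0.013,0,1],[-0.02,0.036,-0.013,0,1],[-0.02,0.037,-0.013,0,1]],
])

```text
time: 65.5
tool_pos: [0.2516, 0.3273, 0.4147]
tool_rot: [-1.5, 1.042, -1.122]
contact_force: [0.9, 0.6, 0.6]
opening: 0.0916
```

play_rows([
  [[-0.02,0.036,-0.013,0,-1],[-0.02,0.036,-0.014,0,-1],[-0.02,0.036,-0.013,0,-1],[-0.02,0.036,-0.013,0,-1],[-0.012,0.023,-0.036,0,-1],[-0.012,0.023,-0.037,0,-1],[-0.012,0.023,-0.036,0,-1],[-0.012,0.023,-0.036,0,-1],[-0.012,0.024,-0.037,0,-1],[-0.012,0.023,-0.036,0,-1]],
])

```text
time: 66.5
tool_pos: [-0.1376, 0.5275, 0.3886]
tool_rot: [-1.523, 1.035, -1.136]
contact_force: [0.8, 1.3, 0.5]
opening: 0.0164
```

```bash
python3 -c "
from gp import *
st8();show()
plan([(-.25,.55,.37)],step=.045)
"
```

```text
t 66.5 a,y,h -0.7176 -0.3331 -0.5182 X err deg: to y 1.42 to n -4.34 Y·(d,y,n) -0.076 0.006 -0.997 F [0.8 1.3 0.5] op 0.0164 q [ 1.76  0.69  0.63 -0.17  2.33 -0.29] p [-0.1376  0.5275  0.3886]
t 66.5 q [ 1.759  0.689  0.632 -0.174  2.335 -0.286] p [-0.1376  0.5275  0.3886]
X [ 0.215 -0.463 -0.86 ] Y [-0.318  0.799 -0.51 ] Z [0.923 0.383 0.025] F [0.8 1.3 0.5] op 0.0164
CALL [[[-0.006, 0.021, -0.032, 0, 1], [-0.007, 0.021, -0.032, 0, 1], [-0.006, 0.021, -0.032, 0, 1], [0, 0, 0, 0, 1], [0, 0, 0, 0, 1], [0, 0, 0, 0, 1], [0, 0, 0, 0, 1], [0, 0, 0, 0, 1], [0, 0, 0, 0, 1], [0, 0, 0, 0, 1]]]
end [-0.2501  0.5496  0.37  ] X [ 0.215 -0.463 -0.86 ] Y [-0.318  0.799 -0.51 ] q [ 1.9   0.89  0.28 -0.09  2.5  -0.11]
```

play_rows([
  [[-0.007,0.01,-0.041,0,-1],[-0.007,0.01,-0.041,0,-1],[-0.007,0.01,-0.041,0,-1],[-0.007,0.01,-0.035,0,-1],[-0.039,-0.023,0.001,0,-1],[-0.039,-0.023,0.001,0,-1],[-0.039,-0.023,0.001,0,-1],[-0.039,-0.023,0.001,0,-1],[-0.039,-0.023,0.001,0,-1],[-0.039,-0.023,0.001,0,-1]],
])

```text
time: 67.5
tool_pos: [-0.2968, 0.4806, 0.5094]
tool_rot: [-1.527, 1.24, -1.124]
contact_force: [0.0, -0.6, -0.1]
opening: 0.0005
```

```bash
python3 -c "
from gp import *
show()
"
```

```text
t 67.5 q [ 1.993  0.778  0.037 -0.017  2.657  0.005] p [-0.2968  0.4806  0.5094]
X [ 0.14  -0.293 -0.946] Y [-0.369  0.871 -0.324] Z [0.919 0.394 0.014] F [ 0.  -0.6 -0.1] op 0.0005
```

play_rows([
  [[-0.042,-0.015,0.001,0,-1],[-0.042,-0.014,0.001,0,-1],[-0.043,-0.012,0.001,0,-1],[-0.043,-0.011,0,0,-1],[-0.044,-0.009,0,0,-1],[-0.044,-0.007,0,0,-1],[-0.044,-0.005,0,0,-1],[-0.044,-0.003,0,0,-1],[0,0,0,0,-1],[0,0,0,0,-1]],
])

```text
time: 68.5
tool_pos: [-0.2351, 0.3837, 0.6686]
tool_rot: [-1.213, 1.553, -0.818]
contact_force: [-0.1, 0.6, -1.4]
opening: 0.0002
```

```bash
python3 -c "
from gp import *
show()
plan([(-.25,.43,.55),(0.05,.52,.42),(.4,.3,.36)],op=-1,step=.045,turn=-90)
"
```

```text
t 68.5 q [ 1.954  0.463  0.037 -0.014  2.658 -0.023] p [-0.2351  0.3837  0.6686]
X [ 0.012 -0.013 -1.   ] Y [-0.384  0.923 -0.016] Z [0.923 0.385 0.006] F [-0.1  0.6 -1.4] op 0.0002
CALL [[[0.039, 0.017, 0.001, -8.5, -1], [0.056, 0.021, 0.003, -8.5, -1], [0.058, 0.02, 0.006, -8.5, -1], [0.017, -0.016, 0.035, -8.5, -1], [0.018, -0.022, 0.034, -8.5, -1], [0.018, -0.027, 0.031, -8.5, -1], [0.018, -0.031, 0.027, -8.5, -1], [0.018, -0.035, 0.023, -8.5, -1], [0.018, -0.037, 0.017, -8.5, -1], [0.017, -0.039, 0.011, -8.5, -1]]]
CALL [[[0.017, -0.039, 0.006, -5, -1], [0.007, -0.029, -0.03, 0, -1], [0.007, -0.028, -0.029, 0, -1], [0.006, -0.029, -0.03, 0, -1], [0.007, -0.028, -0.03, 0, -1], [0.007, -0.029, -0.029, 0, -1], [0.007, -0.028, -0.03, 0, -1], [0.006, -0.029, -0.03, 0, -1], [0.007, -0.028, -0.03, 0, -1], [0.007, -0.029, -0.029, 0, -1]]]
CALL [[[0.007, -0.029, -0.03, 0, -1], [0, 0, 0, 0, -1], [0, 0, 0, 0, -1], [0, 0, 0, 0, -1], [0, 0, 0, 0, -1], [0, 0, 0, 0, -1], [0, 0, 0, 0, -1], [0, 0, 0, 0, -1], [0, 0, 0, 0, -1], [0, 0, 0, 0, -1]]]
end [0.4004 0.3    0.3595] X [ 0.012 -0.013 -1.   ] Y [-0.97  -0.241 -0.009] q [ 0.5   0.23  1.32 -0.02  1.59 -2.89]
```

```bash
python3 -c "
from gp import *
plan([(-.2,.43,.6),(0.05,.52,.42),(.4,.3,.36)],op=-1,step=.045,turn=90)
"
```

```text
CALL [[[0.034, 0.015, 0.025, 8.5, -1], [0.048, 0.022, 0.031, 8.5, -1], [0.024, 0.006, 0.033, 8.5, -1], [0.024, 0.011, 0.032, 8.5, -1], [0.025, 0.016, 0.031, 8.5, -1], [0.024, 0.02, 0.027, 8.5, -1], [0.024, 0.024, 0.024, 8.5, -1], [0.024, 0.027, 0.02, 8.5, -1], [0.025, 0.03, 0.016, 8.5, -1], [0.024, 0.032, 0.012, 8.5, -1]]]
CALL [[[0.007, 0.018, 0.037, 5, -1], [0.006, 0.021, 0.036, 0, -1], [0.007, 0.021, 0.035, 0, -1], [0.007, 0.021, 0.036, 0, -1], [0.006, 0.021, 0.035, 0, -1], [0.007, 0.02, 0.036, 0, -1], [0.007, 0.021, 0.035, 0, -1], [0.006, 0.021, 0.036, 0, -1], [0.007, 0.021, 0.035, 0, -1], [0.007, 0.021, 0.036, 0, -1]]]
end [0.3998 0.2999 0.3598] X [ 0.012 -0.013 -1.   ] Y [0.888 0.461 0.005] q [ 0.5   0.22  1.32 -0.02  1.59  0.02]
```

play_rows([
  [[0.034,0.015,0.025,8.5,-1],[0.035,0.016,0.027,8.5,-1],[0.03,0.008,0.033,8.5,-1],[0.026,0.011,0.032,8.5,-1],[0.025,0.016,0.031,8.5,-1],[0.024,0.02,0.027,8.5,-1],[0.024,0.024,0.024,8.5,-1],[0.024,0.027,0.02,8.5,-1],[0.024,0.03,0.016,8.5,-1],[0.024,0.032,0.012,8.5,-1]],
])

```text
time: 69.5
tool_pos: [0.0654, 0.5125, 0.4037]
tool_rot: [0.347, 1.565, -0.711]
contact_force: [-0.4, 0.8, -0.0]
opening: 0.0007
```

```bash
python3 go.py "[(-.05,.25,.34),(.02,.19,.26)]" 5 -1 .044
```

```text
t 69.5 q [ 1.299  0.259  1.165 -0.006  1.72   0.785] p [0.0654 0.5125 0.4037]
X [ 0.005 -0.004 -1.   ] Y [0.871 0.491 0.002] Z [ 0.491 -0.871  0.006] F [-0.4  0.8 -0. ] op 0.0007
tcp in stand [-0.7458 -0.1507  0.4037] Y ang rel stand 97.29962033817716 X in stand [ 0.006  0.003 -1.   ] Y [-0.127  0.992  0.002]
CALL [[[0.004, 0.016, 0.039, 5, -1], [0.003, 0.02, 0.037, 0, -1], [0.004, 0.019, 0.038, 0, -1], [0.003, 0.02, 0.037, 0, -1], [0.004, 0.02, 0.037, 0, -1], [0.004, 0.019, 0.038, 0, -1], [0.003, 0.02, 0.037, 0, -1], [0.004, 0.019, 0.038, 0, -1], [0.003, 0.02, 0.037, 0, -1], [0.004, 0.019, 0.037, 0, -1]]]
CALL [[[0.004, 0.02, 0.038, 0, -1], [0.003, 0.02, 0.037, 0, -1], [0.004, 0.019, 0.038, 0, -1], [0.004, 0.02, 0.037, 0, -1], [0.003, 0.019, 0.037, 0, -1], [0.004, 0.02, 0.038, 0, -1], [0.003, 0.019, 0.037, 0, -1], [0.004, 0.02, 0.037, 0, -1], [0.004, 0.02, 0.038, 0, -1], [0.027, -0.021, 0.022, 0, -1]]]
CALL [[[0.026, -0.021, 0.023, 0, -1], [0.027, -0.021, 0.022, 0, -1], [0, 0, 0, 0, -1], [0, 0, 0, 0, -1], [0, 0, 0, 0, -1], [0, 0, 0, 0, -1], [0, 0, 0, 0, -1], [0, 0, 0, 0, -1], [0, 0, 0, 0, -1], [0, 0, 0, 0, -1]]]
end [ 0.6697 -0.0686  0.2598] X [ 0.005 -0.004 -1.   ] Y [0.911 0.413 0.003] q [-0.21  0.61  1.   -0.    1.53 -0.64]
```

play_rows([
  [[0.004,0.016,0.039,6,-1],[0.003,0.02,0.037,0,-1],[0.004,0.019,0.038,0,-1],[0.003,0.02,0.037,0,-1],[0.004,0.02,0.037,0,-1],[0.004,0.019,0.038,0,-1],[0.003,0.02,0.037,0,-1],[0.004,0.019,0.038,0,-1],[0.003,0.02,0.037,0,-1],[0.004,0.019,0.037,0,-1]],
])

```text
time: 70.5
tool_pos: [0.4038, 0.2329, 0.3584]
tool_rot: [-0.703, 1.547, -1.876]
contact_force: [0.8, 0.4, -0.7]
opening: 0.0002
```

```bash
python3 go.py "[(-.05,.25,.34),(.02,.185,.26)]" 0 -1 .044
```

```text
t 70.5 q [ 0.371  0.17   1.398 -0.018  1.588 -0.027] p [0.4038 0.2329 0.3584]
X [-0.007 -0.022 -1.   ] Y [ 0.922  0.388 -0.015] Z [ 0.388 -0.922  0.018] F [ 0.8  0.4 -0.7] op 0.0002
tcp in stand [-0.3594  0.0575  0.3584] Y ang rel stand 90.69734686464184 X in stand [ 0.018 -0.015 -1.   ] Y [-0.012  1.    -0.015]
CALL [[[0.002, 0.021, 0.035, 0, -1], [0.003, 0.021, 0.034, 0, -1], [0.002, 0.021, 0.035, 0, -1], [0.002, 0.021, 0.034, 0, -1], [0.003, 0.021, 0.035, 0, -1], [0.002, 0.021, 0.034, 0, -1], [0.002, 0.021, 0.035, 0, -1], [0.003, 0.021, 0.035, 0, -1], [0.002, 0.021, 0.034, 0, -1], [0.027, -0.022, 0.023, 0, -1]]]
CALL [[[0.028, -0.021, 0.022, 0, -1], [0.027, -0.022, 0.023, 0, -1], [0, 0, 0, 0, -1], [0, 0, 0, 0, -1], [0, 0, 0, 0, -1], [0, 0, 0, 0, -1], [0, 0, 0, 0, -1], [0, 0, 0, 0, -1], [0, 0, 0, 0, -1], [0, 0, 0, 0, -1]]]
end [ 0.6644 -0.0708  0.2601] X [-0.007 -0.022 -1.   ] Y [ 0.922  0.388 -0.015] q [-0.21  0.6   1.   -0.02  1.53 -0.61]
```

play_rows([
  [[0.004,0.014,0.036,0,-1],[0.004,0.014,0.036,0,-1],[0.004,0.014,0.036,0,-1],[0.004,0.014,0.036,0,-1],[0.004,0.014,0.036,0,-1],[0.004,0.014,0.036,0,-1],[0.004,0.013,0.036,0,-1],[0.004,0.012,0.036,0,-1],[0.004,0.01,0.03,0,-1],[0,0,0,0,-1]],
])

```text
time: 71.5
tool_pos: [0.6457, -0.0344, 0.3143]
tool_rot: [-1.182, 1.539, -2.364]
contact_force: [-1.1, -0.3, -0.0]
opening: 0.0004
```

```bash
python3 go.py "[(.02,.185,.24),(.02,.185,.14)]" 0 -1 .022; python3 -c "
from h import *
snap('scene','sc31');snap('side','s31')
import cv2
a=cv2.imread('pics/sc31.png')[100:300,150:360];b=cv2.imread('pics/s31.png')[70:270,190:400]
cv2.imwrite('pics/z31.png',cv2.hconcat([cv2.resize(a,(400,380)),cv2.resize(b,(400,380))]))"
```

```text
t 71.5 q [-0.159  0.556  0.947 -0.025  1.657 -0.55 ] p [ 0.6457 -0.0344  0.3143]
X [-0.022 -0.022 -1.   ] Y [ 0.925  0.379 -0.029] Z [ 0.38  -0.925  0.012] F [-1.1 -0.3 -0. ] op 0.0004
tcp in stand [-0.0207  0.1811  0.3143] Y ang rel stand 90.1749482432699 X in stand [ 0.012 -0.029 -1.   ] Y [-0.003  1.    -0.029]
CALL [[[0.019, 0.001, 0.01, 0, -1], [0.018, 0.002, 0.01, 0, -1], [0.019, 0.001, 0.01, 0, -1], [0.018, 0.002, 0.01, 0, -1], [0.02, 0.001, -0, 0, -1], [0.02, 0, -0, 0, -1], [0.02, 0.001, -0.001, 0, -1], [0.02, 0, 0, 0, -1], [0.02, 0.001, -0, 0, -1], [0, 0, 0, 0, -1]]]
end [ 0.6649 -0.0707  0.1404] X [-0.022 -0.022 -1.   ] Y [ 0.925  0.379 -0.029] q [-0.21  0.69  1.18 -0.03  1.29 -0.59]
```

play_rows([
  [[0.019,0.001,0.01,0,-1],[0.018,0.001,0.01,0,-1],[0.019,0.001,0.01,0,-1],[0.018,0.001,0.01,0,-1],[0.02,0.001,0,0,-1],[0.02,0,0,0,-1],[0.02,0,0,0,-1],[0.02,0,0,0,-1],[0.014,0,0,0,-1],[0,0,0,0,-1]],
])

```text
time: 72.6
tool_pos: [0.657, -0.057, 0.1494]
tool_rot: [-1.112, 1.547, -2.277]
contact_force: [0.3, 0.0, -0.4]
opening: 0.0004
```

```bash
python3 go.py "[(.02,.14,.138)]" 0 -1 .01; python3 -c "
from h import *
snap('scene','sc32');snap('side','s32')
import cv2
a=cv2.imread('pics/sc32.png')[100:300,150:360];b=cv2.imread('pics/s32.png')[70:270,190:400]
cv2.imwrite('pics/z32.png',cv2.hconcat([cv2.resize(a,(400,380)),cv2.resize(b,(400,380))]))"
```

```text
t 72.6 q [-0.192  0.659  1.208 -0.022  1.286 -0.591] p [ 0.657  -0.057   0.1494]
X [-0.016 -0.018 -1.   ] Y [ 0.919  0.394 -0.022] Z [ 0.394 -0.919  0.011] F [ 0.3  0.  -0.4] op 0.0004
tcp in stand [0.0045 0.183  0.1494] Y ang rel stand 91.10607269867988 X in stand [ 0.011 -0.021 -1.   ] Y [-0.019  1.    -0.022]
CALL [[[0.002, -0.009, 0.003, 0, -1], [0.003, -0.008, 0.003, 0, -1], [0.002, -0.009, 0.003, 0, -1], [0.003, -0.008, 0.003, 0, -1], [0.002, -0.009, 0.003, 0, -1], [0, 0, 0, 0, -1], [0, 0, 0, 0, -1], [0, 0, 0, 0, -1], [0, 0, 0, 0, -1], [0, 0, 0, 0, -1]]]
end [ 0.6232 -0.0877  0.1384] X [-0.016 -0.018 -1.   ] Y [ 0.919  0.394 -0.022] q [-0.25  0.61  1.33 -0.02  1.21 -0.65]
```

play_rows([
  [[0.003,-0.008,0.004,0,-1],[0.003,-0.008,0.004,0,-1],[0.003,-0.009,0.003,0,-1],[0.002,-0.009,0.003,0,-1],[0,-0.009,0.002,0,-1],[0,-0.009,0,0,-1],[0,-0.008,0,0,-1],[0,0,0,0,-1],[0,0,0,0,-1],[0,0,0,0,-1]],
])

```text
time: 73.7
tool_pos: [0.6064, -0.0994, 0.146]
tool_rot: [-0.571, 1.55, -1.737]
contact_force: [0.1, 1.5, -0.5]
opening: 0.0001
```

```bash
python3 go.py "[(.02,.105,.138)]" 0 -1 .01; python3 -c "
from h import *
snap('scene','sc33');snap('side','s33')
import cv2
a=cv2.imread('pics/sc33.png')[100:300,150:360];b=cv2.imread('pics/s33.png')[70:270,190:400]
cv2.imwrite('pics/z33.png',cv2.hconcat([cv2.resize(a,(400,380)),cv2.resize(b,(400,380))]))"
```

```text
t 73.7 q [-0.277  0.573  1.378 -0.022  1.188 -0.673] p [ 0.6064 -0.0994  0.146 ]
X [-0.003 -0.02  -1.   ] Y [ 0.919  0.393 -0.011] Z [ 0.394 -0.919  0.017] F [ 0.1  1.5 -0.5] op 0.0001
tcp in stand [0.0247 0.1202 0.146 ] Y ang rel stand 91.05895870257598 X in stand [ 0.017 -0.011 -1.   ] Y [-0.018  1.    -0.011]
CALL [[[0.004, -0.008, -0.002, 0, -1], [0.004, -0.007, -0.003, 0, -1], [0, 0, 0, 0, -1], [0, 0, 0, 0, -1], [0, 0, 0, 0, -1], [0, 0, 0, 0, -1], [0, 0, 0, 0, -1], [0, 0, 0, 0, -1], [0, 0, 0, 0, -1], [0, 0, 0, 0, -1]]]
end [ 0.5907 -0.1006  0.1379] X [-0.003 -0.02  -1.   ] Y [ 0.919  0.393 -0.011] q [-0.29  0.55  1.44 -0.02  1.15 -0.68]
```

play_rows([
  [[0.002,-0.007,-0.001,0,-1],[0.002,-0.007,0,0,-1],[0.001,-0.006,0,0,-1],[0,-0.005,0,0,-1],[0,-0.004,0,0,-1],[0,0,0,0,-1],[0,0,0,0,-1],[0,0,0,0,-1],[0,0,0,0,-1],[0,0,0,0,-1]],
])

```text
time: 74.8
tool_pos: [0.5882, -0.1064, 0.1426]
tool_rot: [0.657, 1.541, -0.51]
contact_force: [5.1, 1.8, -1.0]
opening: 0.0004
```

```bash
python3 go.py "[(.02,.1,.14)]" 0 -1 .01
```

```text
t 74.8 q [-0.304  0.532  1.462 -0.007  1.118 -0.705] p [ 0.5882 -0.1064  0.1426]
X [ 0.026 -0.014 -1.   ] Y [0.919 0.393 0.018] Z [ 0.393 -0.919  0.024] F [ 5.1  1.8 -1. ] op 0.0004
tcp in stand [0.0244 0.1007 0.1426] Y ang rel stand 91.05824749072615 X in stand [ 0.023  0.019 -1.   ] Y [-0.018  1.     0.018]
CALL [[[0.002, -0.001, -0.004, 0, -1], [0, 0, 0, 0, -1], [0, 0, 0, 0, -1], [0, 0, 0, 0, -1], [0, 0, 0, 0, -1], [0, 0, 0, 0, -1], [0, 0, 0, 0, -1], [0, 0, 0, 0, -1], [0, 0, 0, 0, -1], [0, 0, 0, 0, -1]]]
end [ 0.5858 -0.1029  0.1404] X [ 0.026 -0.014 -1.   ] Y [0.919 0.393 0.018] q [-0.3   0.53  1.47 -0.01  1.11 -0.7 ]
```

play_rows([
  [[0,-0.004,0,0,-1],[0,-0.004,0,0,-1],[0,-0.004,0,0,-1],[0,-0.004,0,0,-1],[0,0,0,0,-1],[0,0,0,0,-1],[0,0,0,0,-1],[0,0,0,0,-1],[0,0,0,0,-1],[0,0,0,0,-1]],
])

```text
time: 75.8
tool_pos: [0.5889, -0.1061, 0.1433]
tool_rot: [1.092, 1.508, -0.076]
contact_force: [5.1, 1.9, -0.9]
opening: 0.0004
```

```bash
python3 go.py "[(.02,.1,.14)]" 0 -1 .01;  python3 -c "
from h import *
snap('scene','sc34');snap('side','s34')
import cv2
a=cv2.imread('pics/sc34.png')[140:300,170:330];b=cv2.imread('pics/s34.png')[110:270,200:360]
cv2.imwrite('pics/z34.png',cv2.hconcat([cv2.resize(a,(400,400)),cv2.resize(b,(400,400))]))"
```

```text
t 75.8 q [-0.314  0.515  1.493  0.017  1.073 -0.724] p [ 0.5889 -0.1061  0.1433]
X [ 0.063 -0.005 -0.998] Y [0.918 0.392 0.056] Z [ 0.391 -0.92   0.029] F [ 5.1  1.9 -0.9] op 0.0004
tcp in stand [0.0244 0.1014 0.1433] Y ang rel stand 90.99825983231514 X in stand [ 0.028  0.056 -0.998] Y [-0.017  0.998  0.056]
CALL [[[0.003, -0.002, -0.004, 0, -1], [0, 0, 0, 0, -1], [0, 0, 0, 0, -1], [0, 0, 0, 0, -1], [0, 0, 0, 0, -1], [0, 0, 0, 0, -1], [0, 0, 0, 0, -1], [0, 0, 0, 0, -1], [0, 0, 0, 0, -1], [0, 0, 0, 0, -1]]]
end [ 0.5857 -0.103   0.14  ] X [ 0.063 -0.005 -0.998] Y [0.918 0.392 0.056] q [-0.31  0.51  1.51  0.02  1.06 -0.72]
```

play_rows([
  [[0,-0.012,0,0,-1],[0,-0.014,0,0,-1],[0,-0.014,0,0,-1],[0,0.004,0,0,-1],[0,0.008,0,0,-1],[0,0.008,0,0,-1],[0,0.008,0,0,-1],[0,0.01,0,0,-1],[-0.02,0.008,0,0,-1],[-0.03,0,0,0,-1]],
])

```text
time: 76.9
tool_pos: [0.6235, -0.0874, 0.1967]
tool_rot: [1.314, 1.435, 0.139]
contact_force: [0.7, 0.0, 0.1]
opening: 0.0004
```

```bash
python3 go.py "[(.02,.2,.3)]" 0 -1 .04
```

```text
t 76.9 q [-0.29   0.484  1.394  0.062  1.141 -0.708] p [ 0.6235 -0.0874  0.1967]
X [ 0.134  0.019 -0.991] Y [0.914 0.384 0.131] Z [ 0.383 -0.923  0.034] F [0.7 0.  0.1] op 0.0004
tcp in stand [0.0201 0.1405 0.1967] Y ang rel stand 90.7046955447416 X in stand [ 0.033  0.131 -0.991] Y [-0.012  0.991  0.131]
CALL [[[-0.032, 0.024, 0.001, 0, -1], [-0.031, 0.024, 0.002, 0, -1], [-0.032, 0.024, 0.001, 0, -1], [0, 0, 0, 0, -1], [0, 0, 0, 0, -1], [0, 0, 0, 0, -1], [0, 0, 0, 0, -1], [0, 0, 0, 0, -1], [0, 0, 0, 0, -1], [0, 0, 0, 0, -1]]]
end [ 0.6782 -0.065   0.3003] X [ 0.134  0.019 -0.991] Y [0.914 0.384 0.131] q [-0.23  0.53  1.04  0.05  1.45 -0.63]
```

play_rows([
  [[-0.032,0.024,0.0015,0,-1],[-0.032,0.024,0.0015,0,-1],[-0.032,0.024,0.0015,0,-1],[0,0,0,0,-1],[0,0,0,0,-1],[0,0,0,0,-1],[0,0,0,0,-1],[0,0,0,0,-1],[0,0,0,0,-1],[0,0,0,0,-1]],
])

```text
time: 77.9
tool_pos: [0.6776, -0.0672, 0.3047]
tool_rot: [1.309, 1.443, 0.129]
contact_force: [0.7, -0.6, 0.3]
opening: 0.0006
```

```bash
cat h.py | head -60
cat > ov.py <<'E'
import sys,numpy as np,cv2
from h import *
from cell import robot
st=np.load('st.npy'); n=sys.argv[1]
out=[]
for cam,(r,c) in (('scene',(140,170)),('side',(110,200))):
    im=robot.read_camera(cam); cv2.imwrite(f'pics/{cam}_{n}.png',im[:,:,::-1])
    b=im[r:r+160,c:c+160,::-1].copy()
    out.append(cv2.resize(b,(400,400),interpolation=cv2.INTER_CUBIC))
cv2.imwrite(f'pics/{n}.png',np.hstack(out))
for cam in('scene','side'):
  for l in('lever_tip','stop_top'):
    print(cam,l,[(np.round(d['point'],1),round(d['score'],2)) for d in robot.spot_in(cam,l)[:2]])
E
python3 ov.py v40
```

```text
import numpy as np, cv2
from cell import robot
from scipy.spatial.transform import Rotation as R
def snap(cam,name):
    im=robot.read_camera(cam); cv2.imwrite(f'pics/{name}.png',cv2.cvtColor(im,cv2.COLOR_RGB2BGR)); return im
def proj(cam,P):
    c=robot.get_calibration(cam); P=np.atleast_2d(P); V=np.array(c['view']);K=np.array(c['mtx'])
    q=(V@np.c_[P,np.ones(len(P))].T)[:3]; q=np.array([q[0],-q[1],-q[2]]); u=K@q; return (u[:2]/u[2]).T
def ray(cam,uv):
    c=robot.get_calibration(cam); V=np.array(c['view']);K=np.array(c['mtx'])
    d=np.linalg.inv(K)@np.array([uv[0],uv[1],1]); d=np.array([d[0],-d[1],-d[2]])
    Rm=V[:3,:3]; o=-Rm.T@V[:3,3]; d=Rm.T@d; return o,d/np.linalg.norm(d)
def onz(cam,uv,z):
    o,d=ray(cam,uv); return o+d*(z-o[2])/d[2]
def tri(obs):
    A=np.zeros((3,3));b=np.zeros(3)
    for cam,uv in obs:
        o,d=ray(cam,uv); M=np.eye(3)-np.outer(d,d); A+=M;b+=M@o
    return np.linalg.solve(A,b)
def S2W(st,P):
    x,y,a=st; P=np.atleast_2d(P); c,s=np.cos(a),np.sin(a)
    return np.c_[x+c*P[:,0]-s*P[:,1], y+s*P[:,0]+c*P[:,1], P[:,2]]
def show():
    o=robot.observe(); T=R.from_euler('xyz',o['tool_rot']).as_matrix()
    print('t',o['time'],'q',np.round(o['qpos'],3),'p',np.round(o['tool_pos'],4)); print('X',np.round(T[:,0],3),'Y',np.round(T[:,1],3),'Z',np.round(T[:,2],3),'F',np.round(o['contact_force'],1),'op',round(o['opening'],4))
scene lever_tip [(array([199.9, 258.5]), 0.74)]
scene stop_top [(array([248.3, 237.4]), 0.77), (array([243.1, 260.8]), 0.61)]
side lever_tip [(array([238.8, 191.7]), 0.7)]
side stop_top [(array([268.4, 210.5]), 0.78), (array([266.2, 223.6]), 0.31)]
```

View pics/v40.png

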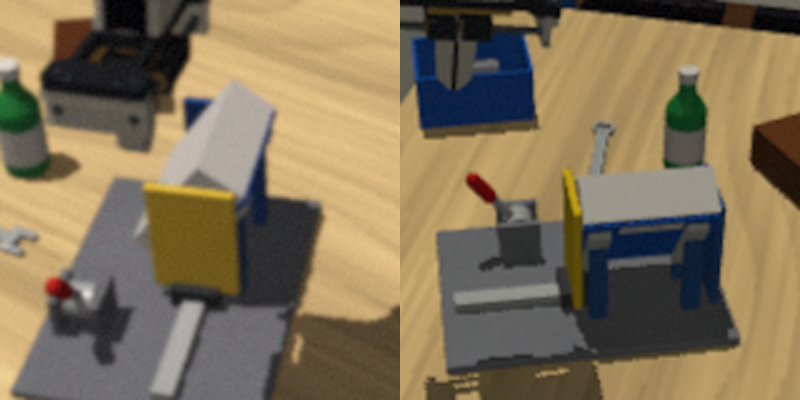

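The stop stands against the box in both views, and the red lever leans away at about (58,288) left and (480,187) right. I'll measure both.

```bash
cat > ov2.py <<'E'
import sys,numpy as np,cv2
from h import *
st=np.load('st.npy'); n=sys.argv[1]; tr=float(sys.argv[2])
a=st[2]
def W2S(p): d=np.array(p)-[st[0],st[1],0]; c,s=np.cos(a),np.sin(a); return np.round([c*d[0]+s*d[1],-s*d[0]+c*d[1],d[2]],4)
print('tip',W2S(tri([('scene',(199.9,258.5)),('side',(238.8,191.7))])))
out=[]
yi=.135-tr; yo=yi+.010
for cam,(r,c) in (('scene',(140,170)),('side',(110,200))):
    im=cv2.imread(f'pics/{cam}_{n}.png')[r:r+160,c:c+160]; b=cv2.resize(im,(400,400),interpolation=cv2.INTER_CUBIC)
    def L(P,col):
        q=((proj(cam,S2W(st,np.array(P)))-[c,r]+.5)*2.5).astype(int); cv2.polylines(b,[q],False,col,1)
    # stop x extent from -25..65? use centre 20
    for y,col in((yi,(0,0,255)),(yo,(255,0,255))): L([(-.025,y,.03),(-.025,y,.162),(.065,y,.162),(.065,y,.03)],col)
    L([(-.1,-.078,.15),(.06,-.078,.15)],(0,255,0))
    L([(.125,.13,.045),(.125,.13+.085*.707,.045+.085*.707)],(0,255,0))
    out.append(b)
cv2.imwrite(f'pics/o_{n}_{int(tr*1000)}.png',np.hstack(out))
E
python3 ov2.py v40 .063; python3 go.py "[(.125,.235,.25),(.125,.235,.12)]" 0 -1 .03
```

```text
tip [0.121  0.1549 0.0792]
t 78.2 q [-0.232  0.531  1.019  0.045  1.471 -0.625] p [ 0.6779 -0.067   0.3053]
X [ 0.127  0.016 -0.992] Y [0.917 0.38  0.124] Z [ 0.379 -0.925  0.034] F [ 0.   0.3 -0.1] op 0.0006
tcp in stand [0.0216 0.1986 0.3053] Y ang rel stand 90.41660527166448 X in stand [ 0.033  0.124 -0.992] Y [-0.007  0.992  0.124]
CALL [[[0.013, 0.006, 0.02, 0, -1], [0.012, 0.005, 0.021, 0, -1], [0.013, 0.006, 0.02, 0, -1], [0.012, 0.006, 0.02, 0, -1], [0.013, 0.005, 0.021, 0, -1], [0.026, -0.003, -0.001, 0, -1], [0.025, -0.003, -0.001, 0, -1], [0.026, -0.003, -0.001, 0, -1], [0.026, -0.004, -0.001, 0, -1], [0.026, -0.003, -0.001, 0, -1]]]
end [ 0.7501 -0.1488  0.1195] X [ 0.127  0.016 -0.992] Y [0.917 0.38  0.124] q [-0.32  0.81  1.01  0.06  1.21 -0.73]
```

View pics/o_v40_63.png

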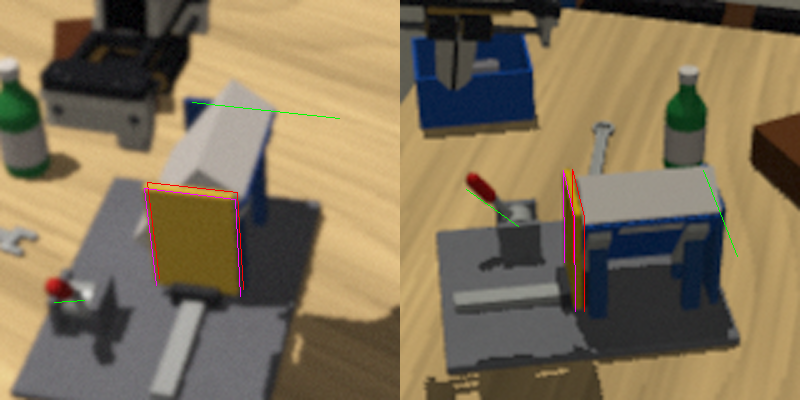

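The stop overlays the 63 mm travel model and touches the box, so it is home. Next is the lever.

play_rows([
  [[0.013,0.006,0.02,0,-1],[0.012,0.005,0.021,0,-1],[0.013,0.006,0.02,0,-1],[0.012,0.006,0.02,0,-1],[0.013,0.005,0.021,0,-1],[0.02,-0.003,-0.001,0,-1],[0.02,-0.003,-0.001,0,-1],[0.02,-0.003,-0.001,0,-1],[0,0,0,0,-1],[0,0,0,0,-1]],
])

```text
time: 79.2
tool_pos: [0.7528, -0.1526, 0.1871]
tool_rot: [1.294, 1.438, 0.116]
contact_force: [0.0, 0.2, 0.6]
opening: 0.0004
```

```bash
python3 ov.py v41; python3 go.py "[(.125,.232,.095),(.125,.08,.095)]" 0 -1 .02
```

```text
scene lever_tip [(array([197.6, 255.9]), 0.56)]
scene stop_top [(array([246.4, 239.2]), 0.55)]
side lever_tip [(array([241.4, 191.1]), 0.72)]
side stop_top [(array([268.3, 208.8]), 0.8)]
t 79.5 q [-0.323  0.766  0.907  0.058  1.347 -0.725] p [ 0.7529 -0.1526  0.1877]
X [ 0.133  0.015 -0.991] Y [0.915 0.381 0.129] Z [ 0.38  -0.924  0.037] F [ 0.6 -0.5  0.4] op 0.0002
tcp in stand [0.1291 0.2359 0.1877] Y ang rel stand 90.49995092454924 X in stand [ 0.036  0.129 -0.991] Y [-0.009  0.992  0.129]
CALL [[[0.018, -0.003, -0.001, 0, -1], [0.018, -0.003, -0.002, 0, -1], [0.019, -0.004, -0.001, 0, -1], [0.018, -0.003, -0.002, 0, -1], [0.018, -0.003, -0.001, 0, -1], [-0.002, -0.019, -0, 0, -1], [-0.003, -0.019, -0, 0, -1], [-0.002, -0.018, -0, 0, -1], [-0.003, -0.019, -0, 0, -1], [-0.002, -0.019, -0.001, 0, -1]]]
CALL [[[-0.003, -0.019, 0, 0, -1], [-0.002, -0.019, 0, 0, -1], [-0.002, -0.019, 0, 0, -1], [0, 0, 0, 0, -1], [0, 0, 0, 0, -1], [0, 0, 0, 0, -1], [0, 0, 0, 0, -1], [0, 0, 0, 0, -1], [0, 0, 0, 0, -1], [0, 0, 0, 0, -1]]]
end [ 0.6066 -0.2074  0.0945] X [ 0.133  0.015 -0.991] Y [0.915 0.381 0.129] q [-0.49  0.61  1.47  0.09  0.95 -0.93]
```

View pics/v41.png

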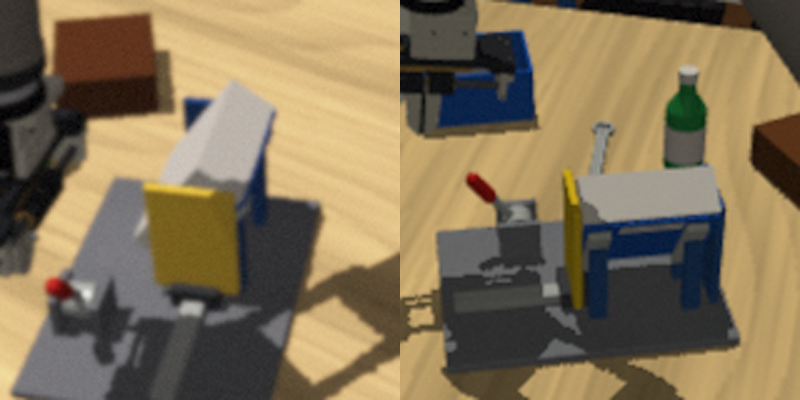

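play_rows([
  [[0.018,-0.003,-0.001,0,-1],[0.018,-0.003,-0.002,0,-1],[0.018,-0.004,-0.001,0,-1],[0.018,-0.003,-0.002,0,-1],[0.016,-0.003,-0.001,0,-1],[0,0,0,0,-1],[0,0,0,0,-1],[-0.002,-0.012,0,0,-1],[-0.002,-0.012,0,0,-1],[-0.002,-0.012,0,0,-1]],
])

```text
time: 80.5
tool_pos: [0.7214, -0.164, 0.11]
tool_rot: [1.246, 1.412, 0.069]
contact_force: [8.7, 10.5, 14.5]
opening: 0.0007
```

```bash
python3 ov.py v42; python3 go.py "[(.125,.08,.095)]" 0 -1 .018
```

```text
scene lever_tip [(array([201.9, 258.9]), 0.51), (array([296.8, 343.4]), 0.47)]
scene stop_top [(array([236.3, 264.3]), 0.73)]
side lever_tip [(array([240.5, 191.4]), 0.67)]
side stop_top [(array([267.8, 212.1]), 0.78)]
t 80.8 q [-0.356  0.749  1.157  0.071  1.091 -0.779] p [ 0.7213 -0.1652  0.1106]
X [ 0.157  0.008 -0.988] Y [0.911 0.384 0.148] Z [ 0.381 -0.923  0.053] F [4.6 1.7 5.7] op 0.0008
tcp in stand [0.1289 0.2018 0.1106] Y ang rel stand 90.7430865171927 X in stand [ 0.051  0.149 -0.988] Y [-0.013  0.989  0.148]
CALL [[[-0, -0.018, -0.001, 0, -1], [-0.001, -0.017, -0, 0, -1], [-0, -0.018, -0.001, 0, -1], [-0.001, -0.017, -0.001, 0, -1], [-0, -0.018, -0.001, 0, -1], [-0.001, -0.017, -0, 0, -1], [0, -0.018, -0.001, 0, -1], [0, 0, 0, 0, -1], [0, 0, 0, 0, -1], [0, 0, 0, 0, -1]]]
end [ 0.6069 -0.2075  0.095 ] X [ 0.157  0.009 -0.988] Y [0.911 0.384 0.148] q [-0.49  0.6   1.5   0.1   0.91 -0.94]
```

View pics/v42.png

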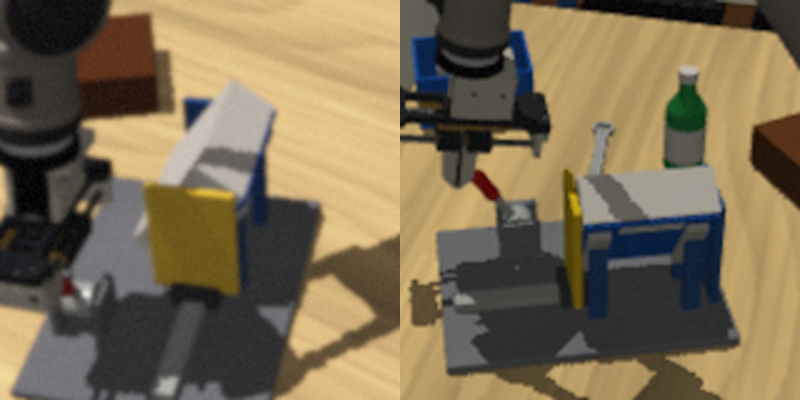

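The force went up on contact, with the fingertip barely below the grip. I'll back off, go lower and then push.

play_rows([
  [[0,0.015,0,0,-1],[0,0.015,0,0,-1],[0,0,0,0,-1],[0,0,0,0,-1],[0.012,-0.002,-0.001,0,-1],[0.012,-0.002,-0.001,0,-1],[0,0,0,0,-1],[0,0,0,0,-1],[0,0,0,0,-1],[0,0,0,0,-1]],
])

```text
time: 81.8
tool_pos: [0.7496, -0.1552, 0.0961]
tool_rot: [1.208, 1.405, 0.031]
contact_force: [0.4, -0.6, 0.2]
opening: 0.0006
```

```bash
python3 ov.py v43; python3 go.py "[(.125,.15,.09),(.125,.08,.09)]" 0 -1 .018
```

```text
scene lever_tip [(array([200.3, 259.3]), 0.66)]
scene stop_top [(array([246.5, 238.1]), 0.62)]
side lever_tip [(array([268.4, 206.8]), 0.6), (array([236.8, 191.4]), 0.58)]
side stop_top [(array([270.2, 211.6]), 0.82)]
t 82.1 q [-0.328  0.805  1.087  0.065  1.095 -0.748] p [ 0.7497 -0.155   0.0963]
X [ 0.165  0.005 -0.986] Y [0.91  0.384 0.155] Z [ 0.379 -0.924  0.059] F [-0.1  0.2  0.2] op 0.0004
tcp in stand [0.1302 0.232  0.0963] Y ang rel stand 90.72910283537091 X in stand [ 0.058  0.155 -0.986] Y [-0.013  0.988  0.155]
CALL [[[-0.001, -0.016, -0.001, 0, -1], [-0.002, -0.017, -0.001, 0, -1], [-0.001, -0.016, -0.001, 0, -1], [-0.001, -0.017, -0.001, 0, -1], [-0.002, -0.016, -0.002, 0, -1], [-0.003, -0.017, 0, 0, -1], [-0.002, -0.018, 0, 0, -1], [-0.003, -0.017, 0, 0, -1], [-0.003, -0.017, 0, 0, -1], [0, 0, 0, 0, -1]]]
end [ 0.607  -0.2072  0.0904] X [ 0.165  0.005 -0.986] Y [0.911 0.383 0.155] q [-0.49  0.6   1.51  0.11  0.89 -0.95]
```

View pics/v43.png

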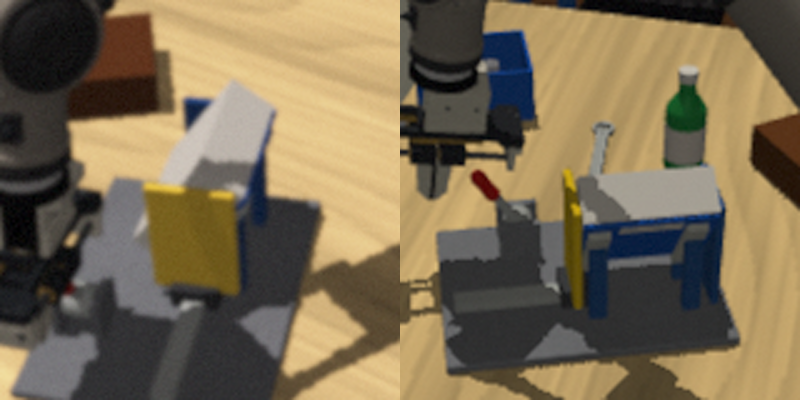

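play_rows([
  [[0.007,-0.013,-0.003,0,-1],[0.001,-0.016,-0.003,0,-1],[-0.001,-0.016,-0.001,0,-1],[-0.001,-0.016,-0.001,0,-1],[-0.001,-0.016,-0.001,0,-1],[-0.001,-0.016,-0.001,0,-1],[0,0,0,0,-1],[0,0,0,0,-1],[0,0,0,0,-1],[0,0,0,0,-1]],
])

```text
time: 83.1
tool_pos: [0.6675, -0.1813, 0.0834]
tool_rot: [1.18, 1.385, 0.006]
contact_force: [0.3, 0.3, -0.1]
opening: 0.0003
```

```bash
python3 ov.py v44; python3 go.py "[(.125,.08,.09)]" 0 -1 .018
```

```text
scene lever_tip [(array([200.2, 258.3]), 0.64)]
scene stop_top [(array([246.3, 235.2]), 0.92), (array([243.9, 267.3]), 0.5)]
side lever_tip [(array([247.9, 192.2]), 0.52)]
side stop_top [(array([268.1, 209. ]), 0.6)]
t 83.4 q [-0.411  0.679  1.385  0.095  0.909 -0.859] p [ 0.667  -0.1814  0.0832]
X [ 0.185  0.001 -0.983] Y [0.907 0.386 0.171] Z [ 0.379 -0.923  0.07 ] F [-0.9  0.   0.4] op 0.0001
tcp in stand [0.1235 0.1454 0.0832] Y ang rel stand 90.93564716921786 X in stand [ 0.068  0.171 -0.983] Y [-0.016  0.985  0.171]
CALL [[[-0.004, -0.016, 0, 0, -1], [-0.005, -0.016, 0.001, 0, -1], [-0.004, -0.016, 0, 0, -1], [-0.005, -0.016, 0.001, 0, -1], [0, 0, 0, 0, -1], [0, 0, 0, 0, -1], [0, 0, 0, 0, -1], [0, 0, 0, 0, -1], [0, 0, 0, 0, -1], [0, 0, 0, 0, -1]]]
end [ 0.6065 -0.2077  0.0901] X [ 0.185  0.001 -0.983] Y [0.907 0.386 0.171] q [-0.49  0.59  1.53  0.12  0.86 -0.96]
```

View pics/v44.png

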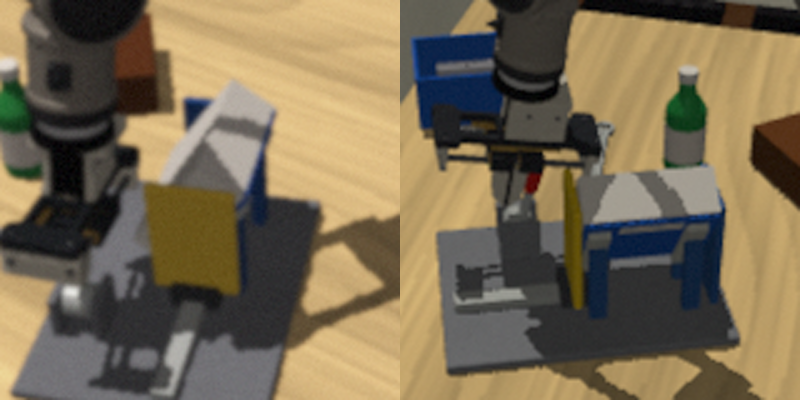

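play_rows([
  [[-0.003,-0.015,0,0,-1],[-0.004,-0.015,0.001,0,-1],[-0.003,-0.012,0,0,-1],[-0.002,-0.008,0,0,-1],[0,0,0,0,-1],[0,0,0,0,-1],[0,0,0,0,-1],[0,0,0,0,-1],[0,0,0,0,-1],[0,0,0,0,-1]],
])

```text
time: 84.4
tool_pos: [0.6293, -0.1999, 0.0925]
tool_rot: [1.175, 1.359, -0.0]
contact_force: [-0.2, 0.7, 2.9]
opening: 0.0005
```

```bash
python3 ov.py v45; python3 go.py "[(.125,.08,.09)]" 0 -1 .018
```

```text
scene lever_tip [(array([203.4, 256.3]), 0.66)]
scene stop_top [(array([247.8, 237.2]), 0.81)]
side lever_tip [(array([251.2, 194.9]), 0.58)]
side stop_top [(array([267.3, 211.7]), 0.94)]
t 84.7 q [-0.47   0.61   1.499  0.127  0.848 -0.94 ] p [ 0.6293 -0.1999  0.0926]
X [ 0.21  -0.    -0.978] Y [0.902 0.385 0.194] Z [ 0.377 -0.923  0.081] F [0.4 0.9 1.1] op 0.0002
tcp in stand [0.1264 0.1036 0.0926] Y ang rel stand 91.0237211153399 X in stand [ 0.079  0.194 -0.978] Y [-0.018  0.981  0.194]
CALL [[[-0.001, -0.012, -0.001, 0, -1], [-0.001, -0.012, -0, 0, -1], [0, 0, 0, 0, -1], [0, 0, 0, 0, -1], [0, 0, 0, 0, -1], [0, 0, 0, 0, -1], [0, 0, 0, 0, -1], [0, 0, 0, 0, -1], [0, 0, 0, 0, -1], [0, 0, 0, 0, -1]]]
end [ 0.607  -0.2079  0.0898] X [ 0.21  -0.    -0.978] Y [0.902 0.385 0.194] q [-0.5   0.58  1.56  0.14  0.82 -0.98]
```

View pics/v45.png

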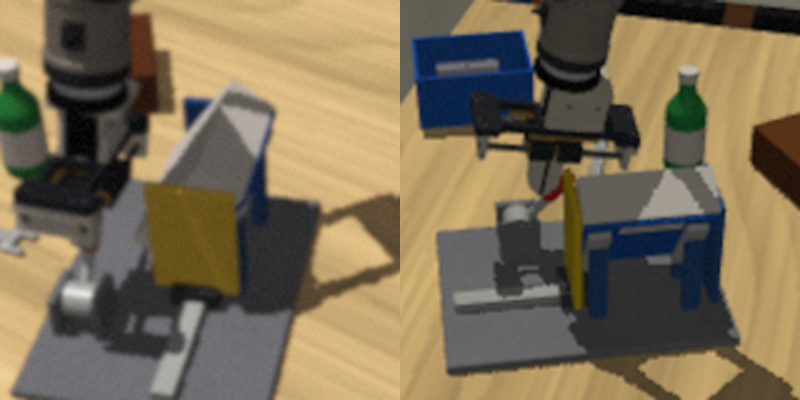

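play_rows([
  [[0,-0.01,0,0,-1],[0.002,-0.01,0,0,-1],[0.004,-0.008,0,0,-1],[0.004,-0.006,0,0,-1],[0,0,0,0,-1],[0,0,0,0,-1],[0,0,0,0,-1],[-0.01,0.004,0,0,-1],[-0.025,0.005,0.002,0,-1],[-0.025,0.005,0.002,0,-1]],
])

```text
time: 85.7
tool_pos: [0.6226, -0.1995, 0.1547]
tool_rot: [1.205, 1.305, 0.027]
contact_force: [-0.2, 0.3, 0.6]
opening: 0.0008
```

```bash
python3 go.py "[(.14,.2,.27)]" 0 -1 .03;  python3 ov.py v46
```

```text
t 85.7 q [-0.491  0.509  1.501  0.166  0.907 -0.972] p [ 0.6226 -0.1995  0.1547]
X [ 0.263  0.007 -0.965] Y [0.891 0.382 0.245] Z [ 0.371 -0.924  0.094] F [-0.2  0.3  0.6] op 0.0008
tcp in stand [0.1236 0.0974 0.1547] Y ang rel stand 91.10782370401313 X in stand [ 0.092  0.246 -0.965] Y [-0.019  0.969  0.245]
CALL [[[-0.014, 0.021, 0.004, 0, -1], [-0.014, 0.021, 0.005, 0, -1], [-0.014, 0.022, 0.004, 0, -1], [-0.014, 0.021, 0.005, 0, -1], [-0.014, 0.021, 0.004, 0, -1], [-0.015, 0.021, 0.005, 0, -1], [0, 0, 0, 0, -1], [0, 0, 0, 0, -1], [0, 0, 0, 0, -1], [0, 0, 0, 0, -1]]]
end [ 0.7235 -0.1762  0.2704] X [ 0.263  0.007 -0.965] Y [0.891 0.382 0.245] q [-0.39  0.59  1.03  0.11  1.28 -0.8 ]
scene lever_tip [(array([206.1, 250.4]), 0.91)]
scene stop_top []
side lever_tip [(array([255.3, 192.6]), 0.44)]
side stop_top [(array([266.8, 212.2]), 0.98), (array([268.1, 230.6]), 0.17)]
```

View pics/v46.png

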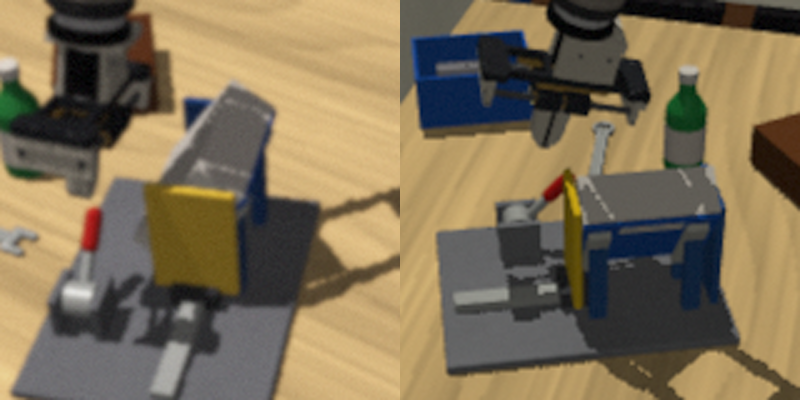

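play_rows([
  [[-0.025,0.006,0.004,0,-1],[-0.025,0.015,0.004,0,-1],[-0.02,0.022,0.005,0,-1],[-0.02,0.022,0.005,0,-1],[-0.02,0.022,0.005,0,-1],[-0.02,0.022,0.005,0,-1],[-0.02,0,0,0,-1],[0,0,0,0,-1],[0,0,0,0,-1],[0,0,0,0,-1]],
])

```text
time: 87.0
tool_pos: [0.69, -0.1833, 0.3136]
tool_rot: [1.264, 1.332, 0.083]
contact_force: [0.2, 0.2, 0.1]
opening: 0.0006
```

```bash
cat > ov3.py <<'E'
import sys,numpy as np,cv2
from h import *
st=np.load('st.npy'); n=sys.argv[1]
out=[]
for cam,(r,c) in (('scene',(180,180)),('side',(150,220))):
    im=cv2.imread(f'pics/{cam}_{n}.png')[r:r+100,c:c+100]; b=cv2.resize(im,(400,400),interpolation=cv2.INTER_CUBIC)
    def L(P,col):
        q=((proj(cam,S2W(st,np.array(P)))-[c,r]+.5)*4).astype(int); cv2.polylines(b,[q],False,col,1)
    for th,col in((1.2,(0,0,0)),(1.35,(255,0,0)),(1.6,(0,255,0))):
        t=np.pi/4-th; L([(.125,.13,.045),(.125,.13+.085*np.sin(t),.045+.085*np.cos(t))],col)
    y=.072; L([(-.025,y,.162),(.065,y,.162),(.065,y,.03)],(255,0,255))
    out.append(b)
cv2.imwrite(f'pics/l_{n}.png',np.hstack(out))
E
python3 ov.py v47; python3 ov3.py v47
```

```text
scene lever_tip [(array([205.6, 250.6]), 0.64)]
scene stop_top [(array([246.7, 237.3]), 0.78)]
side lever_tip [(array([251.8, 194.2]), 0.64)]
side stop_top [(array([267.7, 210.6]), 0.62)]
```

View pics/v47.png

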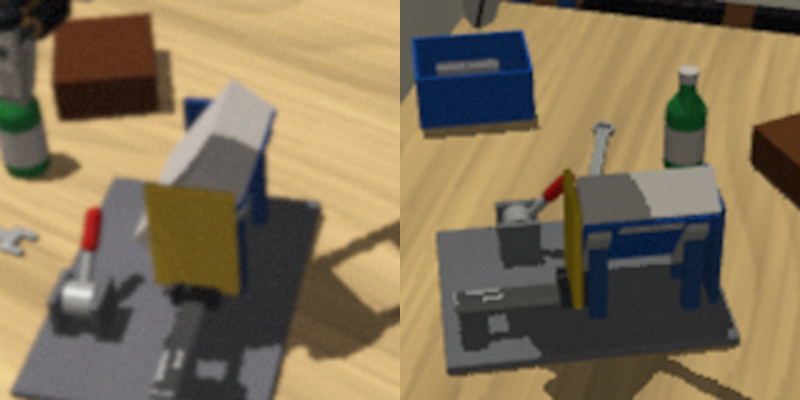

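View pics/l_v47.png

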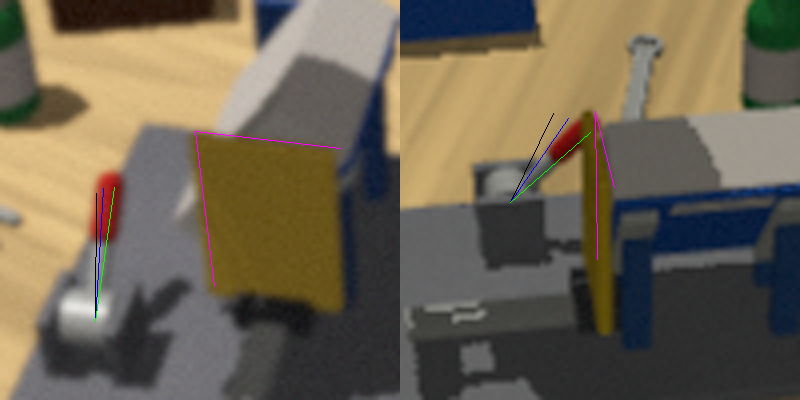

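The lever matches the 1.6 rad line in both views, past the 1.35 rad needed. The box, stop and bystanders are unchanged and the arm is clear, so I'm handing in.

```bash
python3 -c "
from cell import robot
print(robot.hand_in())"
```

```text
the job is handed in; nothing more can be done
None
```

The kit is packed and handed in at about 87 s of the 208 s allowed. Both couplers present are in the white box. I shut the lid, pinched it while turning the box, laid it lid-down on the stand, pushed the yellow stop home and only then flipped the red lever over.

**Last checks (scene and side pictures):**
- **Box:** it lies flat and lid-down, touching the stop. The couplers were last seen inside before I shut the lid; they can't be seen now.
- **Stop:** its travel matches about 63 mm, against the 58 mm needed. I pushed it until it blocked.
- **Lever:** it lies at about 1.6 rad (pictures allow 1.5–1.75), against the 1.35 rad needed.
- **Bystanders and arm:** the bottle and spanner look unmoved and the arm touches nothing. The last pictures I viewed don't show the grey pipe socket, so it was not re-checked at the end.

**Checks that disagreed:**
- The trained network's lever-tip point was really mid-lever, so I read the lever angle from model overlays, which sit about 2 pixels off the pictures.
- The first push on the lever jammed on its grip at roughly 20 N, so I backed off and pushed again from lower down.

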